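Reload and wind the clockwork glazing turntable

TASK

Change over the cake glazing turntable: first take every finished dark-brown cake off its cup and stand it on the blue tray; then, while the platter is empty, wind the brass key clockwise until the gauge pointer stands well inside the green, never into the red; only then balance each cream-coloured cake level and centred on an upturned cup of its own. Also, at any time, stand the little metal jug in the middle of its round black mat with the spout pointing at the mat's red mark; leave the tub, jar and spatula alone.

Things in the scene. Friction and masses are not known exactly. Their poses are not given: they have to be found in the camera images.
- turntable: fixed clockwork turntable with its brake on (the platter does not turn): an aluminium platter of 224 mm diameter, its top 30 mm above the counter, carries four upturned white cups at the corners of a 110 mm square; a white drive box, 150 (x) by 100 (y) by 60 mm high, stands beside the platter, centred at x -15, y +175 mm. Origin on the counter under the platter's centre, z up.
- cup0 (a point): middle of the domed top of one upturned white cup on the platter, 80 mm above the counter. The dome has a 60 mm radius of curvature and a 48 mm edge; the cup is 50 mm high. A cake's feet straddle the dome, so its origin then sits 2 mm below this point.
- cup1 (a point): middle of the domed top of one upturned white cup on the platter, 80 mm above the counter. The dome has a 60 mm radius of curvature and a 48 mm edge; the cup is 50 mm high. A cake's feet straddle the dome, so its origin then sits 2 mm below this point.
- cup2 (a point): middle of the domed top of one upturned white cup on the platter, 80 mm above the counter. The dome has a 60 mm radius of curvature and a 48 mm edge; the cup is 50 mm high. A cake's feet straddle the dome, so its origin then sits 2 mm below this point.
- cup3 (a point): middle of the domed top of one upturned white cup on the platter, 80 mm above the counter. The dome has a 60 mm radius of curvature and a 48 mm edge; the cup is 50 mm high. A cake's feet straddle the dome, so its origin then sits 2 mm below this point.
- key (a joint): winding key, rad, grows clockwise from above; stop at 10.3. Sprung, but a friction click holds it where it is let go; 0.07 to 0.12 N m turns it. The black gauge pointer on the box top, on the robot's side of the key, turns clockwise 0.21 rad per rad of key: grey arc to 7.0, green 7.0 to 9.0 (counts as wound from 7.1 to 8.9), red beyond.
- key_grip (a point): middle of the brass key's wing, on the vertical turning axis, 99 mm above the counter; the wing is 44 mm long (this point's x, which turns with the key), 10 mm thick (y) and 26 mm high; the box top is 39 mm below.
- done0: finished cake with dark chocolate-brown glaze, at the start on one of the upturned cups; 46 mm square, 30 mm high, 80 g, on a white plastic base with four 4 mm feet that stand 11 mm either side of its middle; origin under its centre at the level of the feet, z up, x and y along its sides. May be absent.
- done1: finished cake with dark chocolate-brown glaze, at the start on one of the upturned cups; 46 mm square, 30 mm high, 80 g, on a white plastic base with four 4 mm feet that stand 11 mm either side of its middle; origin under its centre at the level of the feet, z up, x and y along its sides. May be absent.
- raw0: cream-coloured cake not yet glazed, at the start on the wooden tray; 46 mm square, 30 mm high, 80 g, on a white plastic base with four 4 mm feet that stand 11 mm either side of its middle; origin under its centre at the level of the feet, z up, x and y along its sides. May be absent.
- raw1: cream-coloured cake not yet glazed, at the start on the wooden tray; 46 mm square, 30 mm high, 80 g, on a white plastic base with four 4 mm feet that stand 11 mm either side of its middle; origin under its centre at the level of the feet, z up, x and y along its sides. May be absent.
- raw2: cream-coloured cake not yet glazed, at the start on the wooden tray; 46 mm square, 30 mm high, 80 g, on a white plastic base with four 4 mm feet that stand 11 mm either side of its middle; origin under its centre at the level of the feet, z up, x and y along its sides. May be absent.
- tray_raw: fixed wooden tray on which the cream-coloured cakes wait, 130 (x) by 260 (y) by 4 mm; origin under its centre.
- tray_done: fixed blue tray for the finished cakes, flat, no rim, 130 (x) by 260 (y) by 4 mm; origin under its centre.
- jug: open metal jug, 56 mm across and 60 mm high, 3 mm wall, 180 g; spout towards its x reaching 38 mm from the axis near the rim, black handle on the other end reaching 50 mm, 14 to 52 mm high; origin under the centre of its base. A grip across the jug along its y clears both.
- jug_spout (a point): end of the jug's spout, 36 mm from the axis along the jug's x, 58 mm up.
- mat: fixed round black rubber mat, 88 mm across, 3 mm thick; origin under its centre; its x axis points at the red mark.
- mat_mark (a point): the red mark on the mat's edge, 48 mm from its centre.
- tub: white tub with a green lid, 90 mm across, 85 mm high; leave alone. Origin under its centre.
- jar: amber jar, 56 mm across, 75 mm high; leave alone. Origin under its centre.
- spatula: small icing spatula, red handle, steel blade, 157 mm long, lying on the counter; leave alone.

How it is judged:
By the outcome, as a careful person would: the job done as asked, in the order asked, and still so for the second after the job is handed in, with the robot touching nothing.
Of raw0, raw1, raw2 only 2 to 3 are there at a start; the rules pass over those that are not, and their reading is None.
Of done0, done1 only 1 to 2 are there at a start; the rules pass over those that are not, and their reading is None.
At some moment in a run one of jug may be knocked a few centimetres aside while the robot is not near it.
Once in a run the grip may slacken for a moment while it holds something.
It also fails if it takes over 200 s, if anything falls off the work surface, if the arm or the gripper's body presses on something with over 40 N, if the wrist force passes 120 N, or if a joint passes its speed limit or range.

ROBOT

A 6-joint arm with a two-finger parallel gripper is mounted at the origin on the work surface. World frame = base frame: x ahead of the robot, y to its left, z up, the work surface at z = 0. Lengths are in m, angles in rad, forces in N, time in s.
With the tool pointing down it reaches from about 0.25 to 0.775 m from the base axis. Payload 8.9 kg.
Tool frame: the origin (TCP) lies between the finger pads; the fingertips stand 11 mm ahead of it and the grasp point (between the pads) lies 8 mm behind it; z points along the fingers, y is the direction in which the jaws open and shut (so a half turn about z gives the same grasp; the last joint's range is limited). The gripper opens to 85 mm and grips with 20 to 120 N. Pads are 22 mm wide; open, the fingers measure 114 mm over their backs; the gripper's body (76 mm by 85 mm) begins 54 mm behind the grasp point. The pads swing forward as they close: fully open they stand 13 mm farther back than shut.
Start: joints at [-1.288, 0.291, -0.153, 1.127, 0, 1.431], TCP at [0.215, -0.479, 0.217] pointing down, gripper open.
Joint ranges: [-2.52, 2.52], [-0.91, 1.74], [-1.3, 1.37], [-1.96, 2.02], [-1.52, 1.47], [-3.14, 3.14]. Speed limits (rad/s): [2.22, 2.22, 2.79, 3.14, 3.14, 3.14].

INTERFACE

Orientations are given as a rotation vector (axis times angle).
In Python, from station import arm gives the robot as it stands.
- The arm moves only by the tool carry_out, never from a script. Its argument "plan" is text: rows parted by semicolons, each of 6 numbers parted by spaces: the shift along the tool's x, y, z as a fraction of full scale, then the turn, a rotation vector about the tool's x, y, z as a fraction of full scale. In form: dx dy dz wx wy wz; .... A call has 1 to 10 rows; each row shifts and turns the commanded pose from where the row before left it, along the tool's axes as they then stand; what a row does not reach is not made up. Full scale, the value 1, is 2.5 cm for a shift and 0.1 rad for a turn. A row lasts 1/12 s, in which the tool goes at most 41.7 mm and 7.16 degrees, less where a joint would pass 70% of its speed; a pose out of reach is approached as far as the arm can. A call with a number of a shift or a turn outside -1 to 1 is refused whole. A call with a gripper value outside its range is refused whole. "fingers" is the opening, from 0 (shut) to 1 (fully open), set as the call begins (left out, the last holds). The fingers move at their own pace and stop on an object; "force" is the grip in N (left out, the last holds). Time passes only in rows, so rows that do not move let the fingers close. It gives the time, the measured TCP pose, the force and the opening at its end, in the units of the state.
- arm.read_state(): the state, without advancing time (a new reading comes with each control period).
- arm.get_image(name): name is "side" or "top"; returns a dict with "frame" (480x640x3 uint8, red, green, blue), "K" (3x3 intrinsics, pixels), "position" and "rotation" of the camera in the world. Camera axes: x right, y down, z forward; pixel columns grow to the right and rows downward; lengths in m; the calibration is good to about 2 mm. A picture is of the moment at which its call begins. There is no depth.
- arm.sign_off(): hands the job in, once; it reports no verdict.
The state is a dict: "clock": time; "joint_pos": joint angles; "joint_vel": joint speeds; "effort": joint torques, N m; "eef_pos": TCP position; "eef_rot": TCP orientation; "wrist_force": force on the tool from outside, world axes, zero at the start; "moment": the same for the moment, N m; "width": opening from 0.0 (shut) to 1.0 (fully open).
Only numpy, scipy, OpenCV 4.12 (cv2) and the standard library are available. Lean on these libraries where they do the work, as an engineer would, in place of code of your own. Each camera call takes 0.05 s, during which the arm holds its last target.

## Working session

There is one attempt and no reset: what is moved stays moved. The work goes in short steps, Python scripts to look and compute and a tool call to move; the robot and the scene stay as the last step left them, time stands still between calls to the robot, and variables do not carry over. Pictures are saved under pics/ and viewed, and the job is handed in when it is done.

Besides the shell and the picture viewer there is one more tool, called by a JSON object that holds its "method" and its "body". carry_out: Moves the arm, as the interface text tells. Its arguments: {"type":"object","properties":{"plan":{"type":"string"},"fingers":{"type":"number"},"force":{"type":"number"}},"required":["plan"]}

```bash
ls; mkdir -p pics
python3 - <<'E'
from station import arm
import cv2
s=arm.read_state(); print(s)
for n in("top","side"):
    d=arm.get_image(n); cv2.imwrite(f"pics/{n}0.png",d["frame"][:,:,::-1]); print(n,d["K"],d["position"],d["rotation"])
E
```

```text
pics
{'clock': 0.0, 'joint_pos': array([-1.28829302e+00,  2.91308651e-01, -1.54126552e-01,  1.12666013e+00,
        3.59377007e-05,  1.43149362e+00]), 'joint_vel': array([-0.00205518,  0.00095121,  0.00026496,  0.00011936, -0.00067125,
       -0.0010351 ]), 'effort': array([ 2.09844834e-04, -5.37143183e+01,  3.31375766e+01,  1.59032259e-02,
        5.71613054e-05,  8.25490076e-06]), 'eef_pos': array([ 0.21482898, -0.47855084,  0.21601747]), 'eef_rot': array([-3.07071263e+00, -6.57398567e-01,  8.96309652e-05]), 'wrist_force': array([-0.26443269,  0.16634437,  0.43980998]), 'moment': array([0.06204647, 0.03755828, 0.04232654]), 'width': 1.0043941284223863}
top [[531.16415416   0.         317.96389393]
 [  0.         531.16415416 245.72299101]
 [  0.           0.           1.        ]] [0.37204372 0.01487302 1.17941685] [-2.11129516  2.16627915 -0.18514493]
side [[549.77704033   0.         316.72364847]
 [  0.         549.77704033 240.74158198]
 [  0.           0.           1.        ]] [0.39362653 1.19649685 0.85443838] [-0.15723946  2.67030414 -1.47664189]
```

View pics/top0.png

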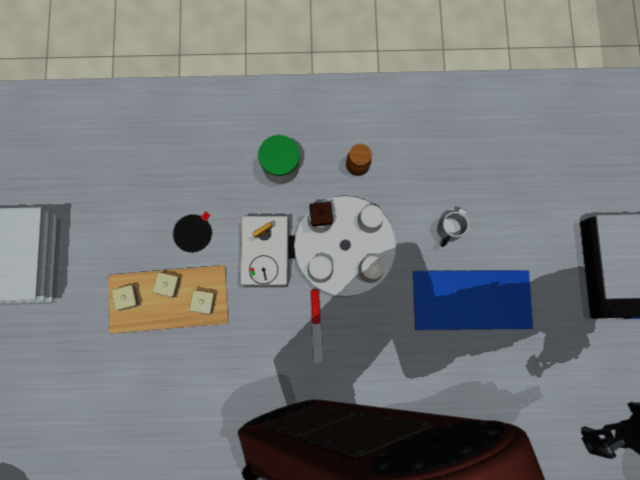

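View pics/side0.png

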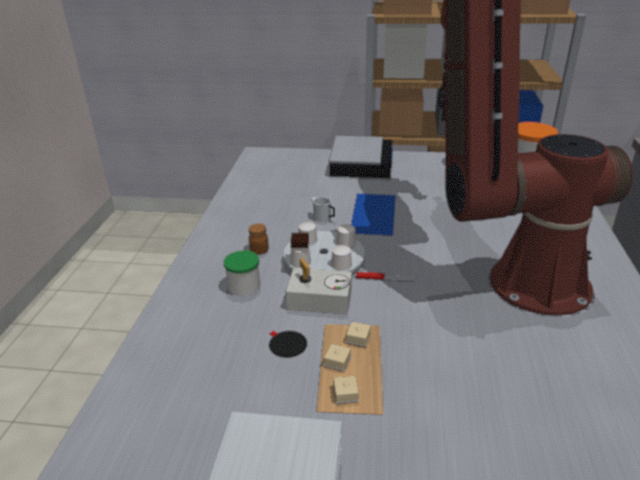

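```bash
cat > h.py <<'E'
from station import arm
import cv2, numpy as np
from scipy.spatial.transform import Rotation as R
def grab(n):
    d=arm.get_image(n); d["R"]=R.from_rotvec(d["rotation"]).as_matrix(); return d
def ray(d,uv):
    v=d["R"]@np.linalg.inv(d["K"])@np.array([uv[0],uv[1],1.]); return d["position"],v/np.linalg.norm(v)
def plane(d,uv,z):
    p,v=ray(d,uv); return p+v*(z-p[2])/v[2]
def tri(d1,a,d2,b):
    p,u=ray(d1,a);q,v=ray(d2,b)
    A=np.stack([u,-v],1); t=np.linalg.lstsq(A,q-p,rcond=None)[0]
    x,y=p+u*t[0],q+v*t[1]; return (x+y)/2,np.linalg.norm(x-y)
def proj(d,X):
    c=d["R"].T@(np.asarray(X,float)-d["position"]); c=d["K"]@c; return c[:2]/c[2]
def crop(d,name,x0,y0,w,h,s):
    f=d["frame"][y0:y0+h,x0:x0+w,::-1]; cv2.imwrite("pics/"+name,cv2.resize(f,None,fx=s,fy=s,interpolation=cv2.INTER_CUBIC))
def blobs(mask,amin=20):
    n,l,st,c=cv2.connectedComponentsWithStats(mask.astype(np.uint8))
    return [(st[i,4],c[i],l==i) for i in range(1,n) if st[i,4]>=amin]
def hsv(d): return cv2.cvtColor(d["frame"],cv2.COLOR_RGB2HSV)
E
python3 - <<'E'
from h import *
t=grab("top"); s=grab("side")
np.save("t0.npy",t["frame"])
crop(t,"c1.png",90,190,150,150,5); crop(t,"c2.png",235,190,170,115,4.7); crop(t,"c3.png",400,190,150,150,5)
crop(s,"s1.png",220,190,180,130,4.4); crop(s,"s2.png",260,320,140,100,5.5)
E
```

```text
(no output)
```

View pics/c2.png

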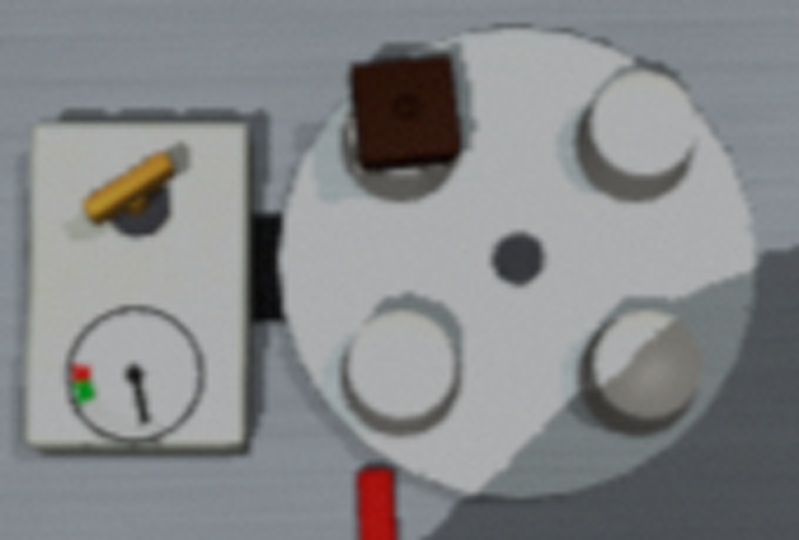

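View pics/c1.png

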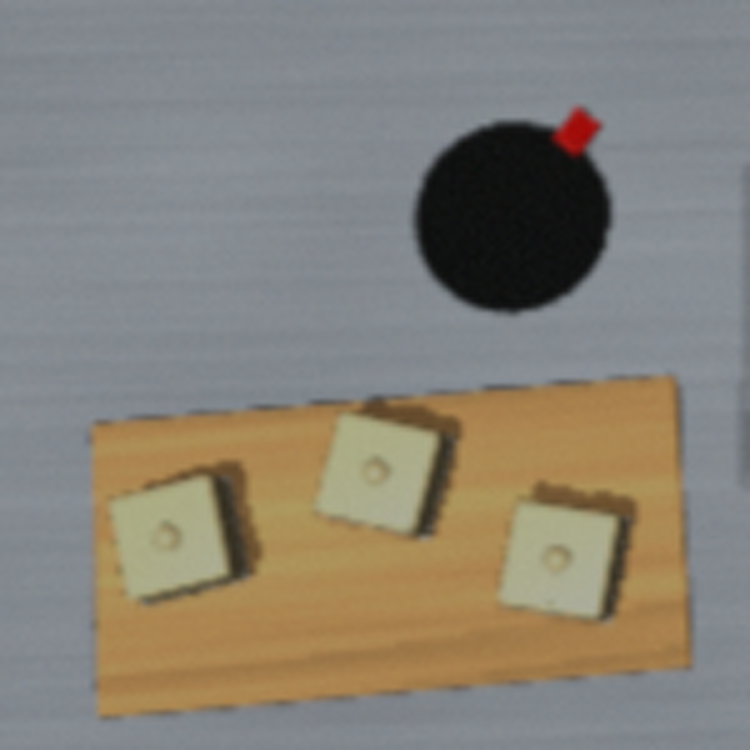

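View pics/c3.png

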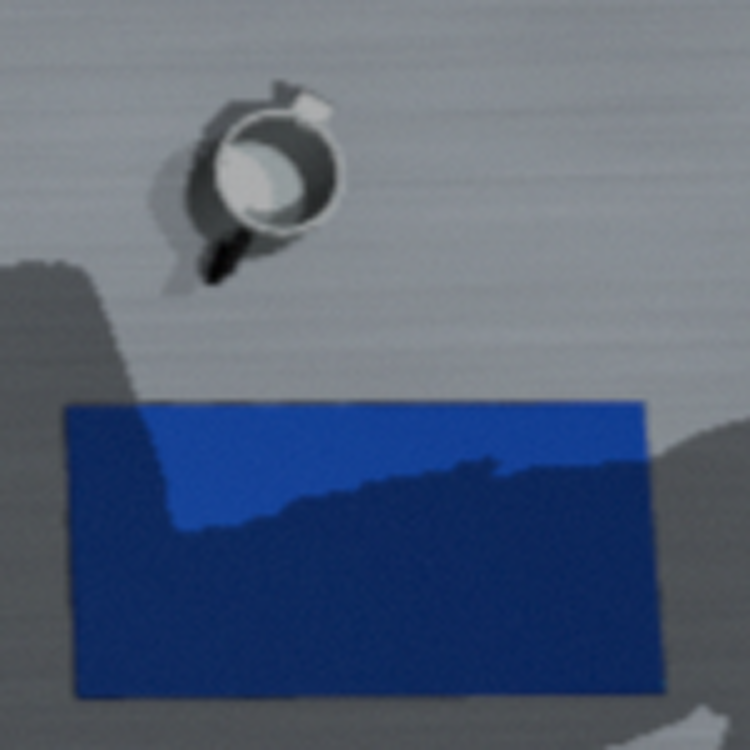

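View pics/s1.png

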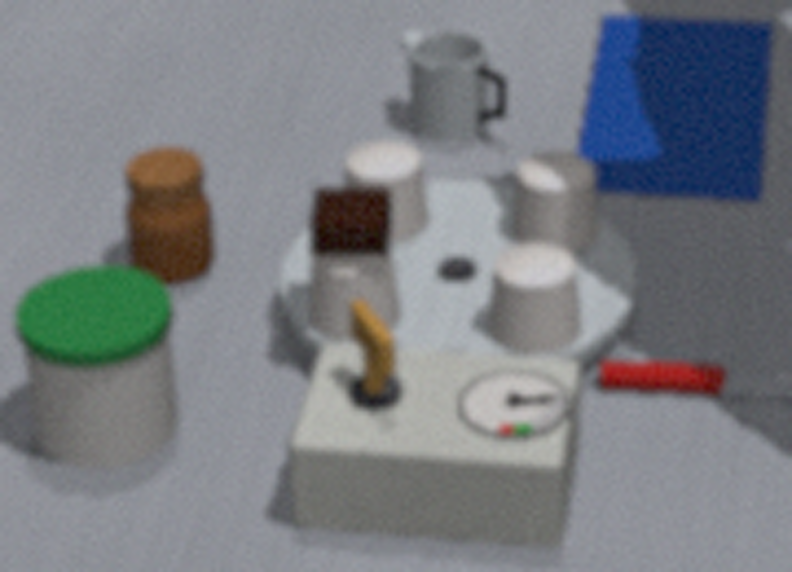

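```bash
cat > m1.py <<'E'
from h import *
t=grab("top"); s=grab("side")
o=np.array([235,190]);
f=lambda x,y:np.array([x,y])/4.7+o-0.4
print("platter",plane(t,f(517,261),.03)[:2],"hub",plane(t,f(518,259),.032)[:2])
for n,c in dict(UR=(643,120),LL=(404,365),LR=(646,366)).items(): print(n,plane(t,f(*c),.075)[:2])
for c in [(33,122),(248,122),(248,446),(28,446)]: print("box",plane(t,f(*c),.06)[:2])
H=hsv(t)
# cream
m=(H[...,0]>20)&(H[...,0]<35)&(H[...,1]>35)&(H[...,1]<110)&(H[...,2]>150)
for a,c,k in blobs(m,120):
    cn=max(cv2.findContours(k.astype(np.uint8),cv2.RETR_EXTERNAL,cv2.CHAIN_APPROX_NONE)[0],key=cv2.contourArea)
    r=cv2.minAreaRect(cn); print("cream",a,c,r,plane(t,r[0],.038)[:2])
m=(H[...,2]<45)
for a,c,k in blobs(m,40): 
    if a<3000: print("dark",a,c,plane(t,c,.003)[:2])
m=(H[...,1]>170)&((H[...,0]<6)|(H[...,0]>174))&(H[...,2]>90)
for a,c,k in blobs(m,8): print("red",a,c,plane(t,c,.004)[:2])
m=(H[...,0]>100)&(H[...,0]<125)&(H[...,1]>150)
for a,c,k in blobs(m,400):
    r=cv2.minAreaRect(cv2.findContours(k.astype(np.uint8),0,1)[0][0]); print("blue",r,[plane(t,p,.004)[:2].round(3) for p in cv2.boxPoints(r)])
m=(H[...,0]>10)&(H[...,0]<25)&(H[...,1]>100)&(H[...,2]>60)
for a,c,k in blobs(m,40): print("orange",a,c,plane(t,c,.11)[:2])
E
python3 m1.py
```

```text
platter [ 0.56301335 -0.05515443] hub [ 0.56361426 -0.05553134]
UR [ 0.61883868 -0.11173111]
LL [ 5.09855006e-01 -4.56261856e-04]
LR [ 0.5066598  -0.10827604]
box [0.62821781 0.16637738]
box [0.62576466 0.06785449]
box [0.47690327 0.07034369]
box [0.47943462 0.16900503]
cream 401 [164.34663342 284.16957606] ((164.3038330078125, 284.21923828125), (20.172332763671875, 20.96168327331543), 15.255118370056152) [0.4863355  0.33571407]
cream 411 [122.756691   297.24087591] ((122.66828918457031, 297.28533935546875), (20.53385353088379, 21.02275276184082), 77.90524291992188) [0.46059124 0.42401968]
cream 363 [200.09366391 300.58402204] ((200.6415252685547, 301.7452697753906), (20.210309982299805, 21.131752014160156), 10.619654655456543) [0.44677561 0.25737026]
dark 69 [355.68115942 170.75362319] [ 0.74024073 -0.08825851]
dark 369 [319.95121951 212.72628726] [ 0.64341759 -0.00344146]
dark 1077 [191.9628598  233.22469824] [0.6033302  0.28585485]
dark 2305 [601.03210412 279.46507592] [ 0.47554229 -0.62560614]
dark 140 [290.63571429 246.77857143] [0.56680972 0.06441867]
dark 51 [444.94117647 240.54901961] [ 0.57225757 -0.28313211]
dark 1552 [614.95231959 434.63466495] [ 0.14466614 -0.61757629]
red 43 [204.69767442 216.1627907 ] [0.6417086  0.25737134]
red 221 [315.05429864 305.47511312] [0.43431349 0.01295924]
blue ((472.5, 300.0), (58.0, 119.0), 90.0) [array([ 0.505, -0.207]), array([ 0.498, -0.473]), array([ 0.371, -0.461]), array([ 0.378, -0.2  ])]
orange 436 [359.77752294 155.9266055 ] [ 0.73886457 -0.08871047]
orange 128 [262.0234375 229.890625 ] [0.58565588 0.1179108 ]
orange 5237 [168.7385908 300.0479282] [0.44710121 0.30593211]
```

View pics/s2.png

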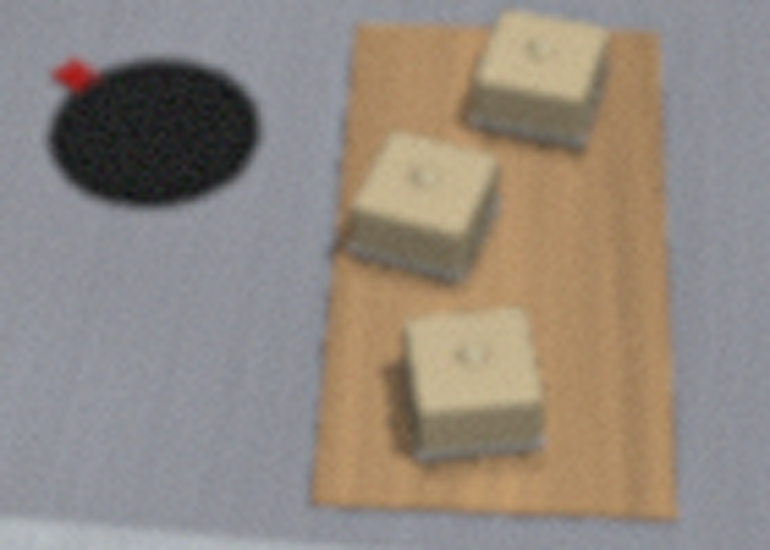

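```bash
cat > m2.py <<'E'
from h import *
t=grab("top"); s=grab("side")
def rect(d,m,z,amin,name):
    for a,c,k in blobs(m,amin):
        if a>1500: continue
        cn=max(cv2.findContours(cv2.resize(k.astype(np.uint8)*255,None,fx=4,fy=4,interpolation=cv2.INTER_LINEAR)//128,0,1)[0],key=cv2.contourArea)
        r=cv2.minAreaRect(cn); b=(cv2.boxPoints(r)+.5)/4-.5
        w=np.array([plane(d,p,z)[:2] for p in b]); e=w[1]-w[0]; e2=w[2]-w[1]
        print(name,"px",b.mean(0).round(1),"w",w.mean(0).round(4),"sides",np.linalg.norm(e).round(4),np.linalg.norm(e2).round(4),"ang",np.degrees(np.arctan2(e[1],e[0])).round(1),np.degrees(np.arctan2(e2[1],e2[0])).round(1))
H=hsv(t)
m=(H[...,2]<75)&((H[...,0]<14)|(H[...,0]>170))&(H[...,1]>90); rect(t,m,.112,150,"done")
m=(H[...,0]>18)&(H[...,0]<38)&(H[...,1]>30)&(H[...,1]<110)&(H[...,2]>150); rect(t,m,.036,150,"cream")
m=(H[...,0]>10)&(H[...,0]<28)&(H[...,1]>130)&(H[...,2]>90); m[:, :240]=0; m[:,300:]=0; m[:200]=0; rect(t,m,.112,60,"key")
# turntable overlay
C=np.array([.5637,-.0557]); th=np.radians(-1.3); Rz=np.array([[np.cos(th),-np.sin(th)],[np.sin(th),np.cos(th)]])
for d,n,(x0,y0,w,h) in((t,"ot.png",(235,190,170,115)),(s,"os.png",(220,190,180,130))):
    k=4; f=cv2.resize(d["frame"][:,:,::-1],None,fx=k,fy=k,interpolation=cv2.INTER_CUBIC)
    def circ(c,r,z,col):
        p=[proj(d,[*(C+Rz@(np.array(c)+r*np.array([np.cos(a),np.sin(a)]))),z]) for a in np.linspace(0,6.283,60)]
        cv2.polylines(f,[((np.array(p)+.5)*k).astype(int)],True,col,1)
    circ((0,0),.112,.03,(0,0,255))
    for i in(-1,1):
        for j in(-1,1): circ((i*.055,j*.055),.024,.075,(0,255,0))
    p=[proj(d,[*(C+Rz@np.array(c)),.06]) for c in[(-.09,.125),(.06,.125),(.06,.225),(-.09,.225)]]
    cv2.polylines(f,[((np.array(p)+.5)*k).astype(int)],True,(255,0,0),1)
    cv2.imwrite("pics/"+n,f[y0*k:(y0+h)*k,x0*k:(x0+w)*k])
f=cv2.resize(t["frame"][245:295,235:295,::-1],None,fx=12,fy=12,interpolation=cv2.INTER_CUBIC);cv2.imwrite("pics/gauge.png",f)
E
python3 m2.py
```

```text
done px [356.7 166.2] w [ 0.716  -0.0812] sides 0.0388 0.0509 ang -16.6 -107.3
done px [320.9 213.5] w [ 0.6167 -0.0037] sides 0.0445 0.0475 ang -84.9 -175.5
cream px [164.  284.4] w [0.4863 0.3369] sides 0.0468 0.0467 ang -12.7 -105.4
cream px [122.7 297.4] w [0.4607 0.4247] sides 0.0458 0.0463 ang -80.0 -167.1
cream px [200.5 301.9] w [0.4467 0.258 ] sides 0.0472 0.0458 ang -9.9 -102.0
key px [261.8 229. ] w [0.5872 0.1181] sides 0.0429 0.0103 ang -56.9 -147.8
```

View pics/ot.png

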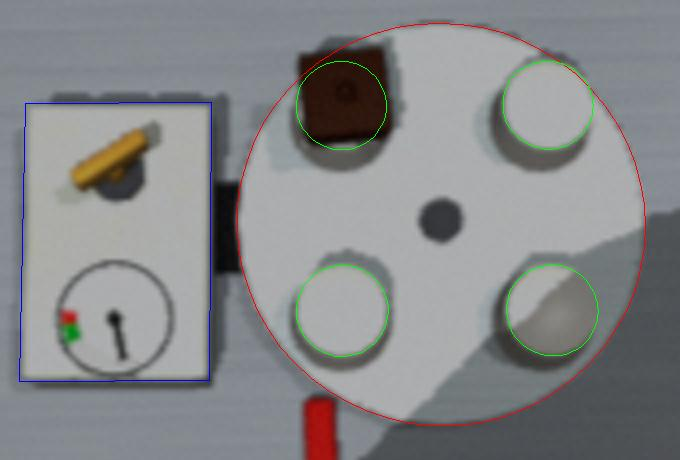

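View pics/os.png

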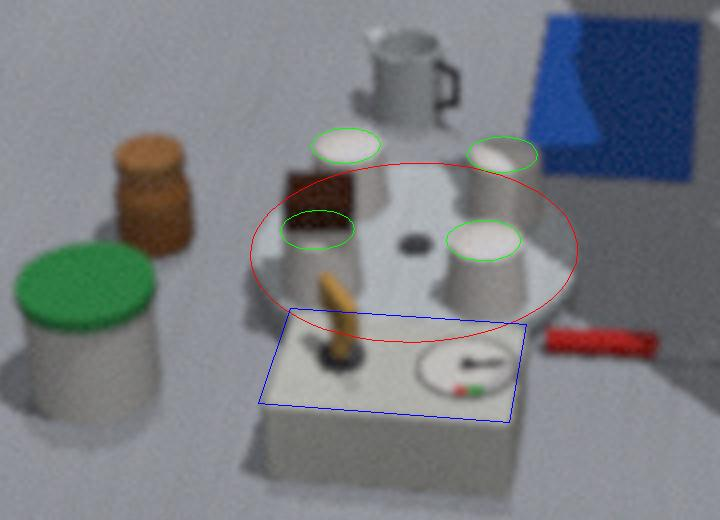

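View pics/gauge.png

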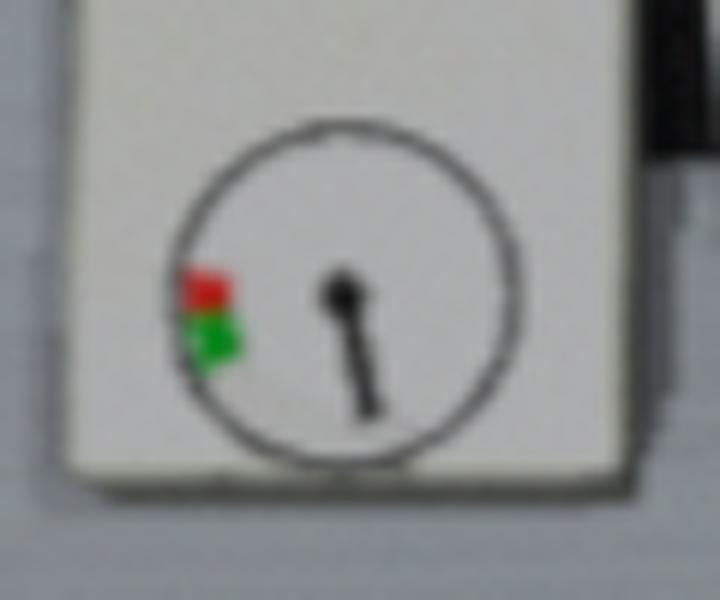

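```bash
cat > go.py <<'E'
import sys
from h import *
def go(x,y,z,deg):
    s=arm.read_state(); R0=R.from_rotvec(s["eef_rot"]); a=np.radians(deg)
    M=np.array([[np.cos(a),np.sin(a),0],[np.sin(a),-np.cos(a),0],[0,0,-1]])
    rv=(R0.inv()*R.from_matrix(M)).as_rotvec()/.1
    sh=M.T@(np.array([x,y,z])-s["eef_pos"])/.025
    X=R0.as_matrix()[:,0]
    print("t%.1f pos"%s["clock"],s["eef_pos"].round(4),"psi %.2f"%np.degrees(np.arctan2(X[1],X[0])),"q6 %.2f q1 %.2f"%(s["joint_pos"][5],s["joint_pos"][0]),"w %.3f"%s["width"],"F",s["wrist_force"].round(1))
    print("ROT",rv.round(2),"SHIFT",sh.round(3))
go(*map(float,sys.argv[1:]))
E
python3 go.py .617 -.0035 .18 95
```

```text
t0.4 pos [ 0.2149 -0.4789  0.2165] psi 24.17 q6 1.43 q1 -1.29 w 1.002 F [ 0.3 -0.3  0.4]
ROT [ -0.    -0.   -12.36] SHIFT [17.542 17.678  1.46 ]
```

{"method": "carry_out", "body": {"plan": "0 0 0 0 0 -1;0 0 0 0 0 -1;0 0 0 0 0 -1;0 0 0 0 0 -1;0 0 0 0 0 -1;0 0 0 0 0 -1;0 0 0 0 0 -1;0 0 0 0 0 -1;0 0 0 0 0 -1;0 0 0 0 0 -1", "fingers": 1}}

```text
clock: 1.23
eef_pos: [0.2149, -0.479, 0.2166]
eef_rot: [-2.376, -2.056, 0.0]
wrist_force: [0.0, -0.5, -0.2]
width: 0.997
```

{"method": "carry_out", "body": {"plan": "0 0 0 0 0 -0.8;0 0 0 0 0 -0.8;0 0 0 0 0 -0.76;0.8 0.8 0 0 0 0;1 1 0 0 0 0;1 1 0 0 0 0;1 1 0 0 0 0;1 1 0 0 0 0;1 1 0 0 0 0;1 1 0 0 0 0"}}

```text
clock: 2.07
eef_pos: [0.3704, -0.2934, 0.2168]
eef_rot: [2.123, 2.315, -0.0]
wrist_force: [0.5, -1.0, 0.2]
width: 1.0
```

```bash
python3 go.py .617 -.0035 .18 95
```

```text
t2.1 pos [ 0.3704 -0.2934  0.2168] psi 94.97 q6 0.66 q1 -0.82 w 1.000 F [ 0.5 -1.   0.2]
ROT [ 0.    0.   -0.01] SHIFT [10.694 10.839  1.471]
```

{"method": "carry_out", "body": {"plan": "1 1 0 0 0 0;1 1 0 0 0 0;1 1 0 0 0 0;1 1 0 0 0 0;1 1 0 0 0 0;1 1 0 0 0 0;1 1 0 0 0 0;1 1 0 0 0 0;1 1 0 0 0 0;1 1 0 0 0 0"}}

```text
clock: 2.9
eef_pos: [0.5978, -0.0224, 0.2166]
eef_rot: [2.122, 2.316, 0.0]
wrist_force: [0.4, -0.3, 0.3]
width: 0.999
```

{"method": "carry_out", "body": {"plan": "0.7 0.84 0.5 0 0 0;0 0 0.97 0 0 0;0 0 0 0 0 0"}}

```text
clock: 3.15
eef_pos: [0.6147, -0.0032, 0.1756]
eef_rot: [-2.117, -2.315, 0.005]
wrist_force: [-1.2, 0.7, -0.9]
width: 1.0
```

```bash
python3 go.py .617 -.0035 .095 95
python3 - <<'E'
from h import *
for n,b in(("top",(235,160,200,150)),("side",(220,120,200,150))):
    d=grab(n); crop(d,n+"1.png",*b,4)
E
```

```text
t3.1 pos [ 0.6147 -0.0032  0.1756] psi 95.11 q6 1.36 q1 -0.12 w 1.000 F [-1.2  0.7 -0.9]
ROT [-0.06 -0.01  0.02] SHIFT [-0.018  0.09   3.223]
```

View pics/side1.png

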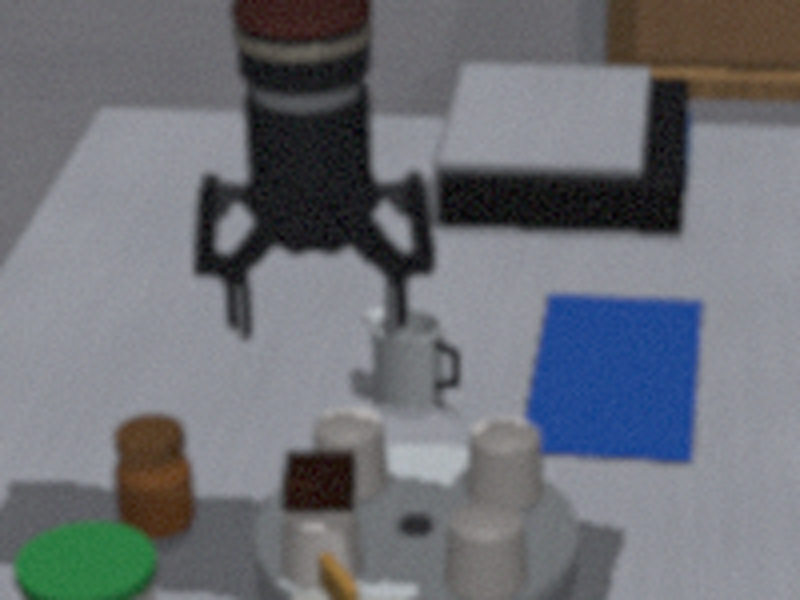

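View pics/top1.png

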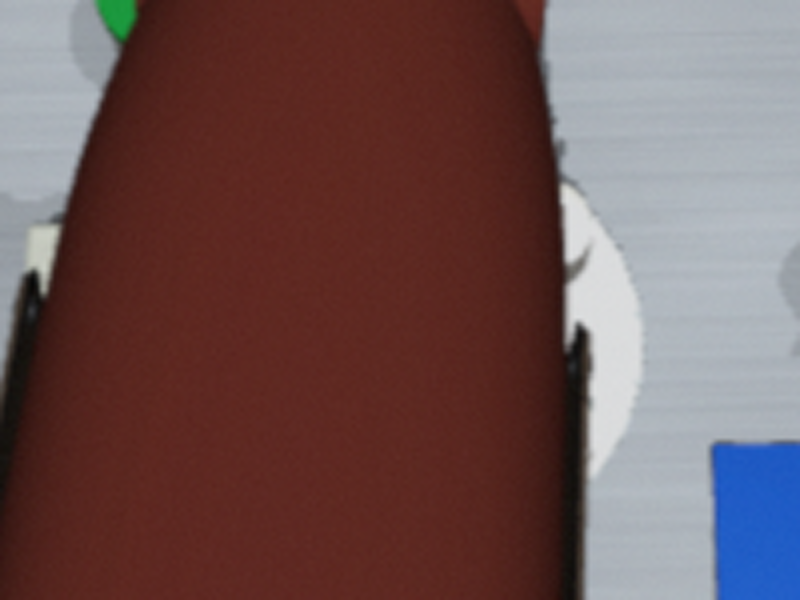

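{"method": "carry_out", "body": {"plan": "0 0.06 0.8 0 0 0;0 0 0.8 0 0 0;0 0 0.8 0 0 0;0 0 0.75 0 0 0;0 0 0 0 0 0;0 0 0 0 0 0;0 0 0 0 0 0"}}

```text
clock: 3.83
eef_pos: [0.6187, -0.0054, 0.1032]
eef_rot: [2.122, 2.314, 0.002]
wrist_force: [0.5, -0.0, 0.2]
width: 1.001
```

```bash
python3 go.py .617 -.0035 .093 95
python3 - <<'E'
from h import *
s=arm.read_state()
d=grab("side"); 
for z in (.011,-.008):
  for y in(-.0425,0,.0425):
    p=s["eef_pos"]+R.from_rotvec(s["eef_rot"]).apply([0,y,z]); u=proj(d,p); cv2.circle(d["frame"],tuple(int(round(v)) for v in u),1,(255,255,0),-1)
crop(d,"side2.png",220,150,200,150,4)
E
```

```text
t3.8 pos [ 0.6187 -0.0054  0.1032] psi 94.94 q6 1.36 q1 -0.13 w 1.001 F [ 0.5 -0.   0.2]
ROT [ 0.02  0.01 -0.01] SHIFT [ 0.081 -0.061  0.409]
```

View pics/side2.png

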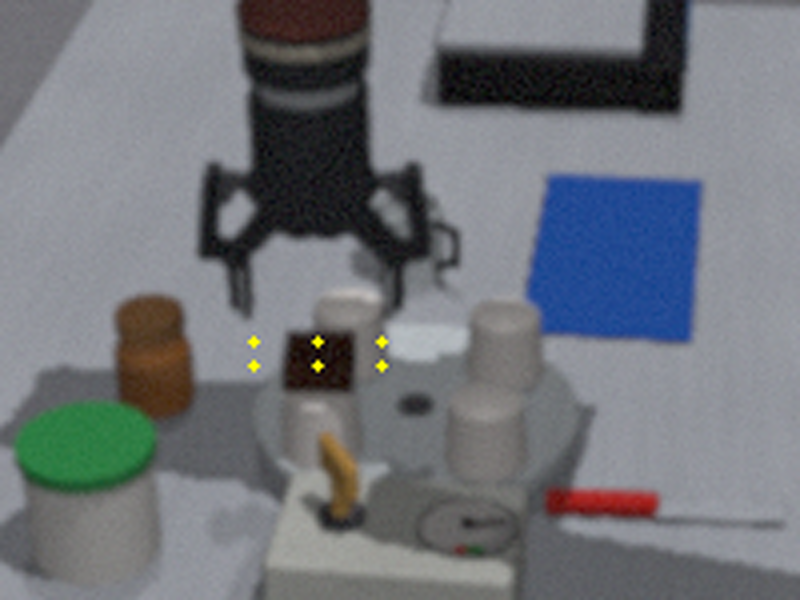

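Run:
```python
from h import *
t=grab("top"); print(proj(t,[.215,-.479,.217]),proj(t,[.215,-.479,.32]))
s=arm.read_state(); print(s["clock"],s["eef_pos"])
d=grab("side"); print(proj(d,s["eef_pos"]), proj(d,[.617,-.0035,.112]),proj(d,[.617,-.0035,.15]))
crop(d,"side3.png",220,100,200,150,4)
p=s["eef_pos"]
f=cv2.resize(d["frame"],None,fx=4,fy=4,interpolation=cv2.INTER_CUBIC)
for dx in(-.057,.057):
  for dz in (0,.02,.04,.06,.08): 
    u=proj(d,p+[dx,0,dz]); cv2.circle(f,tuple(int(v*4+2) for v in u),2,(255,255,0),-1)
cv2.imwrite("pics/side3.png",f[400:1000,880:1680,::-1])
```

```text
[599.6175708  417.70596385] [634.60175312 427.97208588]
3.9333 [ 0.61887038 -0.00517853  0.10311946]
[299.02945162 237.2624864 ] [299.49219439 234.7251201 ] [298.8664841 222.0604081]
```

View pics/side3.png

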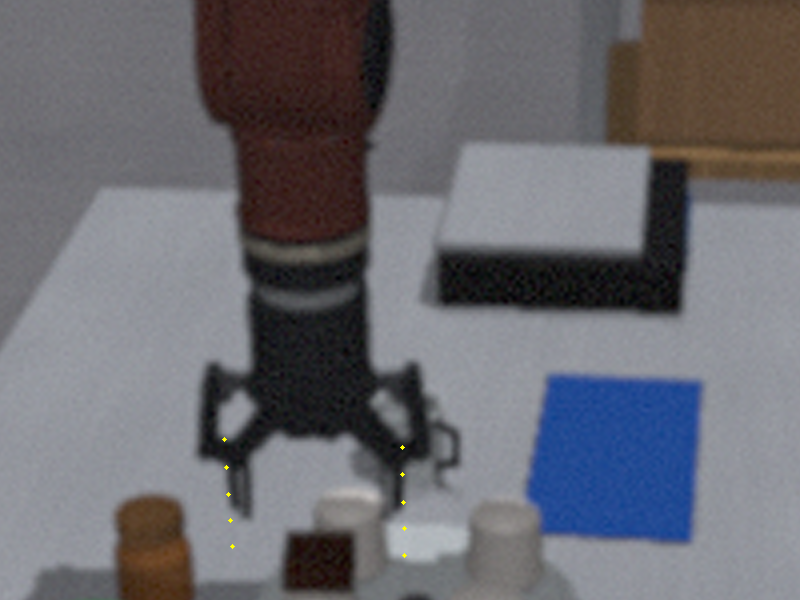

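Run:
```python
from h import *
t=grab("top"); f=cv2.resize(np.load("t0.npy"),None,fx=6,fy=6,interpolation=cv2.INTER_CUBIC)
p=np.array([.215,-.479,.217]); y=np.array([.41,-.91,0])
for a in(-.0425,0,.0425):
  for dz in(0,.02,.1):
    u=proj(t,p+a*y+[0,0,dz]); cv2.circle(f,tuple(int(v*6+3) for v in u),4,(255,255,0) if dz==0 else (255,0,255) if dz<.05 else (0,255,255),-1)
cv2.imwrite("pics/tz.png",f[2300:2880,3240:3840,::-1])
```

```text
(no output)
```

View pics/tz.png

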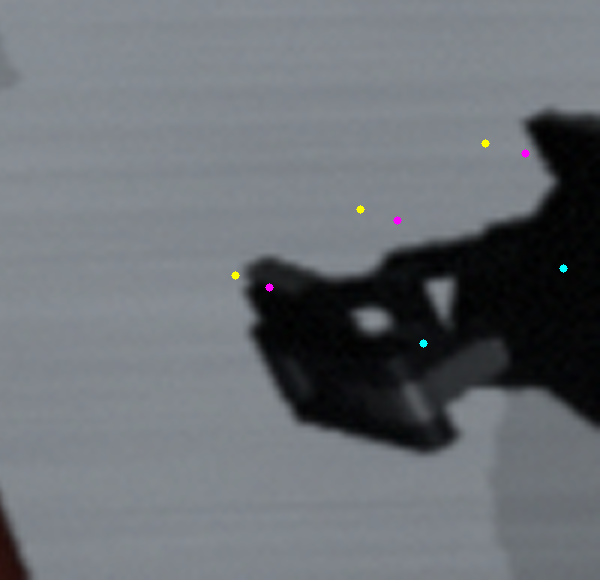

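{"method": "carry_out", "body": {"plan": "0.08 -0.06 0 0 0 0;0 0 0 0 0 0;0 0 0 0 0 0;0 0 0 0 0 0", "fingers": 0.7}}

```text
clock: 4.37
eef_pos: [0.6161, -0.0027, 0.1012]
eef_rot: [2.122, 2.316, 0.0]
wrist_force: [-0.2, -0.0, 1.5]
width: 0.7
```

```bash
cat > sv.py <<'E'
import sys
from h import *
n=sys.argv[1]; x0,y0,w,h=map(int,sys.argv[2:6]); out=sys.argv[6]
s=arm.read_state(); d=grab(n); k=min(800/w,600/h)
f=cv2.resize(d["frame"],None,fx=k,fy=k,interpolation=cv2.INTER_CUBIC)
Rm=R.from_rotvec(s["eef_rot"])
for a in(-.0425,0,.0425):
  for z in(.011,-.008):
    u=proj(d,s["eef_pos"]+Rm.apply([0,a,z])); cv2.circle(f,tuple(int((v+.5)*k) for v in u),2,(255,255,0),-1)
cv2.imwrite("pics/"+out,f[int(y0*k):int((y0+h)*k),int(x0*k):int((x0+w)*k),::-1]); print(s["clock"],s["eef_pos"],s["width"])
E
python3 sv.py side 240 150 120 90 s4.png
```

```text
4.3667 [ 0.61608346 -0.00272018  0.10117599] 0.6999908160461602
```

View pics/s4.png

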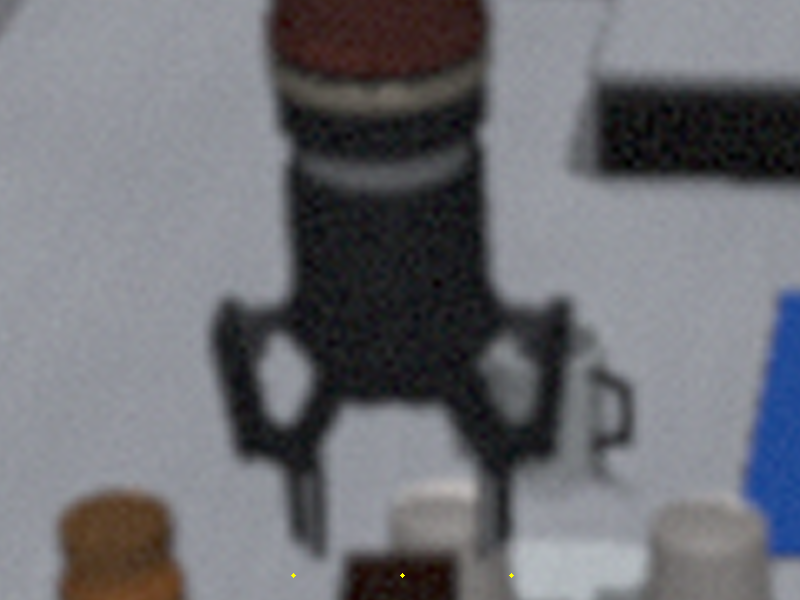

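{"method": "carry_out", "body": {"plan": "0 0 -1 0 0 0;0 0 -1 0 0 0;0 0 0 0 0 -1;0 0 0 0 0 -1;0 0 0 0 0 -1;0 0 0 0 0 -1;0 0 0 0 0 -1;0 0 0 0 0 -1;0 0 0 0 0 -1;0 0 0 0 0 -1"}}

```text
clock: 5.25
eef_pos: [0.6161, -0.0028, 0.151]
eef_rot: [-1.046, -2.962, 0.0]
wrist_force: [0.0, 0.0, 0.9]
width: 0.701
```

{"method": "carry_out", "body": {"plan": "0 0 0 0 0 -1;0 0 0 0 0 -1;0 0 0 0 0 -1;0 0 0 0 0 -1;0 0 0 0 0 -1;0 0 0 0 0 -1;0 0 0 0 0 -1;0 0 0 0 0 -0.7;0 0 0 0 0 0;0 0 0 0 0 0"}}

```text
clock: 6.08
eef_pos: [0.6161, -0.0028, 0.1511]
eef_rot: [0.132, -3.139, -0.0]
wrist_force: [0.5, 0.0, -0.6]
width: 0.702
```

```bash
python3 sv.py side 230 120 160 120 s5.png; python3 go.py .617 -.0035 .093 185
```

```text
6.0833 [ 0.61606558 -0.00283175  0.15105455] 0.7020725961157059
t6.1 pos [ 0.6161 -0.0028  0.1511] psi -175.21 q6 -0.21 q1 -0.12 w 0.699 F [ 0.6 -0.6  0.1]
ROT [ 0.   -0.   -0.04] SHIFT [-0.035 -0.03   2.322]
```

View pics/s5.png

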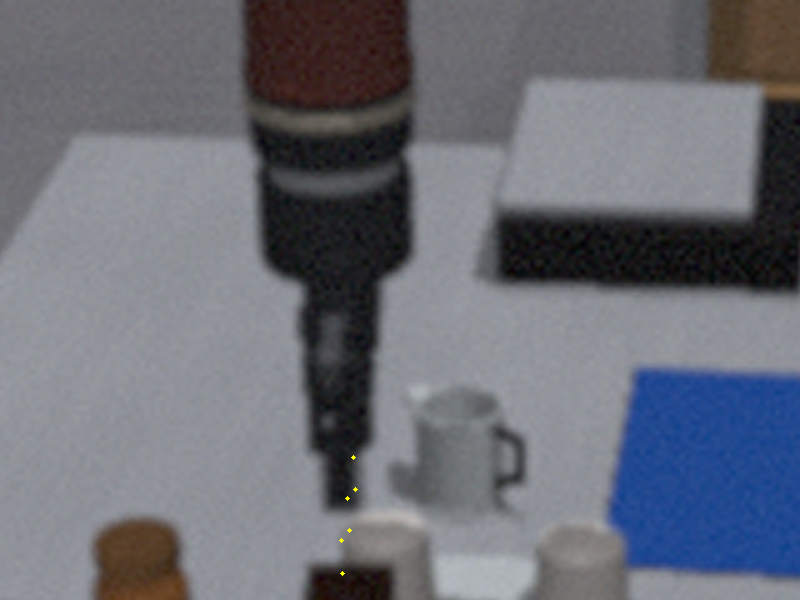

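{"method": "carry_out", "body": {"plan": "0 0 0.8 0 0 0;0 0 0.8 0 0 0;0 0 0.7 0 0 0;0 0 0 0 0 0;0 0 0 0 0 0"}}

```text
clock: 6.55
eef_pos: [0.6154, -0.0028, 0.0932]
eef_rot: [0.133, -3.137, -0.0]
wrist_force: [-0.2, 0.1, 0.3]
width: 0.696
```

```bash
python3 sv.py side 260 170 80 60 s6.png; python3 go.py .617 -.0035 .093 185
```

```text
6.55 [ 0.6154109  -0.00278371  0.09316924] 0.6963349626754703
t6.6 pos [ 0.6163 -0.0028  0.0942] psi -175.12 q6 -0.21 q1 -0.12 w 0.701 F [0.4 0.1 0.5]
ROT [-0.    0.   -0.02] SHIFT [-0.025 -0.028  0.048]
```

View pics/s6.png

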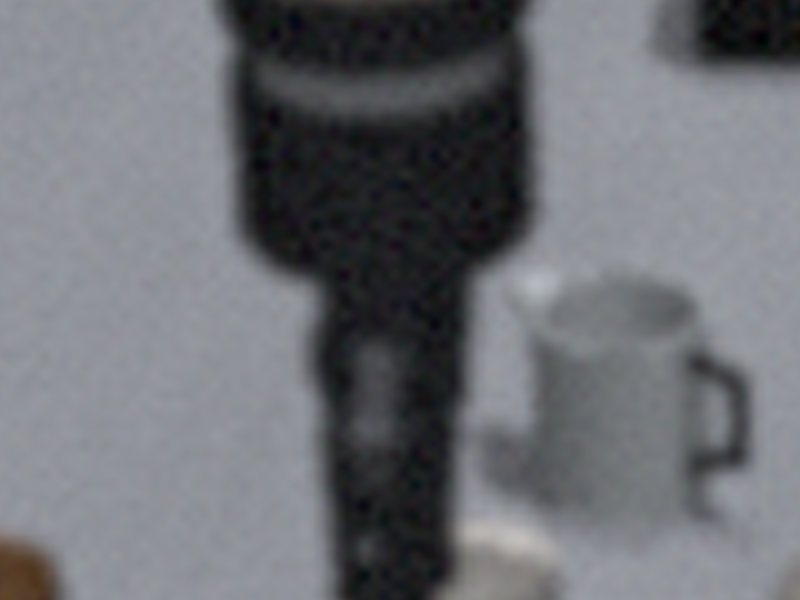

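```bash
python3 sv.py side 260 200 80 60 s7.png
```

```text
6.6 [ 0.61631387 -0.00284778  0.09419277] 0.7005013943612778
```

View pics/s7.png

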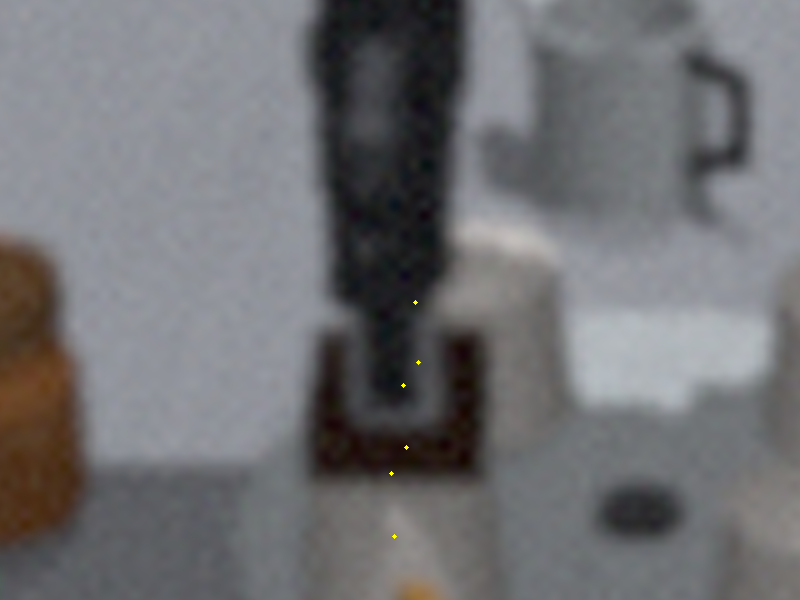

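{"method": "carry_out", "body": {"plan": "0 0 0.25 0 0 0;0 0 0 0 0 0;0 0 0 0 0 0;0 0 0 0 0 0;0 0 0 0 0 0;0 0 0 0 0 0;0 0 0 0 0 0;0 0 0 0 0 0", "fingers": 0, "force": 25}}

```text
clock: 7.32
eef_pos: [0.617, -0.0028, 0.0881]
eef_rot: [-0.135, 3.137, -0.0]
wrist_force: [1.9, 0.8, 6.3]
width: 0.524
```

```bash
python3 sv.py side 260 200 80 60 s8.png
```

```text
7.3167 [ 0.61696432 -0.00284864  0.0881454 ] 0.524394642168465
```

View pics/s8.png

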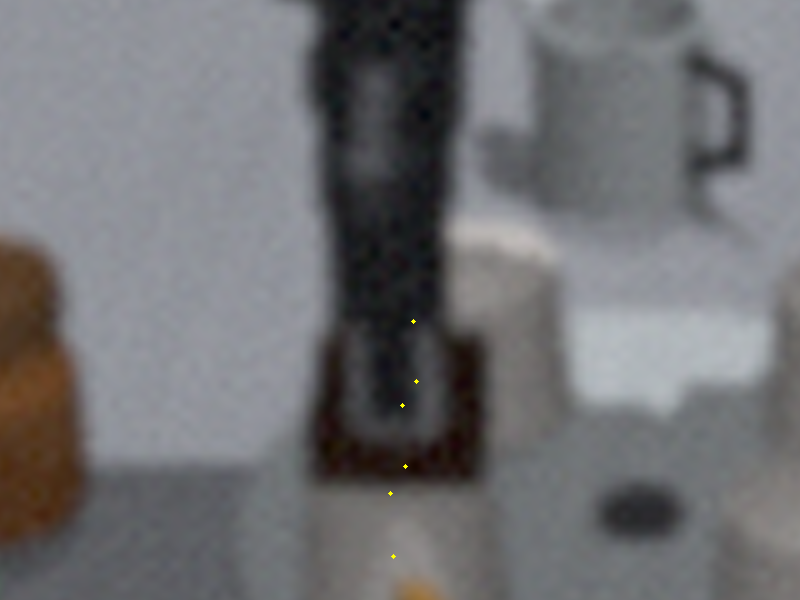

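{"method": "carry_out", "body": {"plan": "0 0 -0.2 0 0 0;0 0 -0.4 0 0 0;0 0 -0.7 0 0 0;0 0 -0.7 0 0 0;0 0 0 0 0 0", "force": 40}}

```text
clock: 7.78
eef_pos: [0.6177, -0.0031, 0.141]
eef_rot: [-0.135, 3.135, -0.001]
wrist_force: [1.2, -1.2, -0.4]
width: 0.51
```

```bash
python3 sv.py side 240 170 120 90 s9.png; python3 go.py .44 -.32 .138 180
```

```text
7.7833 [ 0.61765206 -0.00307065  0.14104958] 0.5098630950121166
t7.8 pos [ 0.6171 -0.003   0.1393] psi -175.07 q6 -0.21 q1 -0.12 w 0.514 F [-0.2  1.  -1.2]
ROT [-0.01  0.03  0.86] SHIFT [  7.086 -12.679   0.053]
```

View pics/s9.png

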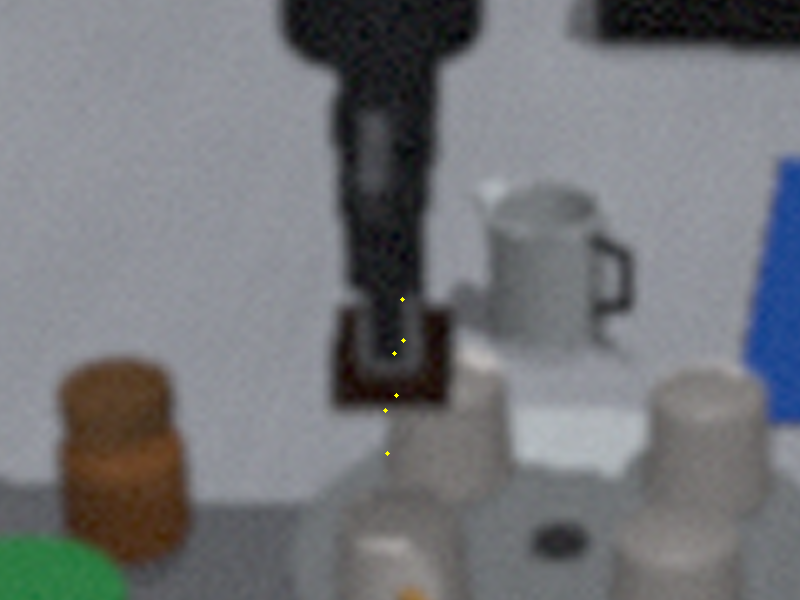

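{"method": "carry_out", "body": {"plan": "0 0 0 0 0 0.43;0 0 0 0 0 0.43;0.2 -0.4 0 0 0 0;0.4 -0.7 0 0 0 0;0.56 -1 0 0 0 0;0.56 -1 0 0 0 0;0.56 -1 0 0 0 0;0.56 -1 0 0 0 0;0.56 -1 0 0 0 0;0.56 -1 0 0 0 0"}}

```text
clock: 8.67
eef_pos: [0.5152, -0.1817, 0.1367]
eef_rot: [0.003, -3.14, -0.001]
wrist_force: [0.9, 0.5, -0.8]
width: 0.509
```

{"method": "carry_out", "body": {"plan": "0.56 -1 0 0 0 0;0.56 -1 0 0 0 0;0.56 -1 0 0 0 0;0.56 -1 0 0 0 0;0.56 -1 0 0 0 0;0.36 -0.58 0 0 0 0;0 0 1 0 0 0;0 0 1 0 0 0;0 0 1 0 0 0;0 0 0 0 0 0"}}

```text
clock: 9.5
eef_pos: [0.4345, -0.3177, 0.0579]
eef_rot: [0.001, -3.136, -0.008]
wrist_force: [-1.8, 1.2, -0.6]
width: 0.51
```

```bash
python3 go.py .44 -.32 .017 180;python3 sv.py side 300 150 160 120 s10.png
```

```text
t9.5 pos [ 0.4345 -0.3177  0.0579] psi -179.96 q6 -0.77 q1 -0.77 w 0.510 F [-1.8  1.2 -0.6]
ROT [ 0.05 -0.06  0.01] SHIFT [-0.219 -0.09   1.636]
9.5 [ 0.43451453 -0.31774798  0.05790003] 0.5101954143876154
```

View pics/s10.png

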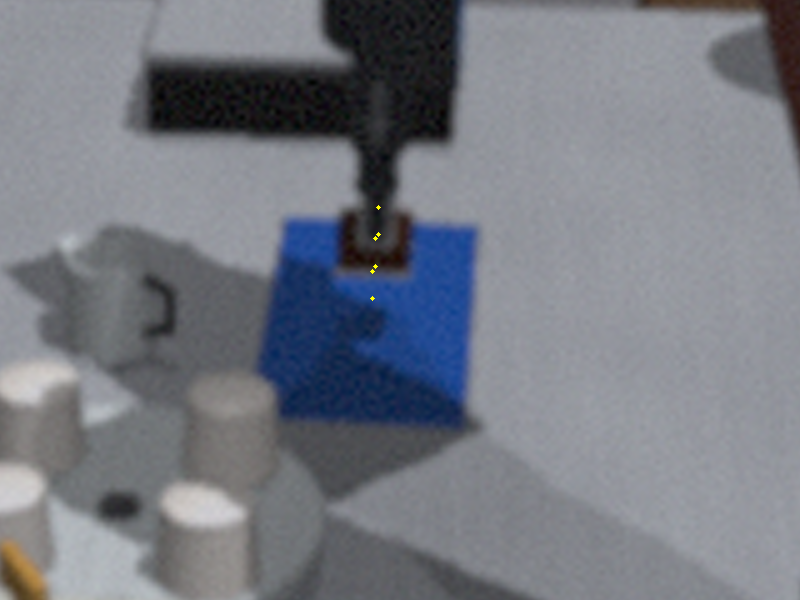

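{"method": "carry_out", "body": {"plan": "-0.1 0 0.6 0 0 0;0 0 0.6 0 0 0;0 0 0.2 0 0 0;0 0 0.12 0 0 0;0 0 0.12 0 0 0;0 0 0 0 0 0;0 0 0 0 0 0"}}

```text
clock: 10.13
eef_pos: [0.4409, -0.3202, 0.0221]
eef_rot: [-0.001, 3.141, -0.001]
wrist_force: [0.0, -0.0, 0.2]
width: 0.51
```

```bash
python3 go.py .44 -.32 .014 180;python3 sv.py side 340 180 80 60 s11.png
```

```text
t10.1 pos [ 0.4409 -0.3202  0.0221] psi -179.98 q6 -0.76 q1 -0.76 w 0.510 F [ 0.  -0.   0.2]
ROT [-0.01  0.01  0.  ] SHIFT [0.037 0.007 0.324]
10.1333 [ 0.44091339 -0.3201822   0.02209928] 0.5096245581142099
```

View pics/s11.png

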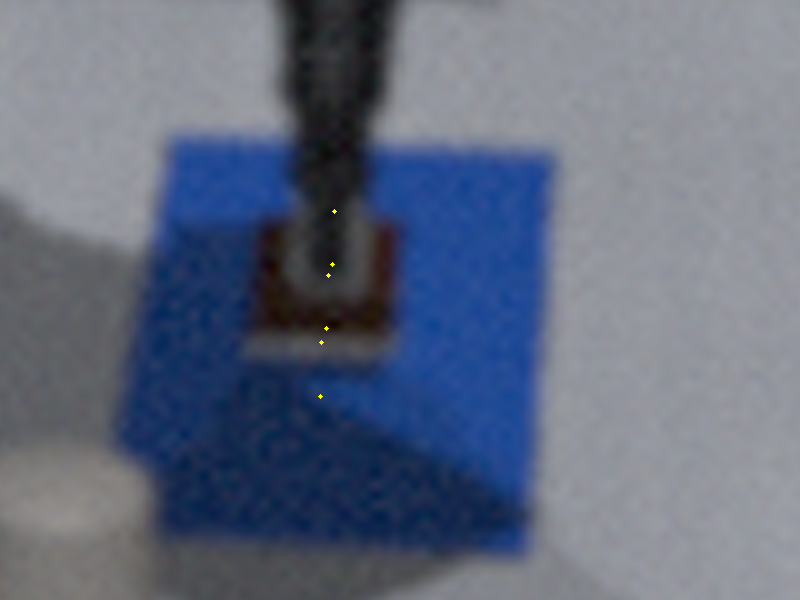

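{"method": "carry_out", "body": {"plan": "0 0 0.12 0 0 0;0 0 0.08 0 0 0;0 0 0.08 0 0 0;0 0 0 0 0 0"}}

```text
clock: 10.52
eef_pos: [0.4409, -0.32, 0.0146]
eef_rot: [-0.0, 3.141, -0.0]
wrist_force: [-1.0, 0.1, 6.4]
width: 0.509
```

{"method": "carry_out", "body": {"plan": "0 0 0.04 0 0 0;0 0 0 0 0 0"}}

```text
clock: 10.68
eef_pos: [0.4411, -0.32, 0.0143]
eef_rot: [-0.001, 3.141, -0.001]
wrist_force: [-2.6, 2.9, 13.5]
width: 0.51
```

{"method": "carry_out", "body": {"plan": "0 0 -0.03 0 0 0;0 0 0 0 0 0;0 0 0 0 0 0;0 0 0 0 0 0;0 0 0 0 0 0", "fingers": 0.75}}

```text
clock: 11.1
eef_pos: [0.4406, -0.3198, 0.0139]
eef_rot: [0.0, -3.141, -0.0]
wrist_force: [0.2, 0.6, -0.1]
width: 0.75
```

{"method": "carry_out", "body": {"plan": "0 0 -0.3 0 0 0;0 0 -0.6 0 0 0;0 0 -1 0 0 0;0 0 -1 0 0 0;0 0 -1 0 0 0;0 0 -1 0 0 0;0 0 -1 0 0 0;0 0 -0.5 0 0 0"}}

```text
clock: 11.77
eef_pos: [0.4415, -0.3206, 0.1777]
eef_rot: [-0.0, 3.139, -0.004]
wrist_force: [0.8, -0.4, 0.2]
width: 0.749
```

```bash
python3 sv.py side 240 150 200 150 s12.png; python3 go.py .587 .118 .16 302
```

```text
11.7667 [ 0.4414695  -0.32061752  0.17767373] 0.7494978242935456
t11.8 pos [ 0.4421 -0.3212  0.179 ] psi -179.99 q6 -0.76 q1 -0.76 w 0.749 F [ 1.3 -0.8  2.8]
ROT [-7.000e-02 -2.000e-02 -2.129e+01] SHIFT [-11.829 -14.225   0.761]
```

View pics/s12.png

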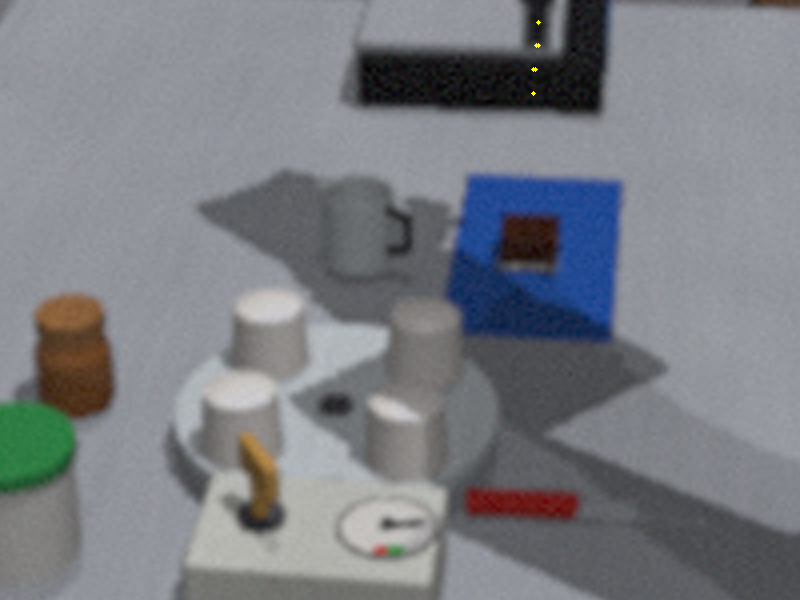

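Run:
```python
from h import *
t=grab("top"); s=grab("side")
print(plane(t,(264.2,233.4),.062))
for d,n in((t,"top"),(s,"side")):
    H=hsv(d); m=(H[...,0]>10)&(H[...,0]<28)&(H[...,1]>110)&(H[...,2]>70)
    if n=="top": m[:, :240]=0; m[:,300:]=0; m[:200]=0; m[260:]=0
    else: m[:250]=0; m[310:]=0; m[:,:280]=0;m[:,330:]=0
    for a,c,k in blobs(m,10): print(n,a,c, [np.where(k)[i].min() for i in(0,1)],[np.where(k)[i].max() for i in(0,1)])
for p in([.5872,.1181,.099],[.5872,.1181,.112],[.5872,.1181,.06],[.585,.118,.06]): print(proj(s,p).round(1),proj(t,p).round(1))
crop(s,"k.png",280,250,60,45,13); crop(t,"kt.png",235,200,60,45,13)
```

```text
[0.58747602 0.11795061 0.062     ]
top 123 [261.97560976 229.74796748] [np.int64(223), np.int64(253)] [np.int64(236), np.int64(271)]
side 98 [304.53061224 268.26530612] [np.int64(259), np.int64(300)] [np.int64(279), np.int64(308)]
[304. 266.] [262.4 230.2]
[303.8 261.6] [261.8 229. ]
[304.6 279.1] [264.2 233.7]
[305.4 279.1] [264.3 234.7]
```

View pics/k.png

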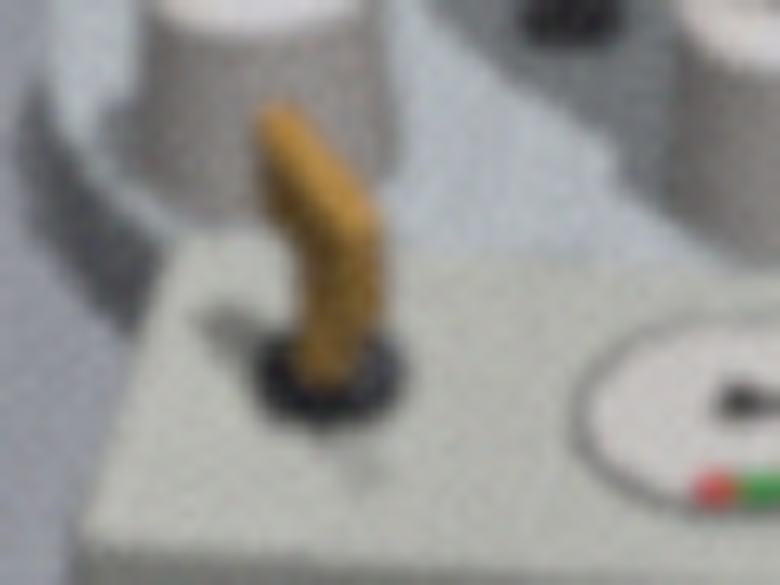

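View pics/kt.png

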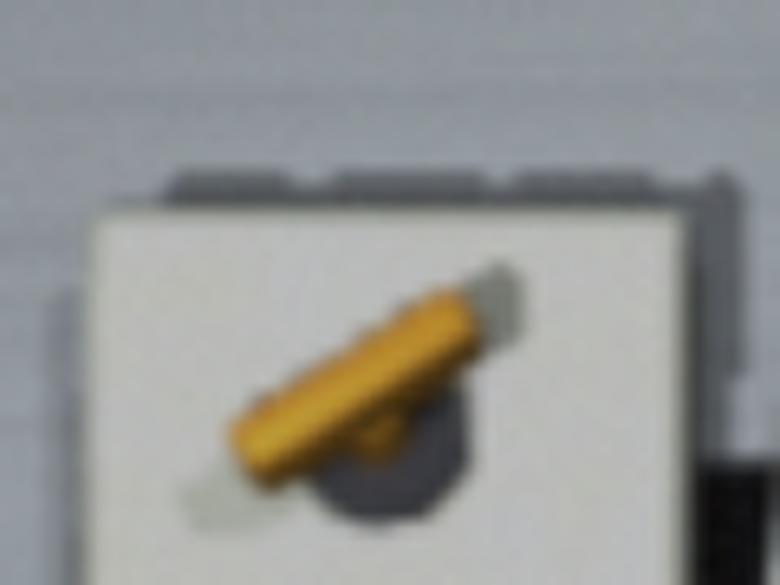

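{"method": "carry_out", "body": {"plan": "-0.15 0.5 0 0 0 0;-0.323 0.976 0 0 0 0;-0.323 0.976 0 0 0 0;-0.323 0.976 0 0 0 0;-0.323 0.976 0 0 0 0;-0.323 0.976 0 0 0 0;-0.323 0.976 0 0 0 0;-0.323 0.976 0 0 0 0;-0.323 0.976 0 0 0 0;-0.323 0.976 0 0 0 0"}}

```text
clock: 12.75
eef_pos: [0.5162, -0.0855, 0.1728]
eef_rot: [0.001, -3.139, -0.001]
wrist_force: [0.7, -0.5, -0.4]
width: 0.747
```

{"method": "carry_out", "body": {"plan": "-0.323 0.976 0 0 0 0;-0.323 0.976 0 0 0 0;-0.323 0.976 0 0 0 0;-0.323 0.976 0 0 0 0;-0.323 0.976 0 0 0 0;-0.323 0.976 0 0 0 0;-0.323 0.976 0 0 0 0;-0.323 0.976 0 0 0 0;-0.2 0.5 0 0 0 0;0 0 0 0 0 -1", "fingers": 1}}

```text
clock: 13.58
eef_pos: [0.5861, 0.123, 0.1726]
eef_rot: [0.159, -3.136, -0.001]
wrist_force: [-0.4, -0.0, -0.5]
width: 1.004
```

{"method": "carry_out", "body": {"plan": "0 0 0 0 0 -1;0 0 0 0 0 -1;0 0 0 0 0 -1;0 0 0 0 0 -1;0 0 0 0 0 -1;0 0 0 0 0 -1;0 0 0 0 0 -1;0 0 0 0 0 -1;0 0 0 0 0 -1;0 0 0 0 0 -1"}}

```text
clock: 14.42
eef_pos: [0.5856, 0.12, 0.173]
eef_rot: [1.648, -2.672, -0.001]
wrist_force: [0.6, 0.2, 0.1]
width: 1.001
```

{"method": "carry_out", "body": {"plan": "0 0 0 0 0 -1;0 0 0 0 0 -1;0 0 0 0 0 -1;0 0 0 0 0 -1;0 0 0 0 0 -1;0 0 0 0 0 -1;0 0 0 0 0 -1;0 0 0 0 0 -1;0 0 0 0 0 -1;0 0 0 0 0 -1"}}

```text
clock: 15.25
eef_pos: [0.5856, 0.12, 0.173]
eef_rot: [2.728, -1.556, -0.003]
wrist_force: [0.8, -0.4, 0.1]
width: 1.0
```

```bash
python3 go.py .5868 .1181 .15 302.6; python3 sv.py side 250 180 120 90 s13.png
```

```text
t15.2 pos [0.5856 0.12   0.173 ] psi -59.39 q6 -2.03 q1 0.08 w 1.000 F [ 0.8 -0.4  0.1]
ROT [ 0.02  0.01 -0.35] SHIFT [0.09  0.    0.919]
15.25 [0.5855967  0.12000272 0.17297248] 1.0003928961308324
```

View pics/s13.png

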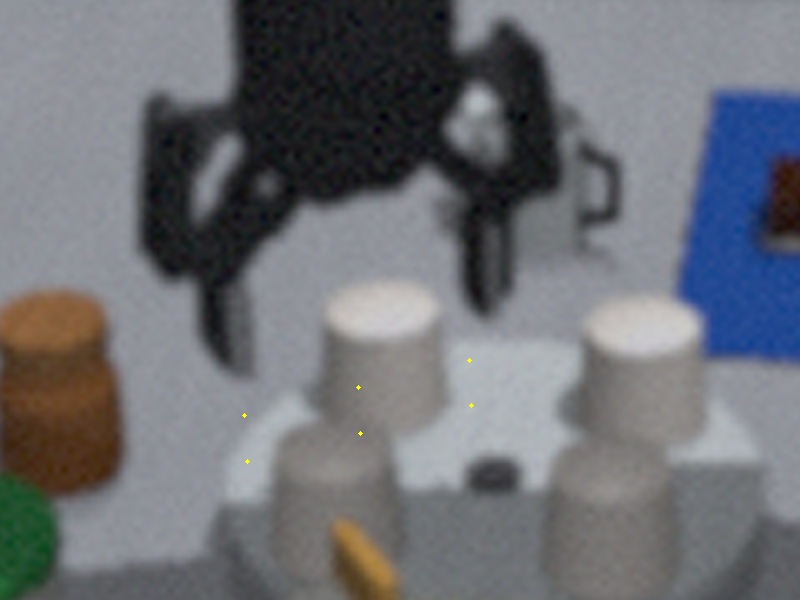

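{"method": "carry_out", "body": {"plan": "0.09 0 0.3 0 0 -0.35;0 0 0.8 0 0 0;0 0 0.8 0 0 0;0 0 0.8 0 0 0;0 0 0.5 0 0 0;0 0 0 0 0 0;0 0 0 0 0 0"}}

```text
clock: 15.88
eef_pos: [0.5867, 0.118, 0.0933]
eef_rot: [2.75, -1.516, -0.003]
wrist_force: [0.2, -0.1, 0.1]
width: 1.001
```

```bash
python3 go.py .5868 .1181 .092 302.6; python3 sv.py side 250 200 120 90 s14.png
```

```text
t15.9 pos [0.5867 0.118  0.0933] psi -57.75 q6 -2.06 q1 0.08 w 1.001 F [ 0.2 -0.1  0.1]
ROT [ 0.02  0.01 -0.06] SHIFT [ 0.    -0.006  0.051]
15.8833 [0.58667095 0.11803004 0.09326768] 1.00083111734898
```

View pics/s14.png

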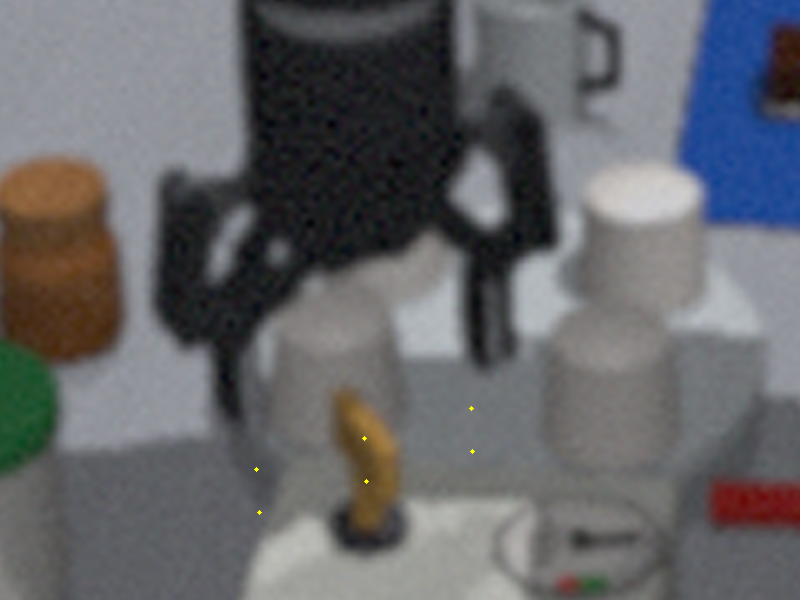

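Marks coincide with the wing. Close in place.

{"method": "carry_out", "body": {"plan": "0 0 0 0 0 0;0 0 0 0 0 0;0 0 0 0 0 0;0 0 0 0 0 0;0 0 0 0 0 0;0 0 0 0 0 0;0 0 0 0 0 0;0 0 0 0 0 0", "fingers": 0, "force": 20}}

```text
clock: 16.6
eef_pos: [0.5879, 0.1181, 0.0943]
eef_rot: [-2.752, 1.515, -0.0]
wrist_force: [-0.2, -0.3, 2.7]
width: 0.103
```

```bash
python3 go.py .5868 .1181 .092 302.6; python3 sv.py side 250 200 120 90 s15.png
```

```text
t16.6 pos [0.5879 0.1181 0.0943] psi -57.66 q6 -2.06 q1 0.08 w 0.103 F [-0.2 -0.3  2.7]
ROT [-0.   -0.   -0.05] SHIFT [-0.024  0.035  0.093]
16.6 [0.5878584  0.11805784 0.09431407] 0.10271485818492267
```

View pics/s15.png

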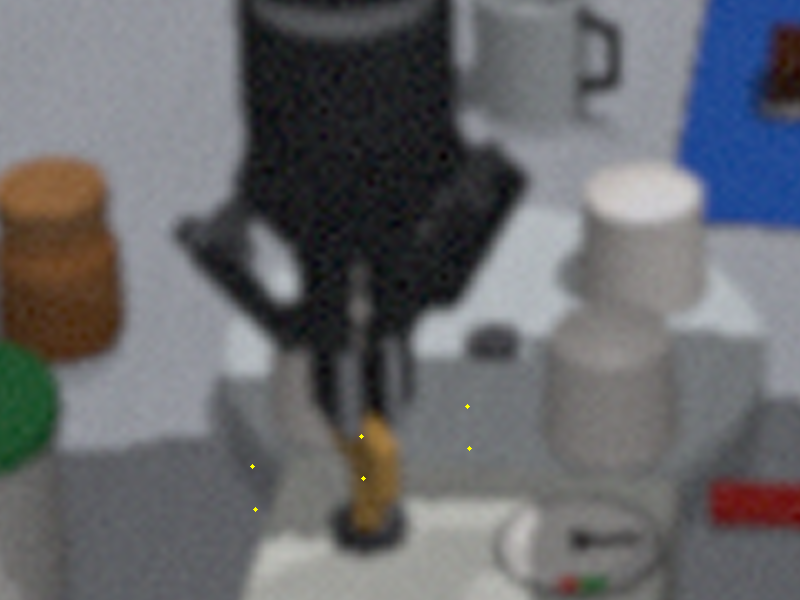

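{"method": "carry_out", "body": {"plan": "0 0 0 0 0 0.5;0 0 0 0 0 0.5;0 0 0 0 0 1;0 0 0 0 0 1;0 0 0 0 0 1;0 0 0 0 0 1;0 0 0 0 0 1;0 0 0 0 0 1;0 0 0 0 0 1;0 0 0 0 0 1"}}

```text
clock: 17.48
eef_pos: [0.5873, 0.118, 0.0943]
eef_rot: [1.813, -2.565, -0.001]
wrist_force: [-2.6, -0.8, 4.6]
width: 0.105
```

```bash
python3 go.py .5868 .1181 .092 302.6; python3 sv.py side 250 200 120 90 s16.png
```

```text
t17.5 pos [0.5873 0.118  0.0943] psi -109.50 q6 -1.15 q1 0.08 w 0.105 F [-2.6 -0.8  4.6]
ROT [ 0.01  0.   -9.09] SHIFT [-0.014  0.015  0.091]
17.4833 [0.58729528 0.11800123 0.09428394] 0.10526630399333628
```

View pics/s16.png

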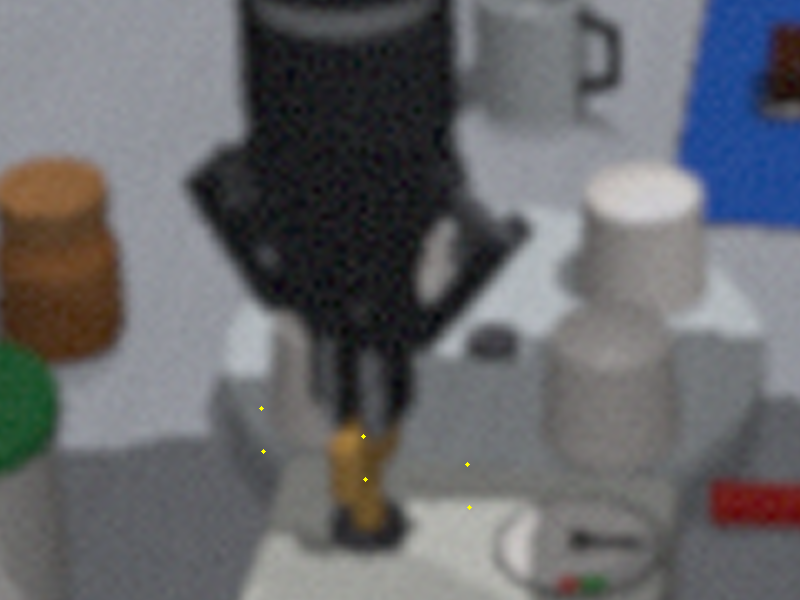

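{"method": "carry_out", "body": {"plan": "0 0 0 0 0 1;0 0 0 0 0 1;0 0 0 0 0 1;0 0 0 0 0 1;0 0 0 0 0 1;0 0 0 0 0 1;0 0 0 0 0 1;0 0 0 0 0 1;0 0 0 0 0 1;0 0 0 0 0 1"}}

```text
clock: 18.37
eef_pos: [0.5869, 0.1185, 0.0943]
eef_rot: [0.366, -3.119, -0.001]
wrist_force: [-5.0, 2.4, 5.9]
width: 0.102
```

{"method": "carry_out", "body": {"plan": "0 0 0 0 0 1;0 0 0 0 0 1;0 0 0 0 0 1;0 0 0 0 0 1;0 0 0 0 0 1;0 0 0 0 0 1;0 0 0 0 0 1;0 0 0 0 0 1;0 0 0 0 0 1;0 0 0 0 0 1"}}

```text
clock: 19.2
eef_pos: [0.587, 0.1191, 0.0943]
eef_rot: [-1.174, -2.912, -0.002]
wrist_force: [-2.8, 3.6, 4.3]
width: 0.103
```

{"method": "carry_out", "body": {"plan": "0 0 0 0 0 1;0 0 0 0 0 1;0 0 0 0 0 1;0 0 0 0 0 1;0 0 0 0 0 1;0 0 0 0 0 1;0 0 0 0 0 1;0 0 0 0 0 1;0 0 0 0 0 1;0 0 0 0 0 1"}}

```text
clock: 20.03
eef_pos: [0.5876, 0.1193, 0.0943]
eef_rot: [-2.426, -1.993, -0.002]
wrist_force: [-1.0, 5.9, 3.8]
width: 0.104
```

{"method": "carry_out", "body": {"plan": "0 0 0 0 0 1;0 0 0 0 0 1;0 0 0 0 0 1;0 0 0 0 0 1;0 0 0 0 0 0.5;0 0 0 0 0 0;0 0 0 0 0 0"}}

```text
clock: 20.62
eef_pos: [0.5879, 0.1191, 0.0943]
eef_rot: [-2.806, -1.409, -0.002]
wrist_force: [0.1, 5.7, 2.1]
width: 0.104
```

```bash
python3 go.py .5868 .1181 .092 302.6; python3 sv.py side 250 200 120 90 s17.png; python3 sv.py top 220 180 120 90 t17.png
```

```text
t20.6 pos [0.5879 0.1191 0.0943] psi 53.33 q6 2.29 q1 0.08 w 0.104 F [0.1 5.7 2.1]
ROT [-2.000e-02 -1.000e-02  1.933e+01] SHIFT [0.011 0.061 0.093]
20.6167 [0.58794139 0.11914574 0.09433734] 0.10372522001575026
20.6667 [0.58791953 0.11915231 0.09429778] 0.09731781538375035
```

View pics/s17.png

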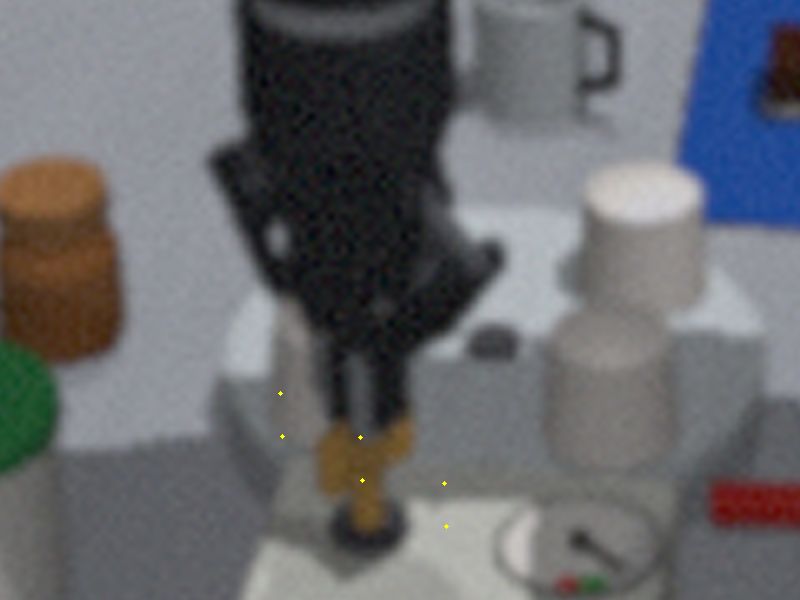

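View pics/t17.png

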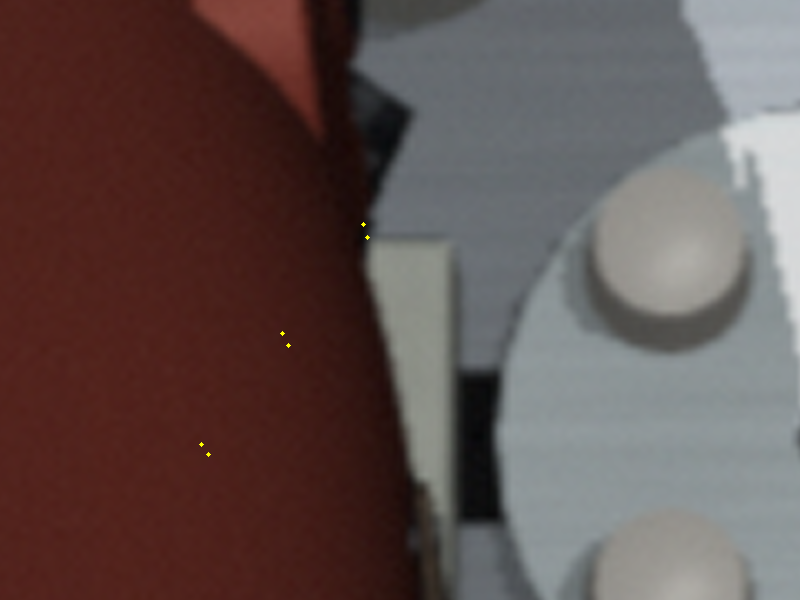

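{"method": "carry_out", "body": {"plan": "0 0 0 0 0 0;0 0 0 0 0 0;0 0 0 0 0 0;0 0 0 0 0 0;0 0 -1 0 0 0;0 0 -1 0 0 0;0 0 0 0 0 -1;0 0 0 0 0 -1;0 0 0 0 0 -1;0 0 0 0 0 -1", "fingers": 0.6}}

```text
clock: 21.55
eef_pos: [0.5878, 0.1178, 0.1442]
eef_rot: [2.47, 1.941, -0.0]
wrist_force: [-0.6, -0.3, 0.6]
width: 0.601
```

{"method": "carry_out", "body": {"plan": "0 0 0 0 0 -1;0 0 0 0 0 -1;0 0 0 0 0 -1;0 0 0 0 0 -1;0 0 0 0 0 -1;0 0 0 0 0 -1;0 0 0 0 0 -1;0 0 0 0 0 -1;0 0 0 0 0 -1;0 0 0 0 0 -1"}}

```text
clock: 22.38
eef_pos: [0.5877, 0.1178, 0.144]
eef_rot: [-1.237, -2.888, 0.0]
wrist_force: [0.2, 0.7, 0.3]
width: 0.599
```

{"method": "carry_out", "body": {"plan": "0 0 0 0 0 -1;0 0 0 0 0 -1;0 0 0 0 0 -1;0 0 0 0 0 -1;0 0 0 0 0 -1;0 0 0 0 0 -1;0 0 0 0 0 -1;0 0 0 0 0 -1;0 0 0 0 0 -1;0 0 0 0 0 -1"}}

```text
clock: 23.22
eef_pos: [0.5877, 0.1178, 0.144]
eef_rot: [0.299, -3.127, 0.0]
wrist_force: [0.3, 0.4, -0.2]
width: 0.596
```

```bash
python3 go.py .5872 .1185 .093 233.3; python3 sv.py side 250 200 120 90 s18.png
python3 - <<'E'
from h import *
crop(grab("side"),"g18.png",315,265,48,36,16)
E
```

```text
t23.2 pos [0.5877 0.1178 0.144 ] psi -169.08 q6 -0.11 q1 0.08 w 0.596 F [ 0.3  0.4 -0.2]
ROT [-0.  -0.  -7.4] SHIFT [-0.011  0.031  2.039]
23.2167 [0.58765786 0.11780721 0.14397773] 0.5960872584479139
```

View pics/s18.png

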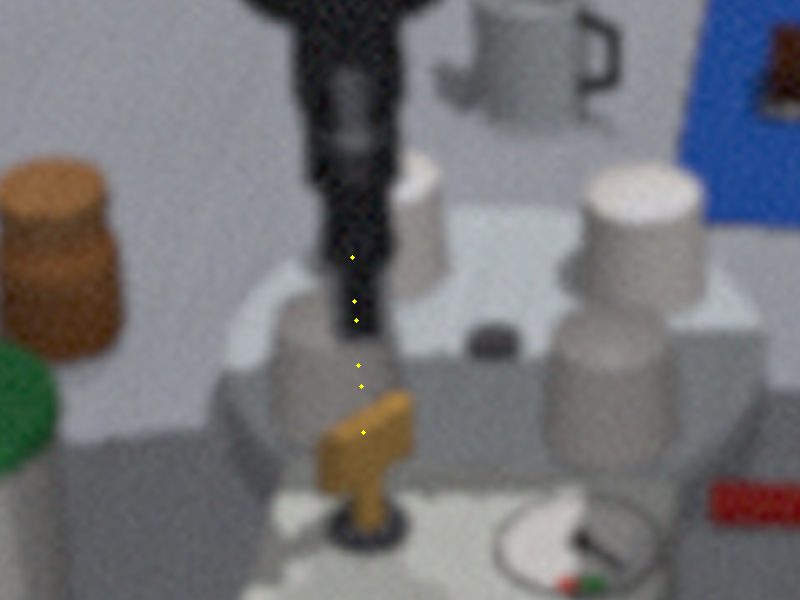

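View pics/g18.png

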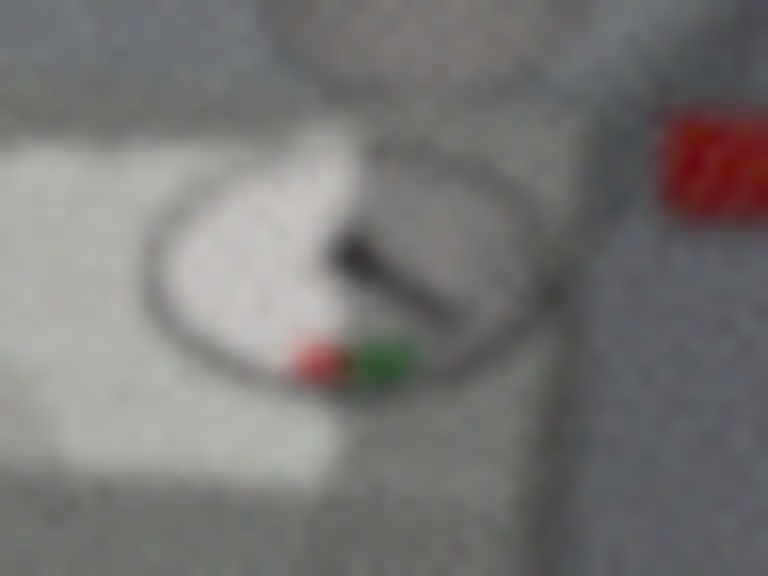

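```bash
cat > gauge.py <<'E'
from h import *
import sys
d=grab("side")
def hd(c,p,sc=16,o=(315,265)):
    f=lambda q:plane(d,np.array(q)/sc+o-.5,.061)[:2]
    v=f(p)-f(c); return np.degrees(np.arctan2(v[1],v[0]))%360,np.linalg.norm(v)
if __name__=="__main__":
    a=list(map(float,sys.argv[1:]))
    for i in range(2,len(a),2): print(hd(a[:2],a[i:i+2]))
E
python3 gauge.py 354 258 450 315 385 360 353 362 415 358 295 355
```

```text
(np.float64(140.57281473650477), np.float64(0.020537003625024936))
(np.float64(105.98028785232474), np.float64(0.026230526270129593))
(np.float64(95.46746912010985), np.float64(0.026298542950457426))
(np.float64(115.61159907953804), np.float64(0.02692971832170579))
(np.float64(75.97178933269056), np.float64(0.026069946839678202))
```

{"method": "carry_out", "body": {"plan": "0 0 0 0 0 -1;0 0 0 0 0 -1;0 0 0 0 0 -1;0 0 0 0 0 -1;0 0 0 0 0 -1;0 0 0 0 0 -1;0 0 0 0 0 -1;0 0.03 0 0 0 -0.4;0 0 0.7 0 0 0;0 0 0.7 0 0 0", "fingers": 0.8}}

```text
clock: 24.2
eef_pos: [0.5881, 0.1185, 0.1096]
eef_rot: [-1.396, 2.812, -0.002]
wrist_force: [-0.5, -0.2, -0.9]
width: 0.799
```

{"method": "carry_out", "body": {"plan": "0 0 0.6 0 0 0;0 0 0 0 0 0;0 0 0 0 0 0"}}

```text
clock: 24.45
eef_pos: [0.5866, 0.1184, 0.0937]
eef_rot: [1.398, -2.812, -0.001]
wrist_force: [0.3, -0.3, 0.4]
width: 0.797
```

{"method": "carry_out", "body": {"plan": "0 0 0 0 0 0;0 0 0 0 0 0;0 0 0 0 0 0;0 0 0 0 0 0;0 0 0 0 0 0;0 0 0 0 0 0;0 0 0 0 0 0", "fingers": 0}}

```text
clock: 25.03
eef_pos: [0.5874, 0.1186, 0.0946]
eef_rot: [-1.402, 2.811, -0.0]
wrist_force: [-1.4, 0.9, 5.3]
width: 0.105
```

```bash
python3 go.py .5872 .1185 .093 233.3; python3 sv.py side 250 200 120 90 s19.png
```

```text
t25.0 pos [0.5874 0.1186 0.0946] psi -126.99 q6 -0.85 q1 0.08 w 0.105 F [-1.4  0.9  5.3]
ROT [-0.01  0.01 -0.05] SHIFT [0.007 0.006 0.066]
25.0333 [0.58741961 0.11855711 0.09464121] 0.10524748593885333
```

View pics/s19.png

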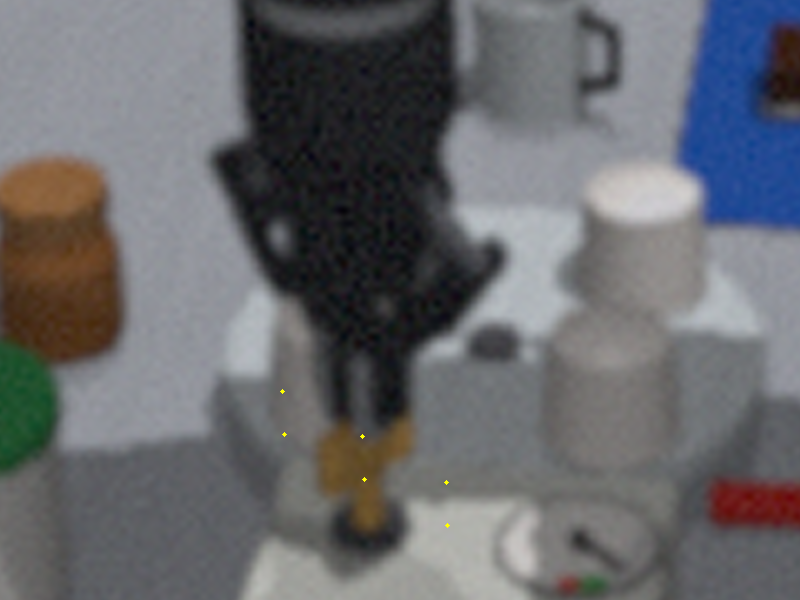

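Gripped again. Turn 2.4 first, then check.

{"method": "carry_out", "body": {"plan": "0 0 0 0 0 1;0 0 0 0 0 1;0 0 0 0 0 1;0 0 0 0 0 1;0 0 0 0 0 1;0 0 0 0 0 1;0 0 0 0 0 1;0 0 0 0 0 1;0 0 0 0 0 1;0 0 0 0 0 1"}}

```text
clock: 25.92
eef_pos: [0.5873, 0.1187, 0.0946]
eef_rot: [0.125, 3.138, 0.001]
wrist_force: [-1.4, 1.0, 6.0]
width: 0.104
```

{"method": "carry_out", "body": {"plan": "0 0 0 0 0 1;0 0 0 0 0 1;0 0 0 0 0 1;0 0 0 0 0 1;0 0 0 0 0 1;0 0 0 0 0 1;0 0 0 0 0 1;0 0 0 0 0 1;0 0 0 0 0 1;0 0 0 0 0 1"}}

```text
clock: 26.75
eef_pos: [0.5874, 0.1188, 0.0947]
eef_rot: [1.614, 2.695, 0.001]
wrist_force: [-1.3, 1.1, 6.1]
width: 0.106
```

{"method": "carry_out", "body": {"plan": "0 0 0 0 0 1;0 0 0 0 0 1;0 0 0 0 0 1;0 0 0 0 0 1;0 0 0 0 0 1;0 0 0 0 0 0.5;0 0 0 0 0 0"}}

```text
clock: 27.33
eef_pos: [0.5875, 0.1189, 0.0946]
eef_rot: [2.284, 2.157, 0.002]
wrist_force: [-0.3, 1.7, 5.6]
width: 0.102
```

```bash
python3 go.py .5872 .1185 .093 233.3
python3 - <<'E'
from h import *
crop(grab("side"),"g19.png",315,265,48,36,16)
E
```

```text
t27.3 pos [0.5875 0.1189 0.0946] psi 86.73 q6 1.71 q1 0.08 w 0.102 F [-0.3  1.7  5.6]
ROT [ 1.000e-02  1.000e-02 -2.558e+01] SHIFT [0.019 0.001 0.066]
```

View pics/g19.png

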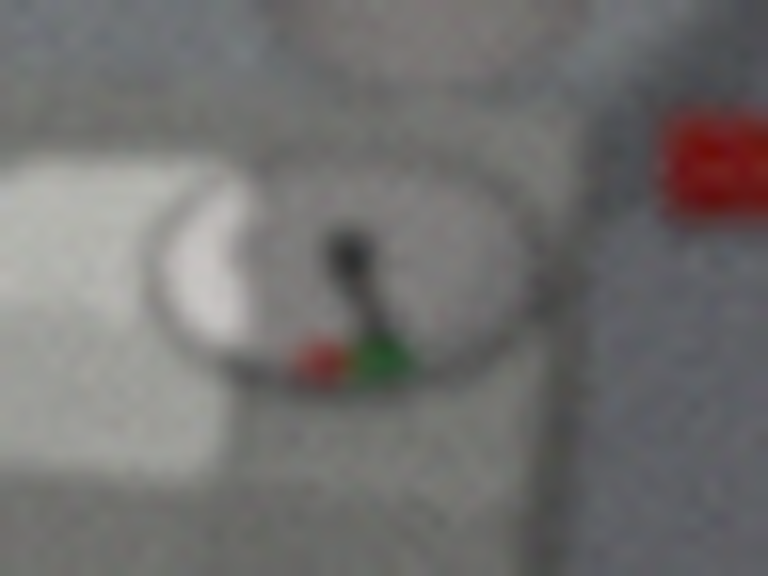

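{"method": "carry_out", "body": {"plan": "0 0 0 0 0 0.5;0 0 0 0 0 0.5;0 0 0 0 0 0.9;0 0 0 0 0 0;0 0 0 0 0 0"}}

```text
clock: 27.8
eef_pos: [0.5876, 0.1188, 0.0947]
eef_rot: [2.475, 1.934, 0.002]
wrist_force: [-0.8, 0.9, 5.2]
width: 0.103
```

{"method": "carry_out", "body": {"plan": "0 0 0 0 0 0;0 0 0 0 0 0;0 0 0 0 0 0;0 0 0 0 0 0;0 0 -1 0 0 0;0 0 -1 0 0 0;0 0 -1 0 0 0;0 0 0 0 0 0", "fingers": 0.8}}

```text
clock: 28.47
eef_pos: [0.5897, 0.1187, 0.1739]
eef_rot: [2.472, 1.932, 0.009]
wrist_force: [0.2, -0.1, 0.5]
width: 0.802
```

```bash
python3 go.py .4863 .3365 .15 75
python3 - <<'E'
from h import *
crop(grab("side"),"g20.png",315,265,48,36,16)
E
```

```text
t28.5 pos [0.5897 0.1187 0.1739] psi 76.02 q6 1.89 q1 0.08 w 0.802 F [ 0.2 -0.1  0.5]
ROT [ 0.07 -0.02  0.18] SHIFT [ 7.346 -6.251  0.955]
```

View pics/g20.png

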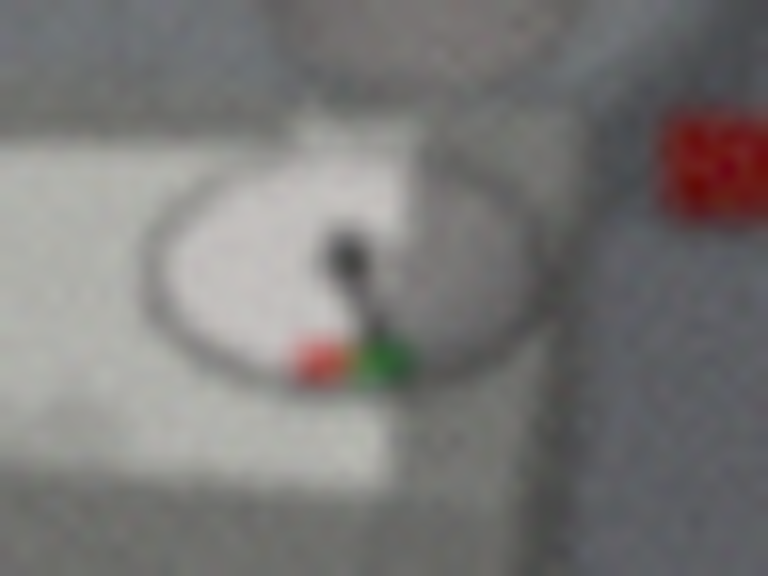

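```bash
python3 m2.py | grep -v key; python3 go.py .4467 .258 .10 169
```

```text
done px [204.6 127.2] w [0.811  0.2371] sides 0.1653 0.2018 ang -79.8 -170.0
done px [468.  296.5] w [ 0.4386 -0.2944] sides 0.0459 0.0396 ang -91.5 175.6
cream px [120.9 298.6] w [0.458  0.4284] sides 0.0591 0.0518 ang -77.2 -164.5
t28.6 pos [0.587  0.1184 0.1688] psi 76.02 q6 1.89 q1 0.08 w 0.802 F [-0.4  0.2 -0.5]
ROT [ -0.    -0.   -16.23] SHIFT [6.574 4.409 2.75 ]
```

Run:
```python
from h import *
t=grab("top")
for z in(.034,.038): print(plane(t,(468,296.5),z))
crop(t,"d.png",440,265,60,45,13)
```

```text
[ 0.44343948 -0.31701536  0.034     ]
[ 0.44319016 -0.31585635  0.038     ]
```

View pics/d.png

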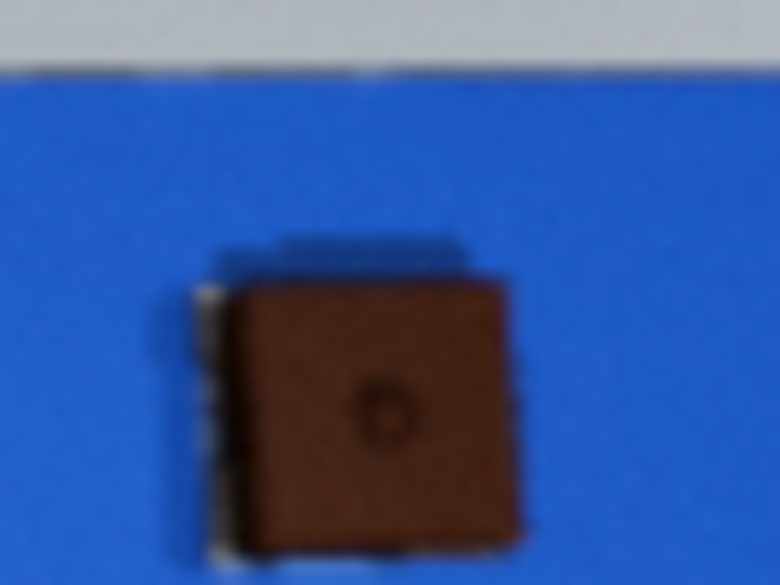

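{"method": "carry_out", "body": {"plan": "0 0 0 0 0 -1;0 0 0 0 0 -1;0 0 0 0 0 -1;0 0 0 0 0 -1;0 0 0 0 0 -1;0 0 0 0 0 -1;0 0 0 0 0 -1;0 0 0 0 0 -1;0 0 0 0 0 -1;0 0 0 0 0 -1"}}

```text
clock: 29.5
eef_pos: [0.5863, 0.1184, 0.1676]
eef_rot: [-1.237, -2.886, 0.002]
wrist_force: [-0.2, 0.1, 0.2]
width: 0.802
```

{"method": "carry_out", "body": {"plan": "0 0 0 0 0 -1;0 0 0 0 0 -1;0 0 0 0 0 -1;0 0 0 0 0 -1;0 0 0 0 0 -1;0 0 0 0 0 -1;0 0 0 0 0 -0.23;0.6 0.4 0 0 0 0;1 0.67 0 0 0 0;1 0.67 0 0 0 0"}}

```text
clock: 30.33
eef_pos: [0.5307, 0.1735, 0.1679]
eef_rot: [-0.307, -3.125, 0.001]
wrist_force: [0.6, 1.1, -0.1]
width: 0.805
```

{"method": "carry_out", "body": {"plan": "1 0.67 0 0 0 0;1 0.67 0 0 0 0;1 0.67 0 0 0 0;0.97 0.66 0 0 0 0;0 0 1 0 0 0;0 0 1 0 0 0;0 0 0.75 0 0 0;0 0 0 0 0 0", "fingers": 0.8}}

```text
clock: 31.0
eef_pos: [0.4438, 0.257, 0.0965]
eef_rot: [-0.303, -3.121, 0.005]
wrist_force: [-0.5, -0.2, -0.3]
width: 0.798
```

```bash
python3 go.py .4467 .258 .0147 169;python3 sv.py side 300 280 120 90 s21.png
```

```text
t31.0 pos [0.4438 0.257  0.0965] psi 168.91 q6 0.58 q1 0.38 w 0.798 F [-0.5 -0.2 -0.3]
ROT [-0.04 -0.06 -0.02] SHIFT [-0.105  0.06   3.273]
31.0 [0.44383793 0.2570188  0.0965347 ] 0.7984062863989215
```

View pics/s21.png

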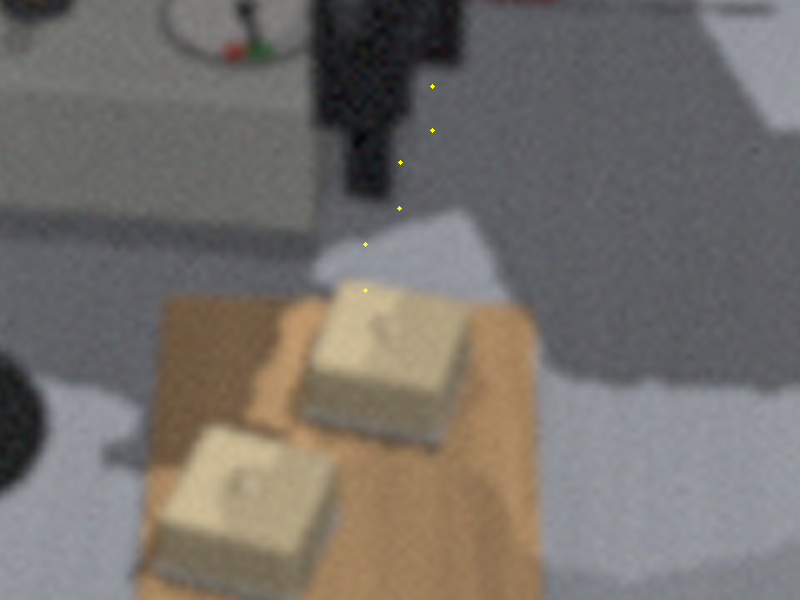

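{"method": "carry_out", "body": {"plan": "-0.08 0.04 0.3 0 0 0;0 0 0.8 0 0 0;0 0 0.8 0 0 0;0 0 0.7 0 0 0;0 0 0.5 0 0 0;0 0 0 0 0 0;0 0 0 0 0 0;0 0 0 0 0 0"}}

```text
clock: 31.72
eef_pos: [0.4502, 0.259, 0.024]
eef_rot: [0.301, 3.125, 0.001]
wrist_force: [-0.5, 0.6, 0.3]
width: 0.798
```

```bash
python3 go.py .4467 .258 .0147 169;python3 sv.py side 320 290 80 60 s22.png
```

```text
t31.7 pos [0.4502 0.259  0.024 ] psi 168.98 q6 0.57 q1 0.38 w 0.798 F [-0.5  0.6  0.3]
ROT [ 0.01  0.02 -0.  ] SHIFT [ 0.129 -0.065  0.373]
31.7167 [0.45017602 0.25897733 0.02401831] 0.7983656127658763
```

View pics/s22.png

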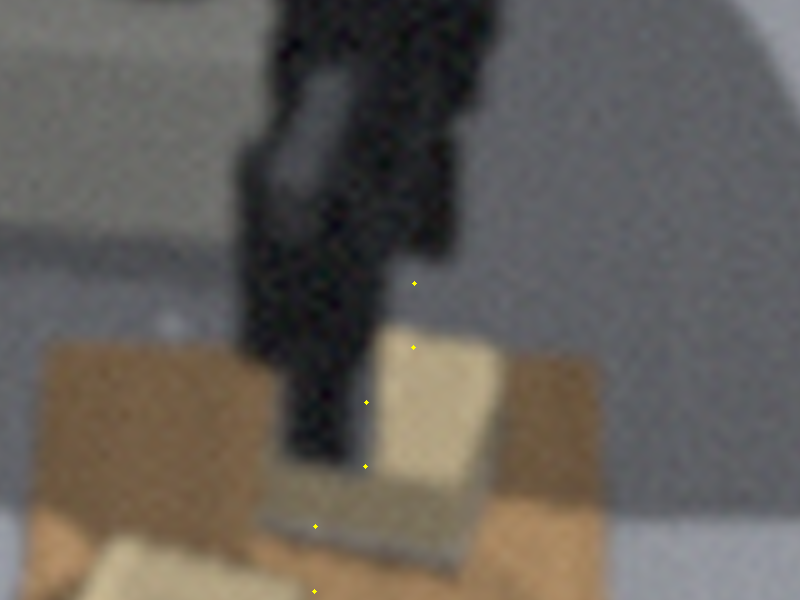

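{"method": "carry_out", "body": {"plan": "0.13 -0.06 0.2 0 0 0;0 0 0.17 0 0 0;0 0 0 0 0 0;0 0 0 0 0 0"}}

```text
clock: 32.1
eef_pos: [0.4453, 0.2577, 0.0135]
eef_rot: [-0.301, -3.127, 0.0]
wrist_force: [0.1, -0.7, -1.4]
width: 0.803
```

```bash
python3 go.py .4467 .258 .0147 169;python3 sv.py side 320 290 80 60 s23.png
```

```text
t32.1 pos [0.4453 0.2577 0.0135] psi 169.01 q6 0.57 q1 0.38 w 0.803 F [ 0.1 -0.7 -1.4]
ROT [-0. -0.  0.] SHIFT [-0.051  0.023 -0.049]
32.1 [0.44534036 0.25768732 0.01347694] 0.8025377661955784
```

View pics/s23.png

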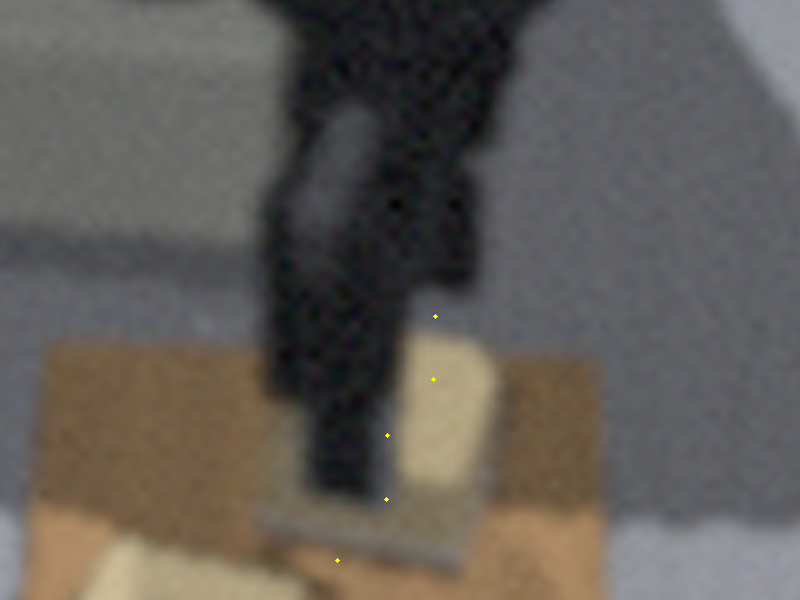

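{"method": "carry_out", "body": {"plan": "-0.03 0 0 0 0 0;0 0 0 0 0 0;0 0 0 0 0 0;0 0 0 0 0 0;0 0 0 0 0 0;0 0 0 0 0 0;0 0 0 0 0 0", "fingers": 0, "force": 35}}

```text
clock: 32.73
eef_pos: [0.4468, 0.2579, 0.0139]
eef_rot: [0.301, 3.126, 0.001]
wrist_force: [0.8, 0.1, 5.3]
width: 0.52
```

```bash
python3 go.py .4467 .258 .0147 169;python3 sv.py side 320 290 80 60 s24.png
```

```text
t32.7 pos [0.4468 0.2579 0.0139] psi 169.02 q6 0.57 q1 0.38 w 0.520 F [0.8 0.1 5.3]
ROT [0.01 0.01 0.  ] SHIFT [ 0.004  0.002 -0.032]
32.7333 [0.44679218 0.25793547 0.01391075] 0.5199018529212557
```

View pics/s24.png

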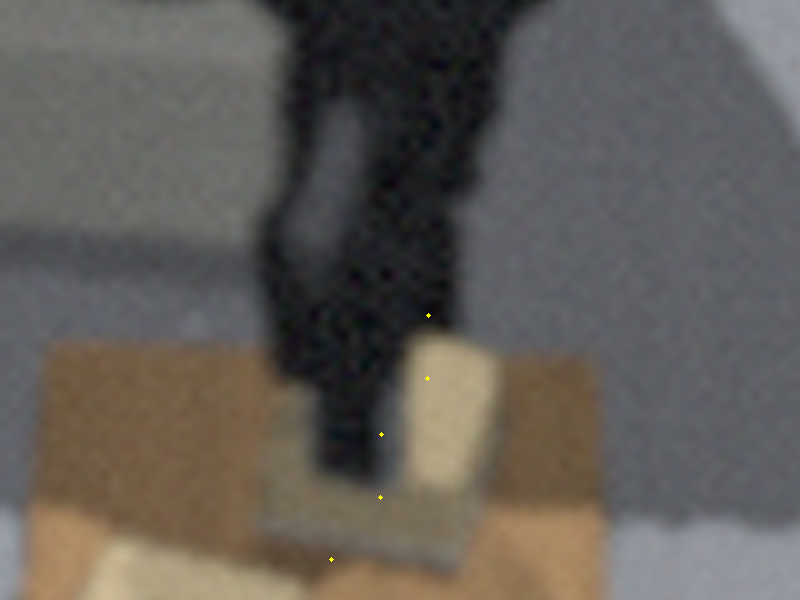

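{"method": "carry_out", "body": {"plan": "0 0 -0.2 0 0 0;0 0 -0.5 0 0 0;0 0 -1 0 0 0;0 0 -1 0 0 0;0 0 -1 0 0 0;0 0 -1 0 0 0;0 0 -1 0 0 0;0 0 -0.5 0 0 -0.6;0 0 0 0 0 -0.6;0 0 0 0 0 -0.7"}}

```text
clock: 33.62
eef_pos: [0.4464, 0.2576, 0.1695]
eef_rot: [-0.002, 3.141, 0.0]
wrist_force: [-0.4, -0.2, -0.9]
width: 0.516
```

```bash
python3 go.py .6199 -.002 .16 180;python3 sv.py side 300 200 160 120 s25.png
```

```text
t33.6 pos [0.4464 0.2576 0.1695] psi -179.94 q6 0.38 q1 0.38 w 0.516 F [-0.4 -0.2 -0.9]
ROT [0.   0.01 0.01] SHIFT [ -6.941 -10.383   0.381]
33.6167 [0.44638432 0.25756891 0.16953015] 0.5161926184982272
```

View pics/s25.png

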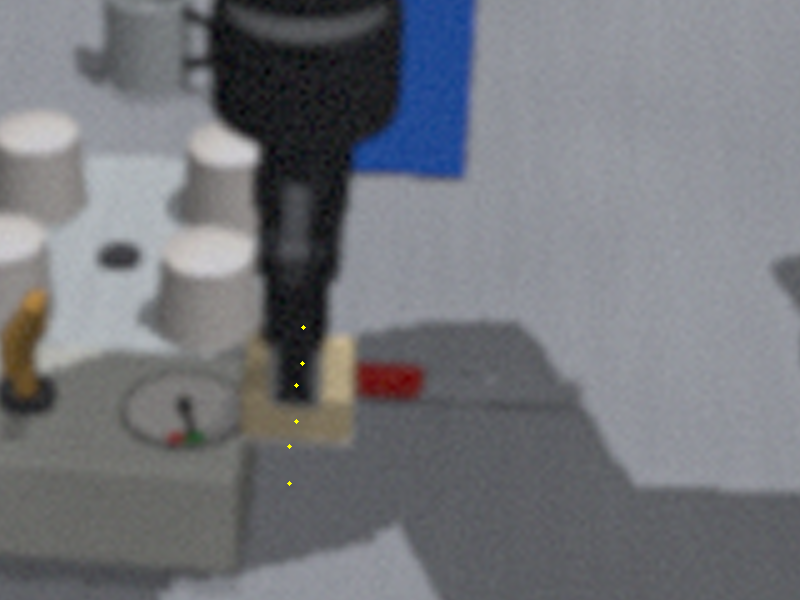

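{"method": "carry_out", "body": {"plan": "-0.31 -0.47 0 0 0 0;-0.63 -0.944 0 0 0 0;-0.63 -0.944 0 0 0 0;-0.63 -0.944 0 0 0 0;-0.63 -0.944 0 0 0 0;-0.63 -0.944 0 0 0 0;-0.63 -0.944 0 0 0 0;-0.63 -0.944 0 0 0 0;-0.63 -0.944 0 0 0 0;-0.63 -0.944 0 0 0 0"}}

```text
clock: 34.5
eef_pos: [0.5953, 0.0319, 0.1682]
eef_rot: [-0.006, -3.14, 0.0]
wrist_force: [0.4, -0.2, -0.7]
width: 0.518
```

{"method": "carry_out", "body": {"plan": "-0.63 -0.944 0 0 0 0;-0.33 -0.47 0 0 0 0;0 0 0.6 0 0 0;0 0 0.7 0 0 0;0 0 0.5 0 0 0;0 0 0 0 0 0;0 0 0 0 0 0;0 0 0 0 0 0"}}

```text
clock: 35.17
eef_pos: [0.6195, -0.0022, 0.1242]
eef_rot: [0.004, 3.141, -0.0]
wrist_force: [0.3, -0.8, -1.4]
width: 0.519
```

```bash
python3 go.py .6219 -.002 .105 180;python3 sv.py side 260 200 80 60 s26.png
```

```text
t35.2 pos [ 0.6195 -0.0022  0.1242] psi 179.86 q6 -0.12 q1 -0.12 w 0.519 F [ 0.3 -0.8 -1.4]
ROT [-0.    0.   -0.02] SHIFT [-0.096  0.007  0.77 ]
35.1667 [ 0.61950776 -0.00216334  0.1242469 ] 0.5185459381526931
```

View pics/s26.png

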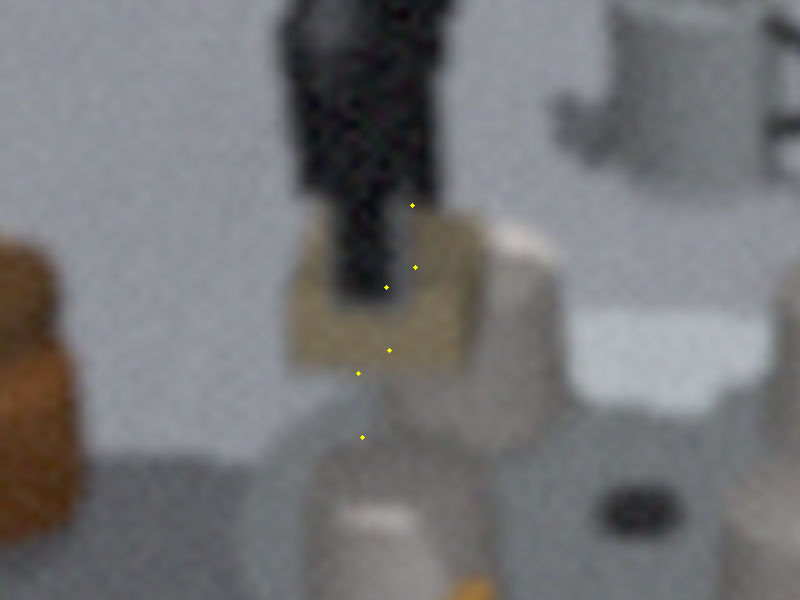

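```bash
cat > cx.py <<'E'
# cake x from side view: u of front-bottom edge left/right (full px), tcp y,z
from h import *
import sys
from scipy.optimize import brentq
uL,uR,y,z=map(float,sys.argv[1:5]); d=grab("side")
for u,s in((uL,1),(uR,-1)):
    f=lambda x:proj(d,[x+s*.023,y+.023,z])[0]-u
    print("centre x from edge:",round(brentq(f,.3,.8),4))
print("cup UL px",proj(d,[.6199,-.002,.08]),[proj(d,[.6199+a,-.002,.075])[0].round(2) for a in(-.024,.024)])
E
python3 cx.py 288.5 305.8 -.002 .118
python3 - <<'E'
from h import *
d=grab("side"); g=cv2.cvtColor(d["frame"],cv2.COLOR_RGB2GRAY)
for r in(231,233,234,235): print(r,g[r,282:316])
for r in(246,250,254): print(r,g[r,282:316])
E
```

```text
centre x from edge: 0.6183
centre x from edge: 0.6195
cup UL px [298.82594826 245.36757728] [np.float64(307.93), np.float64(289.92)]
231 [149 153 142 146 149 139 124 109 110 107 104 100  98  97  92  91  97  99
 102 106 109 110 110 104  84  88 110 118 115 115 110 107  97 106]
233 [146 147 146 151 147 144 125 113 108 112 108 103 108 105 107 106 108 106
 109 107 110 107 108 100  91  94 107 121 116 114 110 108 101 105]
234 [148 148 145 144 150 142 125 112 106 110 106 105 105 104 109 107 103 107
 106 108 105 102 107 104  93  97 111 115 119 109 112 105 101 106]
235 [146 146 146 147 148 139 124 114 105 105 105 108 105 108 107 110 105 108
 107 107 106 109 105  96  97 107 116 113 114 112 112 107 101 102]
246 [114 118 117 122 114 114 112 112 116 106 102 103 100 104  96 101 100 102
 103 103  98  99 101  99 101 102 103 106 105 105 111 115 115 115]
250 [ 95 101 109 112 113 114 112 114 103 103 104 112 119 125 129 128 131 127
 129 115 114 112 113 109 109 100  96  98 106 116 114 114 112 113]
254 [ 97 103 112 109 116 117 112 107 103  96 100 106 111 115 125 125 126 136
 137 138 131 122 117 110 108 103  95  97 109 111 113 115 119 115]
```

```bash
python3 cx.py 348.5 370.5 .2576 .163 | head -2; python3 cx.py 288.1 305.4 -.002 .118
python3 - <<'E'
from h import *
d=grab("side")
for n,c in dict(UR=(.6174,-.1119),LR=(.5075,-.1094),LL=(.51,.0005)).items(): print(n,[proj(d,[c[0]+a,c[1],.075])[0].round(1) for a in(.024,-.024)],proj(d,[*c,.08]))
crop(d,"cups.png",290,190,80,60,10)
E
```

```text
centre x from edge: 0.4432
centre x from edge: 0.4435
centre x from edge: 0.6194
centre x from edge: 0.6206
cup UL px [298.82594826 245.36757728] [np.float64(307.93), np.float64(289.92)]
UR [np.float64(297.6), np.float64(314.5)] [305.9515262  224.34406346]
LR [np.float64(336.5), np.float64(353.8)] [345.11345457 226.5672341 ]
LL [np.float64(331.3), np.float64(349.6)] [340.4280554  247.96660573]
```

View pics/cups.png

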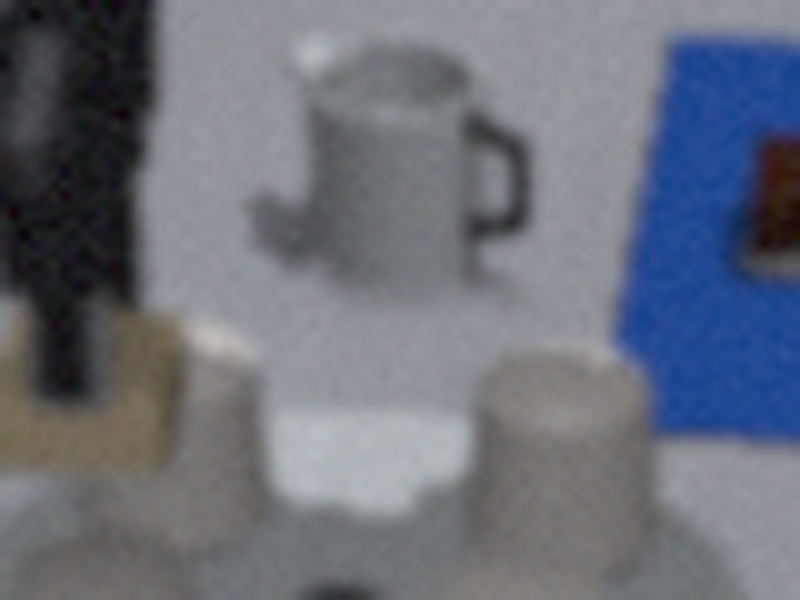

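{"method": "carry_out", "body": {"plan": "0.03 0 0.4 0 0 0;0 0 0.5 0 0 0;0 0 0.3 0 0 0;0 0 0.1 0 0 0;0 0 0 0 0 0;0 0 0 0 0 0;0 0 0 0 0 0"}}

```text
clock: 36.05
eef_pos: [0.619, -0.0022, 0.0915]
eef_rot: [0.003, 3.141, -0.0]
wrist_force: [-1.1, 0.6, -1.7]
width: 0.517
```

```bash
python3 go.py .6195 -.002 .0887 180;python3 sv.py side 260 200 80 60 s27.png
```

```text
t36.0 pos [ 0.619  -0.0022  0.0915] psi 179.90 q6 -0.12 q1 -0.12 w 0.517 F [-1.1  0.6 -1.7]
ROT [-0.    0.01 -0.02] SHIFT [-0.02   0.009  0.114]
36.05 [ 0.61899812 -0.00223448  0.0915495 ] 0.5169889531061589
```

View pics/s27.png

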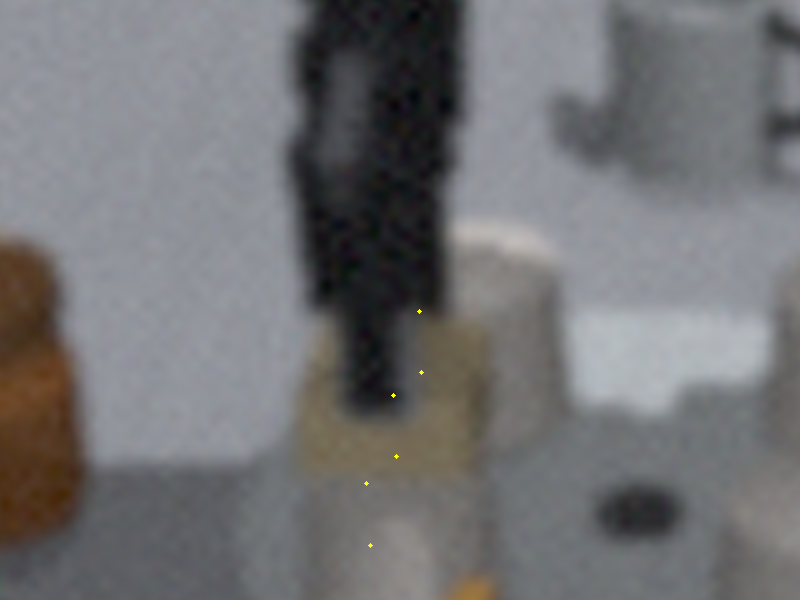

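{"method": "carry_out", "body": {"plan": "0 0 0.05 0 0 0;0 0 0.04 0 0 0;0 0 0 0 0 0;0 0 0 0 0 0"}}

```text
clock: 36.43
eef_pos: [0.6186, -0.0022, 0.0889]
eef_rot: [-0.003, -3.142, 0.0]
wrist_force: [0.2, -0.3, -1.6]
width: 0.517
```

{"method": "carry_out", "body": {"plan": "0 0 0.04 0 0 0;0 0 0 0 0 0"}}

```text
clock: 36.6
eef_pos: [0.6188, -0.0022, 0.0879]
eef_rot: [0.003, 3.141, -0.0]
wrist_force: [0.4, 0.1, 0.2]
width: 0.521
```

{"method": "carry_out", "body": {"plan": "0 0 0.03 0 0 0;0 0 0 0 0 0"}}

```text
clock: 36.77
eef_pos: [0.619, -0.0022, 0.0877]
eef_rot: [0.003, 3.141, -0.0]
wrist_force: [-1.0, -0.1, 6.0]
width: 0.518
```

{"method": "carry_out", "body": {"plan": "0 0 -0.01 0 0 0;0 0 0 0 0 0;0 0 0 0 0 0;0 0 0 0 0 0;0 0 0 0 0 0", "fingers": 0.7}}

```text
clock: 37.18
eef_pos: [0.6186, -0.0022, 0.0872]
eef_rot: [-0.003, -3.141, -0.0]
wrist_force: [0.4, 0.2, 0.7]
width: 0.7
```

{"method": "carry_out", "body": {"plan": "0 0 -0.2 0 0 0;0 0 -0.5 0 0 0;0 0 -1 0 0 0;0 0 -1 0 0 0;0 0 -0.8 0 0 0;0 0 0 0 0 0"}}

```text
clock: 37.68
eef_pos: [0.621, -0.0024, 0.1797]
eef_rot: [0.003, 3.135, -0.001]
wrist_force: [1.9, 0.1, -0.4]
width: 0.7
```

```bash
python3 go.py .4863 .3369 .16 166;python3 sv.py side 260 200 80 60 s28.png
```

```text
t37.7 pos [ 0.621  -0.0024  0.1797] psi 179.90 q6 -0.12 q1 -0.12 w 0.700 F [ 1.9  0.1 -0.4]
ROT [0.   0.07 2.43] SHIFT [ 8.512 11.867  0.787]
37.6833 [ 0.62100361 -0.00243478  0.17967421] 0.7002124994469041
```

View pics/s28.png

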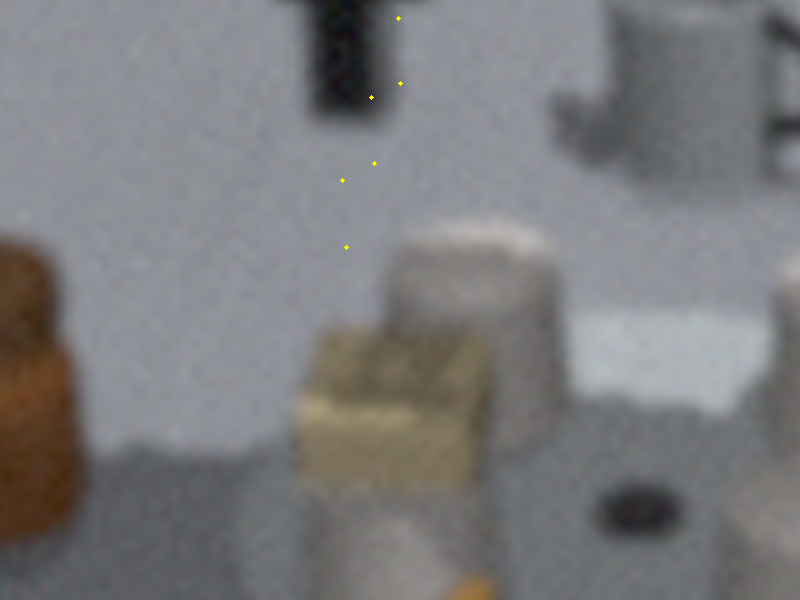

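{"method": "carry_out", "body": {"plan": "0 0 0 0 0 0.8;0 0 0 0 0 0.8;0 0 0 0 0 0.83;0.36 0.5 0 0 0 0;0.7 0.98 0 0 0 0;0.7 0.98 0 0 0 0;0.7 0.98 0 0 0 0;0.7 0.98 0 0 0 0;0.7 0.98 0 0 0 0;0.7 0.98 0 0 0 0", "fingers": 0.8}}

```text
clock: 38.57
eef_pos: [0.545, 0.1819, 0.1743]
eef_rot: [-0.38, -3.117, 0.0]
wrist_force: [0.4, 0.3, -0.3]
width: 0.803
```

{"method": "carry_out", "body": {"plan": "0.7 0.98 0 0 0 0;0.7 0.98 0 0 0 0;0.7 0.98 0 0 0 0;0.7 0.98 0 0 0 0;0.7 0.98 0 0 0 0;0.45 0.59 0 0 0 0;0 0 1 0 0 0;0 0 1 0 0 0;0 0 0 0 0 0;0 0 0 0 0 0"}}

```text
clock: 39.4
eef_pos: [0.4824, 0.337, 0.1238]
eef_rot: [-0.381, -3.115, 0.003]
wrist_force: [0.3, 0.2, 0.0]
width: 0.805
```

```bash
python3 go.py .4863 .3369 .0142 166;python3 - <<'E'
from h import *
t=grab("top");cv2.imwrite("pics/t29.png",t["frame"][:,:,::-1])
E
```

```text
t39.4 pos [0.4824 0.337  0.1238] psi 166.06 q6 0.73 q1 0.49 w 0.805 F [0.3 0.2 0. ]
ROT [-0.02 -0.03  0.01] SHIFT [-0.153  0.036  4.382]
```

View pics/t29.png

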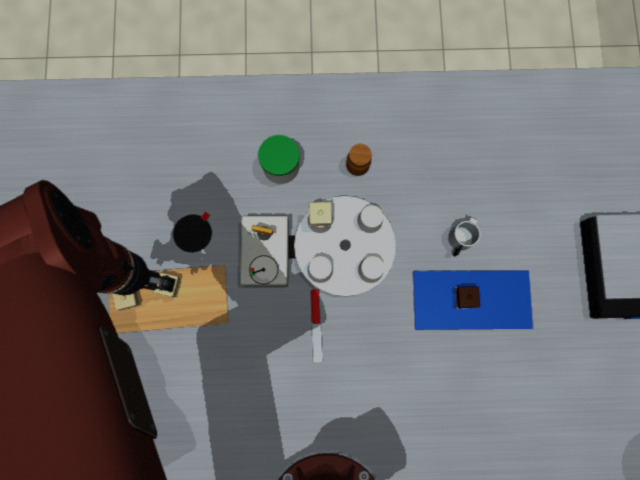

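Run:
```python
from h import *
t=grab("top"); crop(t,"t30.png",235,190,106,80,7.5)
H=hsv(t); m=(H[...,0]>18)&(H[...,0]<38)&(H[...,1]>30)&(H[...,1]<110)&(H[...,2]>110)
m[:,:300]=0;m[:,350:]=0
for a,c,k in blobs(m,100):
    r=cv2.minAreaRect(cv2.findContours(k.astype(np.uint8),0,1)[0][0]); print(a,c,r,plane(t,r[0],.11)[:2])
crop(t,"g30.png",240,250,48,36,16)
```

```text
500 [320.042 212.502] ((320.0, 212.5), (21.0, 22.0), 90.0) [ 0.61921044 -0.00188908]
```

View pics/t30.png

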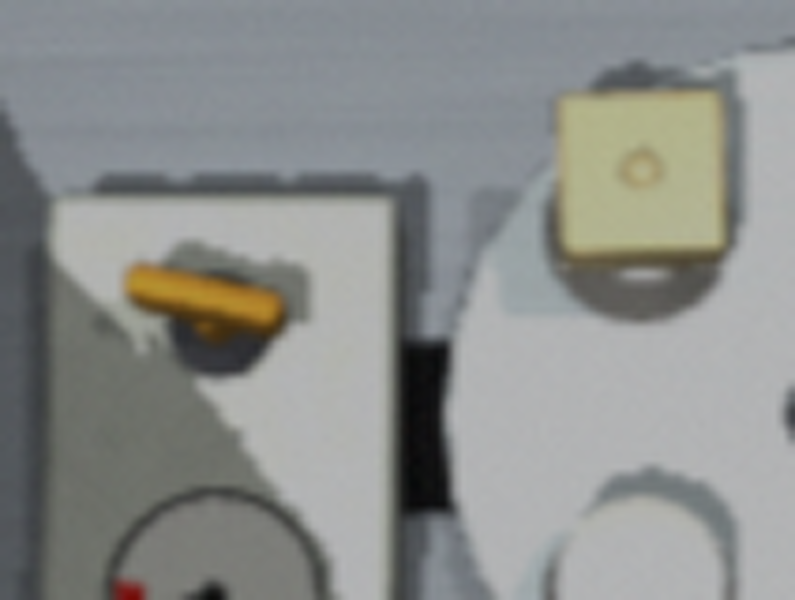

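View pics/g30.png

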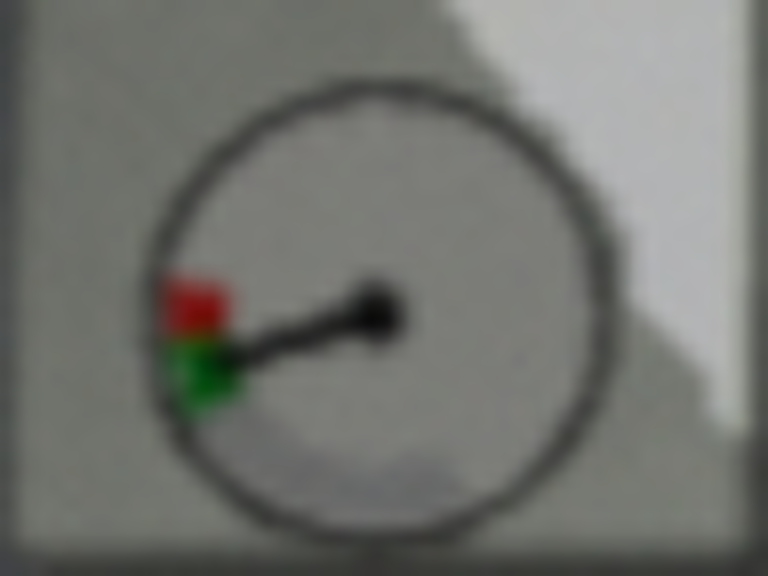

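{"method": "carry_out", "body": {"plan": "0 0 0.8 0 0 0;0 0 0.8 0 0 0;0 0 0.8 0 0 0;0 0 0.8 0 0 0;0 0 0.5 0 0 0;0 0 0.2 0 0 0;0 0 0 0 0 0;0 0 0 0 0 0;0 0 0 0 0 0"}}

```text
clock: 40.25
eef_pos: [0.4852, 0.3378, 0.0289]
eef_rot: [0.383, 3.116, 0.002]
wrist_force: [0.1, 0.4, 0.0]
width: 0.798
```

```bash
python3 go.py .4863 .3369 .0142 166;python3 sv.py side 310 310 80 60 s31.png
```

```text
t40.2 pos [0.4852 0.3378 0.0289] psi 165.97 q6 0.73 q1 0.48 w 0.798 F [0.1 0.4 0. ]
ROT [ 0.02  0.02 -0.  ] SHIFT [-0.052 -0.024  0.587]
40.25 [0.48519772 0.33780201 0.02886339] 0.798433269557861
```

View pics/s31.png

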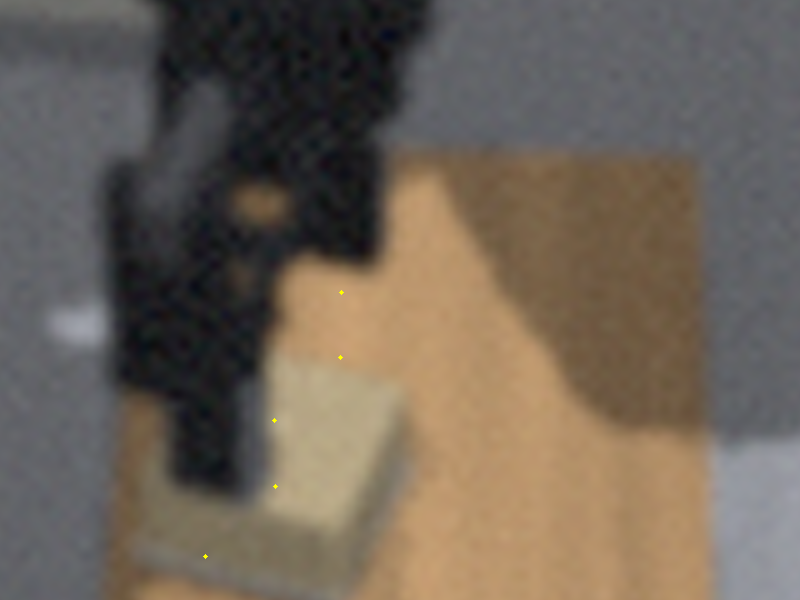

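{"method": "carry_out", "body": {"plan": "-0.05 -0.02 0.3 0 0 0;0 0 0.28 0 0 0;0 0 0 0 0 0;0 0 0 0 0 0"}}

```text
clock: 40.63
eef_pos: [0.4847, 0.3362, 0.0122]
eef_rot: [-0.384, -3.117, 0.001]
wrist_force: [0.0, 0.3, -0.5]
width: 0.802
```

{"method": "carry_out", "body": {"plan": "0 0 0 0 0 0;0 0 0 0 0 0;0 0 0 0 0 0;0 0 0 0 0 0;0 0 0 0 0 0;0 0 0 0 0 0;0 0 0 0 0 0", "fingers": 0}}

```text
clock: 41.22
eef_pos: [0.4855, 0.3368, 0.0132]
eef_rot: [0.383, 3.118, 0.001]
wrist_force: [0.9, 0.7, 3.3]
width: 0.521
```

{"method": "carry_out", "body": {"plan": "0 0 -0.2 0 0 0;0 0 -0.5 0 0 0;0 0 -1 0 0 0;0 0 -1 0 0 0;0 0 -1 0 0 0;0 0 -1 0 0 0;0 0 -1 0 0 0;0 0 -0.5 0 0 -0.8;0 0 0 0 0 -0.8;0 0 0 0 0 -0.83"}}

```text
clock: 42.05
eef_pos: [0.4855, 0.3365, 0.169]
eef_rot: [-0.003, 3.14, 0.0]
wrist_force: [0.8, -0.4, -1.4]
width: 0.523
```

```bash
python3 go.py .5075 -.1094 .16 180;python3 sv.py side 280 240 160 120 s32.png
```

```text
t42.0 pos [0.4855 0.3365 0.169 ] psi -179.89 q6 0.48 q1 0.48 w 0.523 F [ 0.8 -0.4 -1.4]
ROT [0.   0.01 0.02] SHIFT [ -0.882 -17.835   0.361]
42.05 [0.48545621 0.33648699 0.16902332] 0.5231795638618989
```

View pics/s32.png

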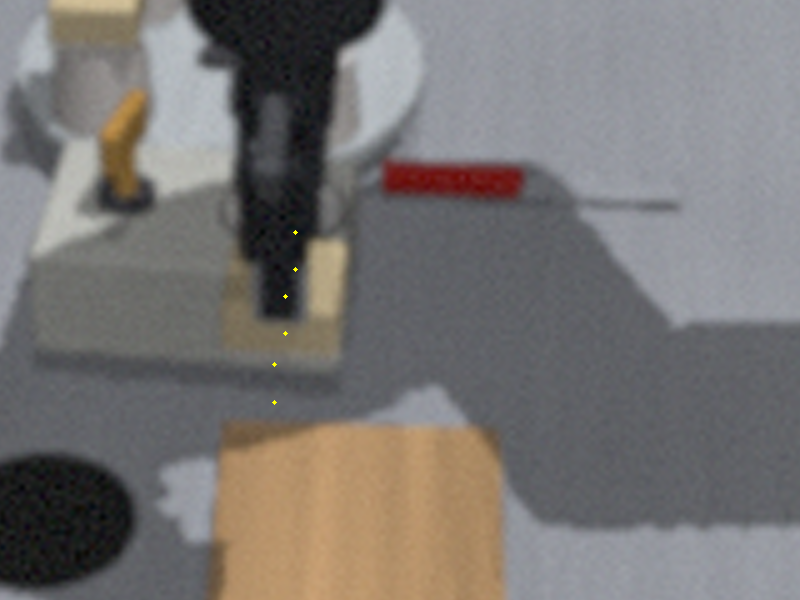

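{"method": "carry_out", "body": {"plan": "-0.03 -0.5 0 0 0 0;-0.05 -1 0 0 0 0;-0.05 -1 0 0 0 0;-0.05 -1 0 0 0 0;-0.05 -1 0 0 0 0;-0.05 -1 0 0 0 0;-0.05 -1 0 0 0 0;-0.05 -1 0 0 0 0;-0.05 -1 0 0 0 0;-0.05 -1 0 0 0 0"}}

```text
clock: 42.93
eef_pos: [0.4959, 0.0971, 0.1676]
eef_rot: [-0.008, -3.14, 0.001]
wrist_force: [0.3, -1.2, -1.3]
width: 0.52
```

{"method": "carry_out", "body": {"plan": "-0.05 -1 0 0 0 0;-0.05 -1 0 0 0 0;-0.05 -1 0 0 0 0;-0.05 -1 0 0 0 0;-0.05 -1 0 0 0 0;-0.05 -1 0 0 0 0;-0.05 -1 0 0 0 0;-0.05 -0.9 0 0 0 0;0 -0.43 0 0 0 0;0 0 0.5 0 0 0"}}

```text
clock: 43.77
eef_pos: [0.5071, -0.1122, 0.1567]
eef_rot: [0.011, 3.139, -0.003]
wrist_force: [0.3, 0.6, -1.1]
width: 0.52
```

{"method": "carry_out", "body": {"plan": "0 0 0.8 0 0 0;0 0 0.5 0 0 0;0 0 0 0 0 0;0 0 0 0 0 0;0 0 0 0 0 0"}}

```text
clock: 44.18
eef_pos: [0.5065, -0.1093, 0.1235]
eef_rot: [0.004, 3.141, -0.0]
wrist_force: [0.6, 0.3, -1.0]
width: 0.523
```

```bash
python3 go.py .5075 -.1094 .0872 180;python3 sv.py side 300 180 80 60 s33.png
```

```text
t44.2 pos [ 0.5065 -0.1093  0.1235] psi 179.86 q6 -0.35 q1 -0.35 w 0.523 F [ 0.6  0.3 -1. ]
ROT [-0.    0.   -0.02] SHIFT [-0.038 -0.004  1.453]
44.1833 [ 0.50654678 -0.10930847  0.1235325 ] 0.5228612663569806
```

View pics/s33.png

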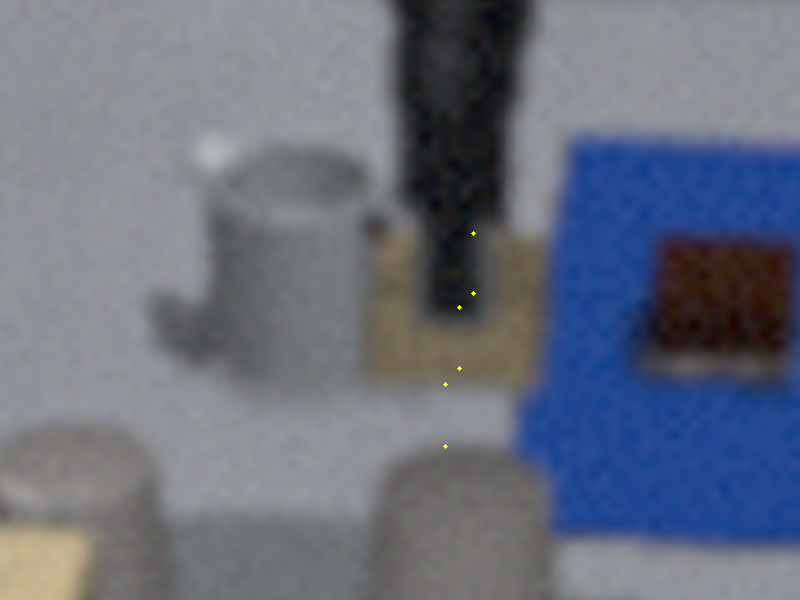

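{"method": "carry_out", "body": {"plan": "0 0 0.4 0 0 0;0 0 0.5 0 0 0;0 0 0.3 0 0 0;0 0 0.15 0 0 0;0 0 0 0 0 0;0 0 0 0 0 0;0 0 0 0 0 0"}}

```text
clock: 44.82
eef_pos: [0.5068, -0.1094, 0.0895]
eef_rot: [0.003, 3.141, -0.0]
wrist_force: [-0.2, -0.3, -0.5]
width: 0.518
```

{"method": "carry_out", "body": {"plan": "0 0 0.05 0 0 0;0 0 0 0 0 0;0 0 0 0 0 0"}}

```text
clock: 45.07
eef_pos: [0.5066, -0.1093, 0.088]
eef_rot: [0.003, 3.141, -0.0]
wrist_force: [0.2, -0.1, -1.1]
width: 0.516
```

{"method": "carry_out", "body": {"plan": "0 0 0.03 0 0 0;0 0 0 0 0 0"}}

```text
clock: 45.23
eef_pos: [0.5066, -0.1094, 0.0872]
eef_rot: [0.003, 3.141, -0.0]
wrist_force: [1.3, 0.2, 0.8]
width: 0.52
```

{"method": "carry_out", "body": {"plan": "0 0 0.03 0 0 0;0 0 0 0 0 0"}}

```text
clock: 45.4
eef_pos: [0.5069, -0.1094, 0.0868]
eef_rot: [0.003, 3.141, -0.0]
wrist_force: [-0.9, 0.6, 5.1]
width: 0.518
```

{"method": "carry_out", "body": {"plan": "0 0 -0.01 0 0 0;0 0 0 0 0 0;0 0 0 0 0 0;0 0 0 0 0 0;0 0 0 0 0 0", "fingers": 0.7}}

```text
clock: 45.82
eef_pos: [0.5064, -0.1093, 0.0865]
eef_rot: [-0.003, -3.141, -0.0]
wrist_force: [-0.1, 0.8, -0.2]
width: 0.702
```

{"method": "carry_out", "body": {"plan": "0 0 -0.2 0 0 0;0 0 -0.5 0 0 0;0 0 -1 0 0 0;0 0 -1 0 0 0;0 0 -0.8 0 0 0;0 0 0 0 0 0"}}

```text
clock: 46.32
eef_pos: [0.5086, -0.1101, 0.1783]
eef_rot: [0.003, 3.136, -0.003]
wrist_force: [0.7, -0.3, 0.2]
width: 0.701
```

```bash
python3 go.py .4607 .4247 .16 191.5;python3 sv.py side 250 180 160 120 s34.png
```

```text
t46.3 pos [ 0.5086 -0.1101  0.1783] psi 179.90 q6 -0.35 q1 -0.35 w 0.701 F [ 0.7 -0.3  0.2]
ROT [-0.03  0.06 -2.02] SHIFT [-2.386 21.343  0.732]
46.3167 [ 0.50862335 -0.11006297  0.17831052] 0.7008367897917892
```

View pics/s34.png

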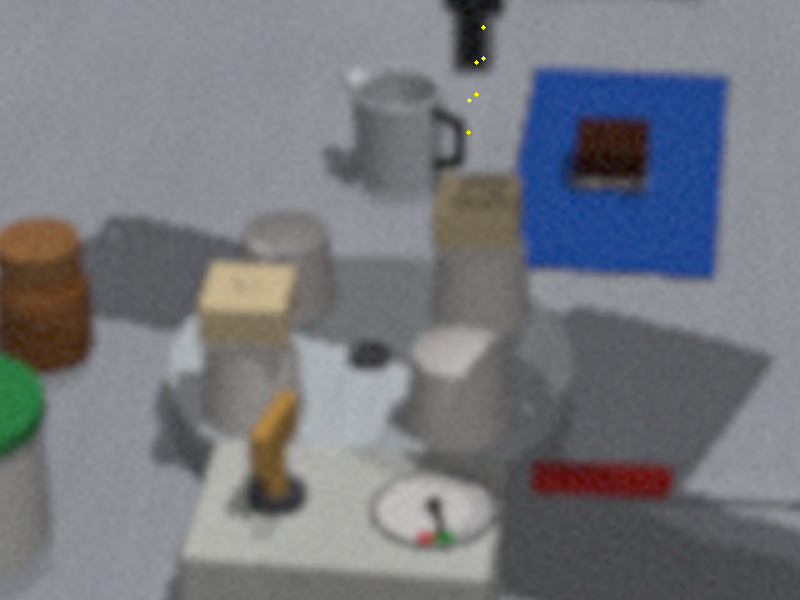

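{"method": "carry_out", "body": {"plan": "0 0 0 0 0 -1;0 0 0 0 0 -1;-0.05 0.5 0 0 0 0;-0.11 1 0 0 0 0;-0.11 1 0 0 0 0;-0.11 1 0 0 0 0;-0.11 1 0 0 0 0;-0.11 1 0 0 0 0;-0.11 1 0 0 0 0;-0.11 1 0 0 0 0", "fingers": 0.8}}

```text
clock: 47.2
eef_pos: [0.4885, 0.0804, 0.1734]
eef_rot: [0.306, -3.125, -0.0]
wrist_force: [0.8, 0.4, 0.6]
width: 0.799
```

{"method": "carry_out", "body": {"plan": "-0.11 1 0 0 0 0;-0.11 1 0 0 0 0;-0.11 1 0 0 0 0;-0.11 1 0 0 0 0;-0.11 1 0 0 0 0;-0.11 1 0 0 0 0;-0.11 1 0 0 0 0;-0.11 1 0 0 0 0;-0.11 1 0 0 0 0;-0.11 1 0 0 0 0"}}

```text
clock: 48.03
eef_pos: [0.466, 0.3306, 0.1733]
eef_rot: [0.307, -3.125, 0.001]
wrist_force: [0.4, -0.0, -0.3]
width: 0.801
```

{"method": "carry_out", "body": {"plan": "-0.11 1 0 0 0 0;-0.11 1 0 0 0 0;-0.11 1 0 0 0 0;-0.12 0.85 0 0 0 0;0 0 1 0 0 0;0 0 1 0 0 0;0 0 1 0 0 0;0 0 1 0 0 0;0 0 0.5 0 0 0;0 0 0 0 0 0"}}

```text
clock: 48.87
eef_pos: [0.4562, 0.4243, 0.0576]
eef_rot: [0.307, -3.12, 0.005]
wrist_force: [0.1, -0.6, -0.3]
width: 0.802
```

{"method": "carry_out", "body": {"plan": "0 0 0.6 0 0 0;0 0 0 0 0 0;0 0 0 0 0 0"}}

```text
clock: 49.12
eef_pos: [0.4588, 0.4257, 0.0467]
eef_rot: [0.309, -3.125, 0.001]
wrist_force: [0.3, 0.1, -0.8]
width: 0.803
```

```bash
python3 go.py .4607 .4247 .0142 191.5;python3 sv.py side 300 340 80 60 s35.png;python3 - <<'E'
from h import *
t=grab("top"); crop(t,"t35.png",280,190,120,90,6.6)
E
```

```text
t49.1 pos [0.4588 0.4257 0.0467] psi -168.70 q6 0.43 q1 0.63 w 0.803 F [ 0.3  0.1 -0.8]
ROT [-0.   -0.01 -0.03] SHIFT [-0.066 -0.053  1.302]
49.1167 [0.45880908 0.42565839 0.04674955] 0.8031020082158591
```

View pics/s35.png

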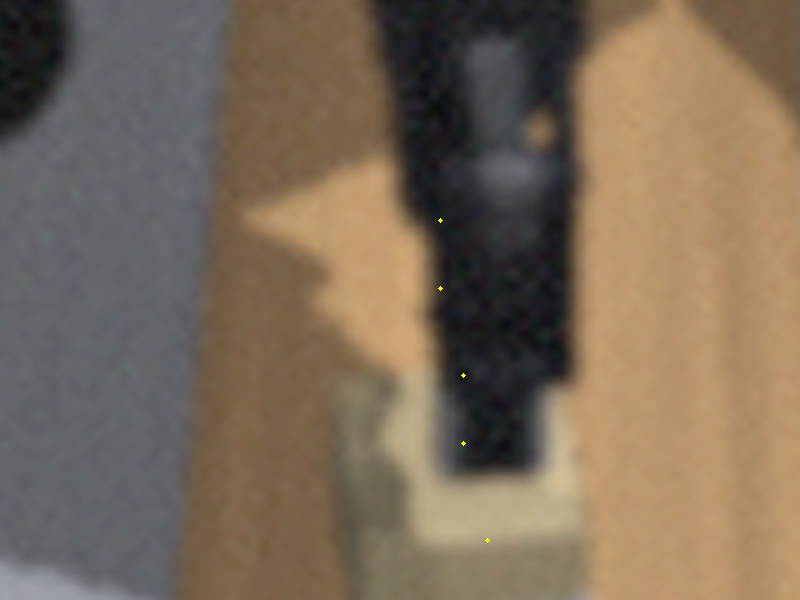

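View pics/t35.png

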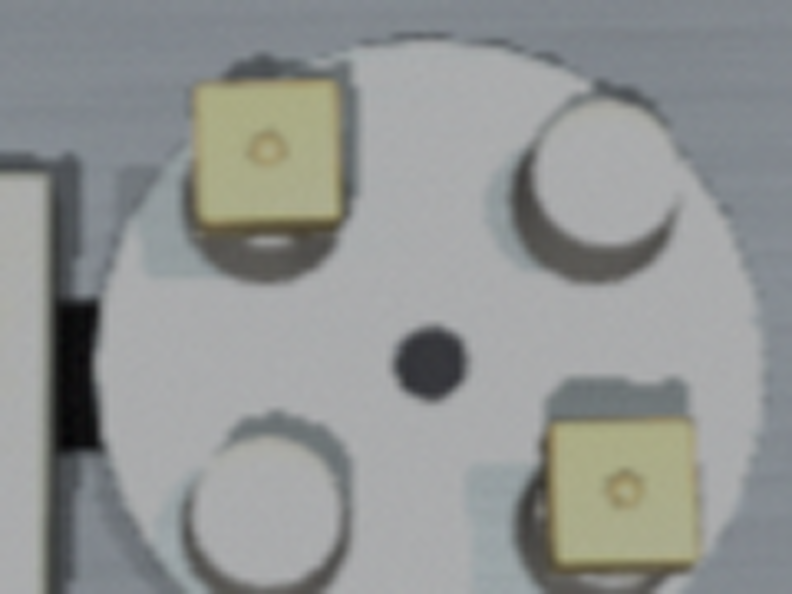

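Run:
```python
from h import *
t=grab("top")
for p in((374.05,264.2),(320.25,212.5)): print([plane(t,p,z)[:2].round(4) for z in(.108,.112)])
```

```text
[array([ 0.5092, -0.109 ]), array([ 0.5087, -0.1085])]
[array([ 0.6197, -0.0024]), array([ 0.6187, -0.0024])]
```

{"method": "carry_out", "body": {"plan": "-0.06 -0.05 0.6 0 0 0;0 0 0.4 0 0 0;0 0 0.28 0 0 0;0 0 0 0 0 0;0 0 0 0 0 0;0 0 0 0 0 0"}}

```text
clock: 49.77
eef_pos: [0.4613, 0.4249, 0.015]
eef_rot: [-0.311, 3.126, 0.0]
wrist_force: [-0.1, -0.3, 0.2]
width: 0.807
```

```bash
python3 go.py .4607 .4247 .0142 191.5;python3 sv.py side 300 350 80 60 s36.png
```

```text
t49.8 pos [0.4613 0.4249 0.015 ] psi -168.65 q6 0.43 q1 0.63 w 0.807 F [-0.1 -0.3  0.2]
ROT [ 0.    0.   -0.03] SHIFT [ 0.026 -0.005  0.033]
49.7667 [0.46130801 0.42494204 0.01503365] 0.806511795996182
```

View pics/s36.png

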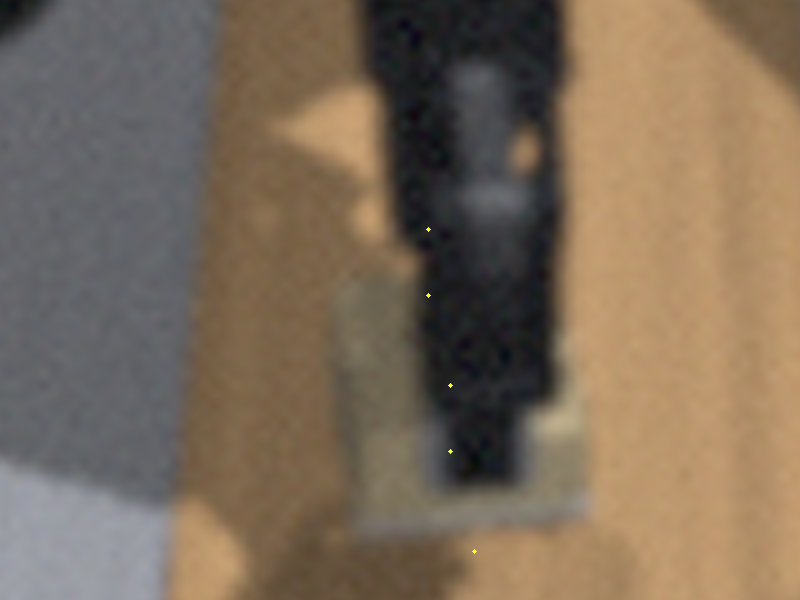

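{"method": "carry_out", "body": {"plan": "0 0 0.03 0 0 0;0 0 0 0 0 0;0 0 0 0 0 0;0 0 0 0 0 0;0 0 0 0 0 0;0 0 0 0 0 0;0 0 0 0 0 0", "fingers": 0}}

```text
clock: 50.4
eef_pos: [0.4615, 0.4252, 0.0144]
eef_rot: [-0.311, 3.125, 0.001]
wrist_force: [-0.9, 1.6, 5.8]
width: 0.516
```

{"method": "carry_out", "body": {"plan": "0 0 -0.2 0 0 0;0 0 -0.5 0 0 0;0 0 -1 0 0 0;0 0 -1 0 0 0;0 0 -1 0 0 0;0 0 -1 0 0 0;0 0 -1 0 0 0;0 0 -0.5 0 0 0.7;0 0 0 0 0 0.7;0 0 0 0 0 0.58"}}

```text
clock: 51.23
eef_pos: [0.4614, 0.4248, 0.17]
eef_rot: [0.005, 3.14, 0.001]
wrist_force: [-0.2, 0.1, -0.8]
width: 0.517
```

```bash
python3 go.py .51 .0005 .16 180;python3 sv.py side 280 280 160 120 s37.png
```

```text
t51.2 pos [0.4614 0.4248 0.17  ] psi 179.80 q6 0.63 q1 0.63 w 0.517 F [-0.2  0.1 -0.8]
ROT [ 0.01  0.01 -0.03] SHIFT [ -1.942 -16.973   0.401]
51.2333 [0.46143788 0.42482512 0.17001858] 0.5171974772426015
```

View pics/s37.png

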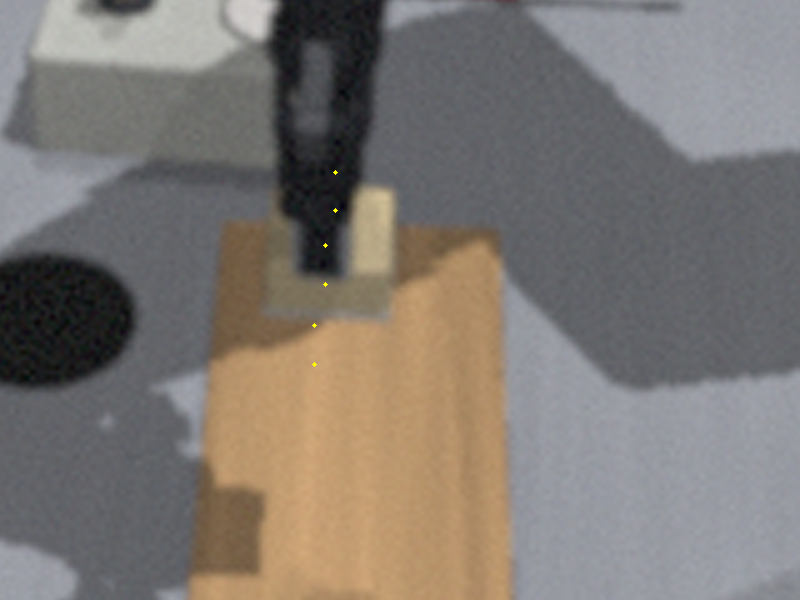

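{"method": "carry_out", "body": {"plan": "-0.06 -0.5 0 0 0 0;-0.114 -1 0 0 0 0;-0.114 -1 0 0 0 0;-0.114 -1 0 0 0 0;-0.114 -1 0 0 0 0;-0.114 -1 0 0 0 0;-0.114 -1 0 0 0 0;-0.114 -1 0 0 0 0;-0.114 -1 0 0 0 0;-0.114 -1 0 0 0 0"}}

```text
clock: 52.12
eef_pos: [0.4877, 0.1853, 0.1686]
eef_rot: [0.003, -3.141, 0.001]
wrist_force: [0.5, -0.0, -1.3]
width: 0.52
```

{"method": "carry_out", "body": {"plan": "-0.114 -1 0 0 0 0;-0.114 -1 0 0 0 0;-0.114 -1 0 0 0 0;-0.114 -1 0 0 0 0;-0.114 -1 0 0 0 0;-0.114 -1 0 0 0 0;-0.114 -1 0 0 0 0;-0.06 -0.47 0 0 0 0;0 0 0.5 0 0 0;0 0 0.8 0 0 0"}}

```text
clock: 52.95
eef_pos: [0.5108, -0.0008, 0.1373]
eef_rot: [0.0, 3.139, -0.001]
wrist_force: [-0.1, -0.1, -1.0]
width: 0.517
```

{"method": "carry_out", "body": {"plan": "0 0 0.6 0 0 0;0 0 0 0 0 0;0 0 0 0 0 0;0 0 0 0 0 0"}}

```text
clock: 53.28
eef_pos: [0.51, 0.0005, 0.1221]
eef_rot: [-0.002, 3.141, -0.0]
wrist_force: [0.5, 0.0, -0.5]
width: 0.509
```

```bash
python3 go.py .51 .0005 .0884 180;python3 sv.py side 300 200 80 60 s38.png
```

```text
t53.3 pos [5.100e-01 5.000e-04 1.221e-01] psi -179.95 q6 -0.14 q1 -0.14 w 0.509 F [ 0.5  0.  -0.5]
ROT [-0.    0.    0.01] SHIFT [-0.    -0.002  1.347]
53.2833 [0.50999088 0.00053756 0.12208727] 0.5091373329956241
```

View pics/s38.png

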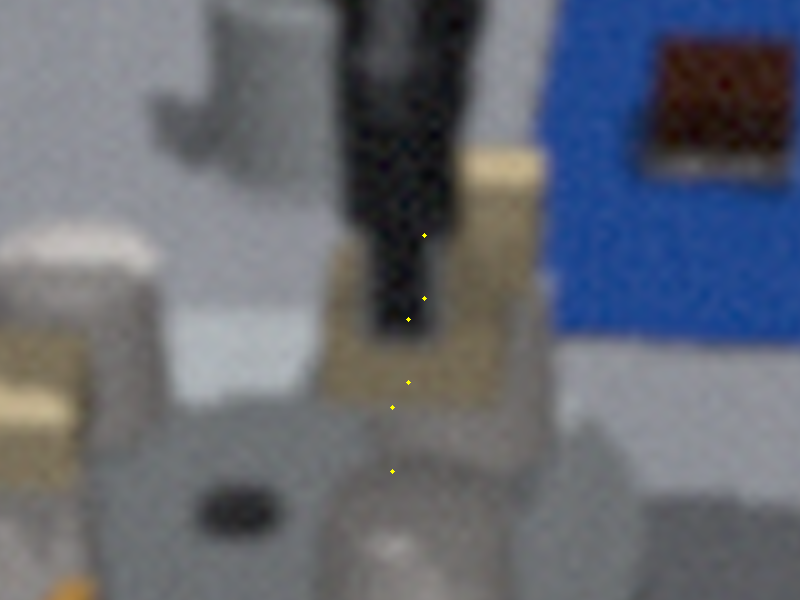

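{"method": "carry_out", "body": {"plan": "-0.03 0 0.4 0 0 0;0 0 0.5 0 0 0;0 0 0.25 0 0 0;0 0 0.1 0 0 0;0 0 0 0 0 0;0 0 0 0 0 0;0 0 0 0 0 0"}}

```text
clock: 53.92
eef_pos: [0.511, 0.0005, 0.0906]
eef_rot: [-0.0, 3.141, -0.0]
wrist_force: [-0.7, -0.2, -0.1]
width: 0.519
```

```bash
python3 go.py .5108 .0005 .0884 180;python3 sv.py side 300 210 80 60 s39.png
```

```text
t53.9 pos [5.11e-01 5.00e-04 9.06e-02] psi -179.99 q6 -0.14 q1 -0.14 w 0.519 F [-0.7 -0.2 -0.1]
ROT [-0.    0.01  0.  ] SHIFT [0.007 0.002 0.087]
53.9167 [5.10983017e-01 4.57178747e-04 9.05694823e-02] 0.5189414749413347
```

View pics/s39.png

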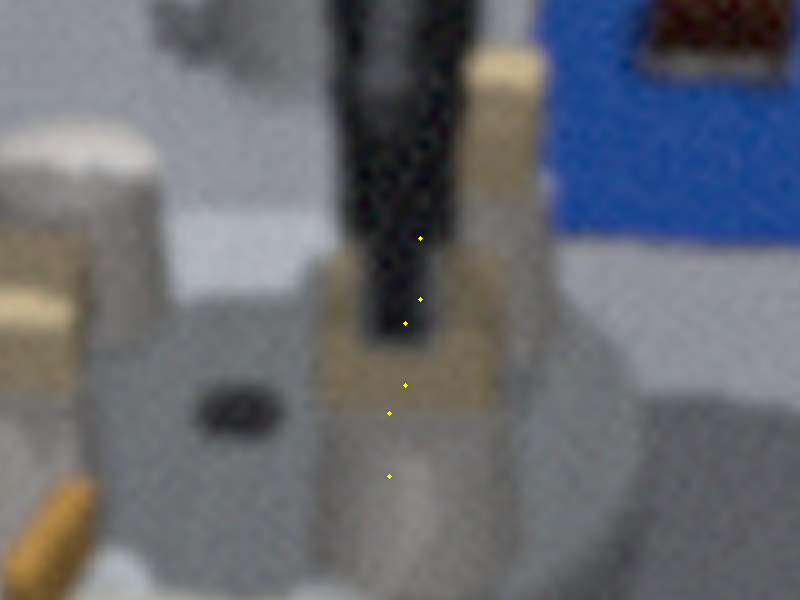

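Well centred over the cup. Final lowering.

{"method": "carry_out", "body": {"plan": "0 0 0.06 0 0 0;0 0 0 0 0 0;0 0 0 0 0 0"}}

```text
clock: 54.22
eef_pos: [0.5106, 0.0005, 0.0887]
eef_rot: [-0.0, 3.141, 0.0]
wrist_force: [0.1, 1.0, -0.9]
width: 0.518
```

{"method": "carry_out", "body": {"plan": "0 0 0.04 0 0 0;0 0 0 0 0 0"}}

```text
clock: 54.38
eef_pos: [0.5111, 0.0005, 0.0881]
eef_rot: [-0.0, 3.14, -0.0]
wrist_force: [-1.5, -0.6, 6.2]
width: 0.516
```

{"method": "carry_out", "body": {"plan": "0 0 -0.01 0 0 0;0 0 0 0 0 0;0 0 0 0 0 0;0 0 0 0 0 0;0 0 0 0 0 0", "fingers": 0.7}}

```text
clock: 54.8
eef_pos: [0.5105, 0.0005, 0.0878]
eef_rot: [0.0, -3.141, -0.0]
wrist_force: [-0.6, 0.1, -0.1]
width: 0.707
```

{"method": "carry_out", "body": {"plan": "0 0 -0.2 0 0 0;0 0 -0.5 0 0 0;0 0 -1 0 0 0;0 0 -1 0 0 0;0 0 -0.8 0 0 0;0 0 0 0 0 0"}}

```text
clock: 55.3
eef_pos: [0.5129, 0.0002, 0.1795]
eef_rot: [-0.0, 3.135, -0.001]
wrist_force: [0.2, -0.5, 1.1]
width: 0.699
```

```bash
python3 sv.py side 250 180 160 120 s40.png
python3 - <<'E'
from h import *
t=grab("top"); crop(t,"t40.png",400,190,100,75,8)
E
```

```text
55.3 [5.12875878e-01 2.20682539e-04 1.79521663e-01] 0.6988886239024451
```

View pics/s40.png

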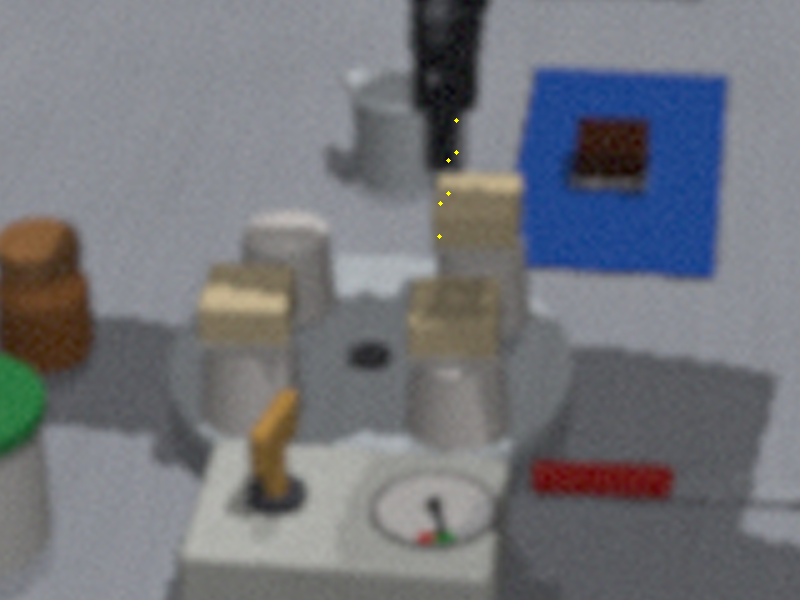

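View pics/t40.png

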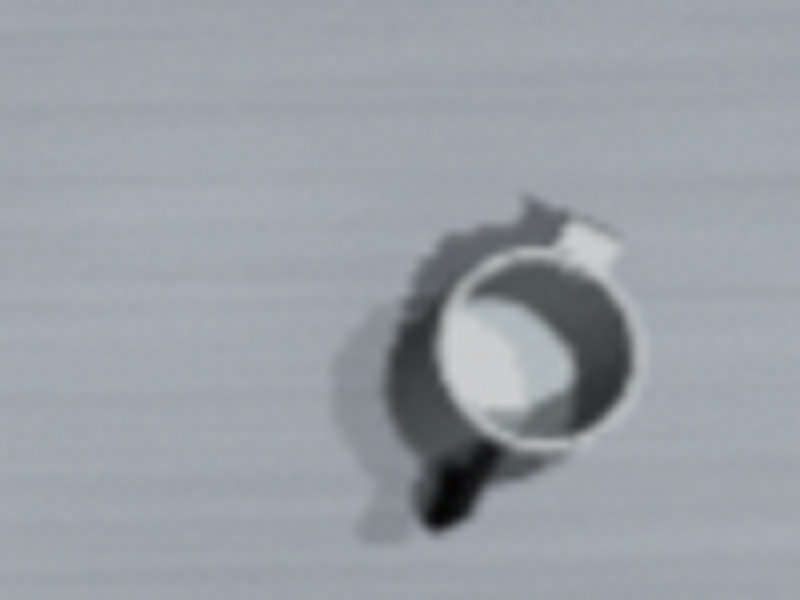

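```bash
python3 - <<'E'
from h import *
t=grab("top"); f=lambda x,y:np.array([x,y])/8+[400,190]-.5
c=plane(t,f(540,347),.06)[:2]; print("jug c",c,"rim r",[np.linalg.norm(plane(t,f(*p),.06)[:2]-c).round(4) for p in((438,347),(642,347),(540,245),(540,450))])
for p,z in(((588,243),.058),((605,232),.058),((440,510),.045),((455,485),.052)):
    v=plane(t,f(*p),z)[:2]-c; print(p,np.degrees(np.arctan2(v[1],v[0])).round(1),np.linalg.norm(v).round(4))
H=hsv(t)
m=(H[...,2]<60); 
for a,cc,k in blobs(m,500):
    print(a,cc,plane(t,cc,.003)[:2])
E
python3 m1.py | grep -E "red|dark 10"
```

```text
jug c [ 0.57808274 -0.31723743] rim r [np.float64(0.0274), np.float64(0.0274), np.float64(0.028), np.float64(0.0281)]
(588, 243) -28.7 0.0326
(605, 232) -33.0 0.0376
(440, 510) 148.0 0.0488
(455, 485) 146.9 0.0426
701 [328.01854494 165.77603424] [ 0.75368968 -0.02498521]
1082 [191.92051756 233.20609982] [0.60337522 0.28595055]
2297 [601.16978668 279.1906835 ] [ 0.47614632 -0.62598374]
2627 [233.06737724 374.46745337] [0.29094392 0.19342665]
2386 [372.31349539 383.27829003] [ 0.2644791  -0.10610522]
dark 1059 [191.81114259 233.18602455] [0.60342741 0.28619693]
red 43 [204.55813953 216.3255814 ] [0.64133955 0.2576831 ]
```

```bash
python3 go.py .578 -.3172 .13 148
```

```text
t55.5 pos [0.5098 0.0006 0.1744] psi -179.99 q6 -0.14 q1 -0.14 w 0.700 F [0.1 0.6 0.6]
ROT [-0.   -0.02  5.59] SHIFT [-9.049 -9.335  1.776]
```

{"method": "carry_out", "body": {"plan": "0 0 0 0 0 0.95;0 0 0 0 0 0.95;0 0 0 0 0 0.95;0 0 0 0 0 0.95;0 0 0 0 0 0.95;0 0 0 0 0 0.84;-0.5 -0.52 0 0 0 0;-0.95 -0.98 0 0 0 0;-0.95 -0.98 0 0 0 0;-0.95 -0.98 0 0 0 0", "fingers": 1}}

```text
clock: 56.38
eef_pos: [0.5353, -0.1181, 0.1743]
eef_rot: [-0.864, -3.019, -0.0]
wrist_force: [0.5, -0.3, -0.4]
width: 1.003
```

{"method": "carry_out", "body": {"plan": "-0.95 -0.98 0 0 0 0;-0.95 -0.98 0 0 0 0;-0.95 -0.98 0 0 0 0;-0.95 -0.98 0 0 0 0;-0.95 -0.98 0 0 0 0;-0.95 -0.98 0 0 0 0;0 0 0.8 0 0 0;0 0 1 0 0 0;0 0 0 0 0 0;0 0 0 0 0 0"}}

```text
clock: 57.22
eef_pos: [0.5771, -0.3164, 0.1284]
eef_rot: [-0.865, -3.015, -0.003]
wrist_force: [-0.2, 0.5, -0.0]
width: 0.999
```

```bash
python3 go.py .578 -.3172 .032 148; python3 sv.py side 280 120 120 90 s41.png
python3 - <<'E'
from h import *
t=grab("top"); cv2.imwrite("pics/t41.png",t["frame"][:,:,::-1])
E
```

```text
t57.2 pos [ 0.5771 -0.3164  0.1284] psi 147.97 q6 -0.05 q1 -0.61 w 0.999 F [-0.2  0.5 -0. ]
ROT [ 0.   -0.05 -0.  ] SHIFT [-0.047 -0.007  3.856]
57.2167 [ 0.57710262 -0.31643789  0.12838822] 0.9993910708122167
```

View pics/s41.png

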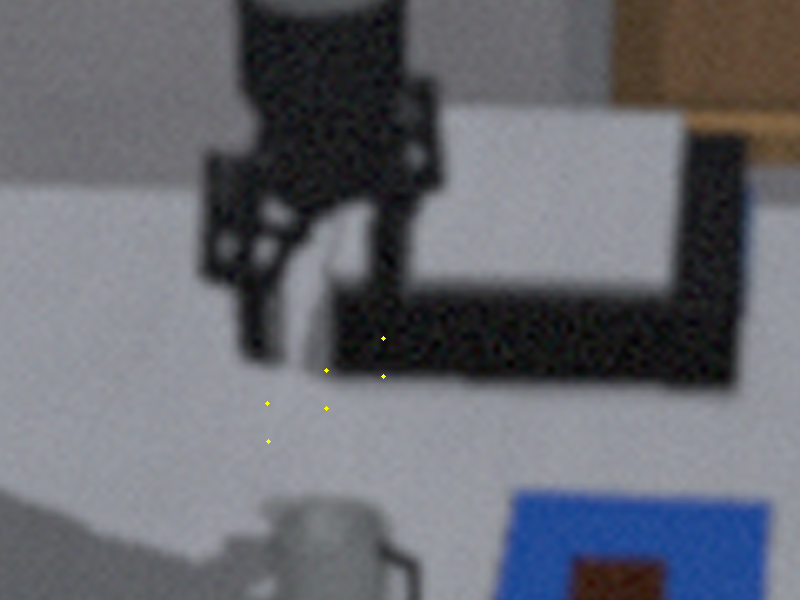

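View pics/t41.png

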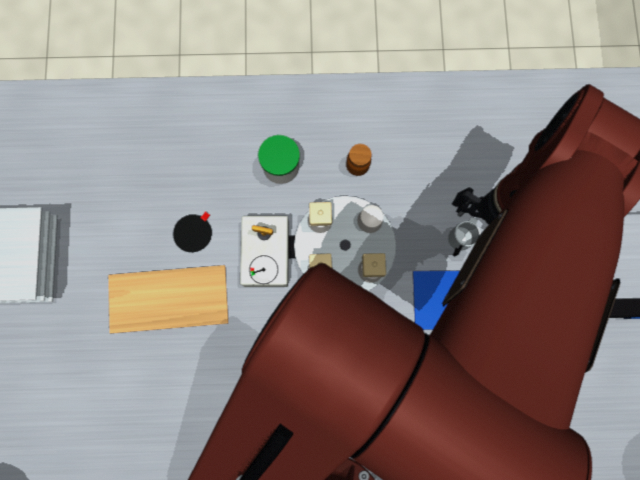

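{"method": "carry_out", "body": {"plan": "-0.04 0 0.5 0 0 0;0 0 0.8 0 0 0;0 0 0.8 0 0 0;0 0 0.8 0 0 0;0 0 0.6 0 0 0;0 0 0.3 0 0 0;0 0 0 0 0 0;0 0 0 0 0 0"}}

```text
clock: 57.98
eef_pos: [0.5801, -0.3181, 0.0366]
eef_rot: [0.865, 3.019, -0.001]
wrist_force: [0.2, 0.9, 0.3]
width: 0.998
```

```bash
python3 go.py .578 -.3172 .032 148; python3 sv.py side 290 160 80 60 s42.png
```

```text
t58.0 pos [ 0.5801 -0.3181  0.0366] psi 148.01 q6 -0.05 q1 -0.61 w 0.998 F [0.2 0.9 0.3]
ROT [-0.    0.01  0.  ] SHIFT [ 0.091 -0.014  0.183]
57.9833 [ 0.58011924 -0.31811628  0.0365741 ] 0.998311926758332
```

View pics/s42.png

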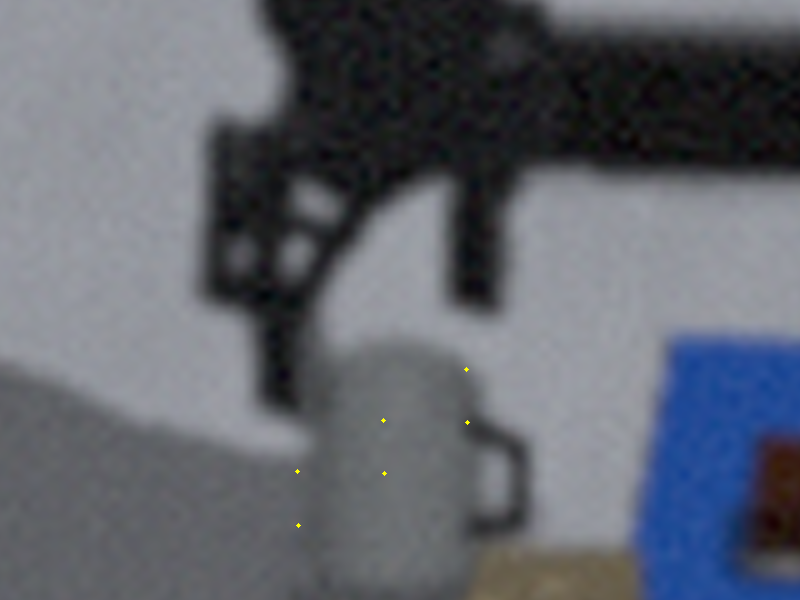

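{"method": "carry_out", "body": {"plan": "0.08 0 0.2 0 0 0;0 0 0.18 0 0 0;0 0 0 0 0 0;0 0 0 0 0 0"}}

```text
clock: 58.37
eef_pos: [0.5776, -0.3168, 0.0258]
eef_rot: [-0.866, -3.019, -0.0]
wrist_force: [-0.1, 0.4, 1.1]
width: 1.001
```

{"method": "carry_out", "body": {"plan": "0 0 0 0 0 0;0 0 0 0 0 0;0 0 0 0 0 0;0 0 0 0 0 0;0 0 0 0 0 0;0 0 0 0 0 0;0 0 0 0 0 0", "fingers": 0, "force": 50}}

```text
clock: 58.95
eef_pos: [0.578, -0.3171, 0.0267]
eef_rot: [0.866, 3.019, -0.0]
wrist_force: [-1.5, 0.6, 4.7]
width: 0.638
```

```bash
python3 go.py .578 -.3172 .032 148; python3 sv.py side 290 160 80 60 s43.png
```

```text
t59.0 pos [ 0.578  -0.3171  0.0267] psi 147.98 q6 -0.05 q1 -0.61 w 0.638 F [-1.5  0.6  4.7]
ROT [-0.    0.01 -0.  ] SHIFT [-0.001 -0.003 -0.213]
58.95 [ 0.57801771 -0.31711551  0.02667139] 0.6383424597121777
```

View pics/s43.png

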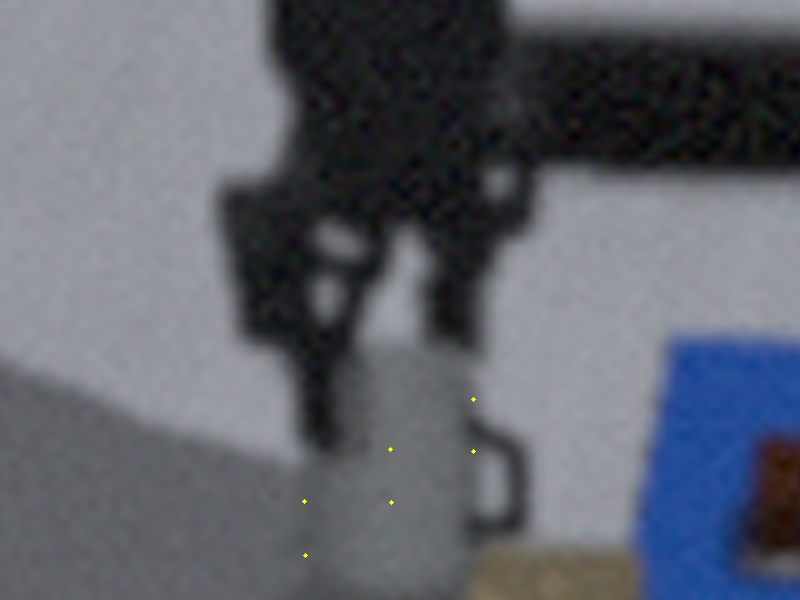

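{"method": "carry_out", "body": {"plan": "0 0 -0.2 0 0 0;0 0 -0.4 0 0 0;0 0 -0.7 0 0 0;0 0 -0.7 0 0 0;0 0 0 0 0 0;0.32 0.49 0 0 0 0;0.6 0.97 0 0 0 0;0.6 0.97 0 0 0 0;0.6 0.96 0 0 0 0;0 0 0 0 0 0"}}

```text
clock: 59.83
eef_pos: [0.5765, -0.211, 0.0749]
eef_rot: [-0.86, -3.018, -0.004]
wrist_force: [-0.3, 1.1, -2.7]
width: 0.638
```

```bash
python3 go.py .37 -.217 .077 148; python3 sv.py side 270 150 120 90 s44.png
```

```text
t59.8 pos [ 0.5765 -0.211   0.0749] psi 148.19 q6 0.08 q1 -0.47 w 0.638 F [-0.3  1.1 -2.7]
ROT [ 0.02 -0.04  0.03] SHIFT [ 6.877 -4.578 -0.084]
59.8333 [ 0.57645662 -0.21104788  0.07489608] 0.637898463675126
```

View pics/s44.png

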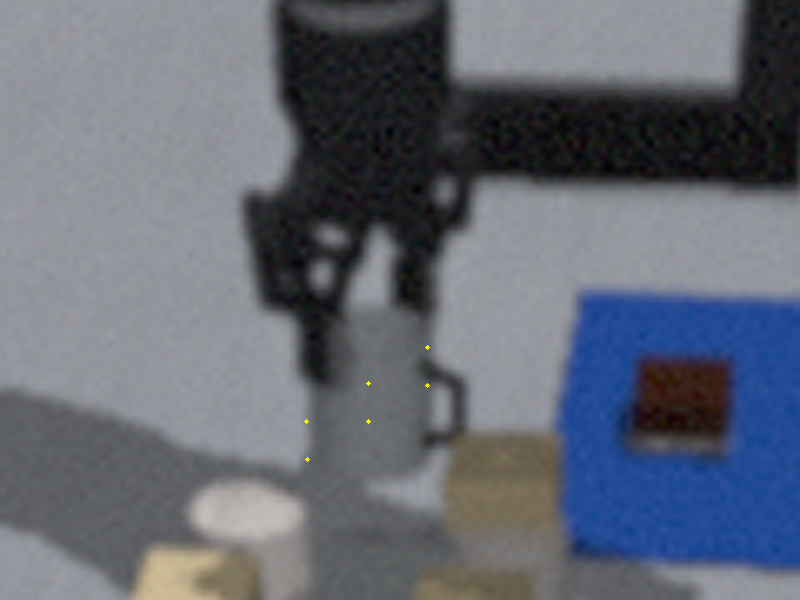

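{"method": "carry_out", "body": {"plan": "0.5 -0.33 0 0 0 0;0.9 -0.6 0 0 0 0;0.9 -0.6 0 0 0 0;0.9 -0.6 0 0 0 0;0.9 -0.6 0 0 0 0;0.9 -0.6 0 0 0 0;0.9 -0.6 0 0 0 0;0.9 -0.6 0 0 0 0;0.3 0.3 0 0 0 0;0.6 0.96 0 0 0 0"}}

```text
clock: 60.72
eef_pos: [0.3706, -0.1867, 0.076]
eef_rot: [0.873, 3.016, -0.003]
wrist_force: [1.1, 0.3, -2.1]
width: 0.639
```

{"method": "carry_out", "body": {"plan": "0.6 0.96 0 0 0 0;0.6 0.96 0 0 0 0;0.6 0.96 0 0 0 0;0.6 0.96 0 0 0 0;0.6 0.96 0 0 0 0;0.6 0.96 0 0 0 0;0.6 0.96 0 0 0 0;0.6 0.96 0 0 0 0;0.6 0.96 0 0 0 0;0.6 0.96 0 0 0 0"}}

```text
clock: 61.55
eef_pos: [0.3713, 0.1002, 0.0758]
eef_rot: [0.867, 3.019, 0.0]
wrist_force: [0.4, 0.1, -2.1]
width: 0.643
```

```bash
python3 go.py .37 .29 .077 143.2
```

```text
t61.5 pos [0.3713 0.1002 0.0758] psi 147.96 q6 0.63 q1 0.07 w 0.643 F [ 0.4  0.1 -2.1]
ROT [0.   0.   0.83] SHIFT [ 4.591  6.048 -0.047]
```

{"method": "carry_out", "body": {"plan": "0.6 0.96 0 0 0 0;0.6 0.96 0 0 0 0;0.6 0.96 0 0 0 0;0.6 0.96 0 0 0 0;0.6 0.96 0 0 0 0;0.6 0.96 0 0 0 0;0.4 0.65 0 0 0 0;0 0 0 0 0 0.4;0 0 0 0 0 0.4;0 0 0 0 0 0"}}

```text
clock: 62.38
eef_pos: [0.3714, 0.2881, 0.0755]
eef_rot: [-0.988, -2.982, 0.0]
wrist_force: [-0.4, -0.9, -1.0]
width: 0.639
```

```bash
python3 go.py .6034 .2861 .077 143.2;python3 sv.py side 260 250 160 120 s45.png
python3 - <<'E'
from h import *
t=grab("top"); cv2.imwrite("pics/t45.png",t["frame"][:,:,::-1])
E
```

```text
t62.4 pos [0.3714 0.2881 0.0755] psi 143.33 q6 1.14 q1 0.50 w 0.639 F [-0.4 -0.9 -1. ]
ROT [-0.   -0.    0.02] SHIFT [-7.481  5.495 -0.061]
62.3833 [0.3713592  0.28812737 0.07547851] 0.6387157249944676
```

View pics/s45.png

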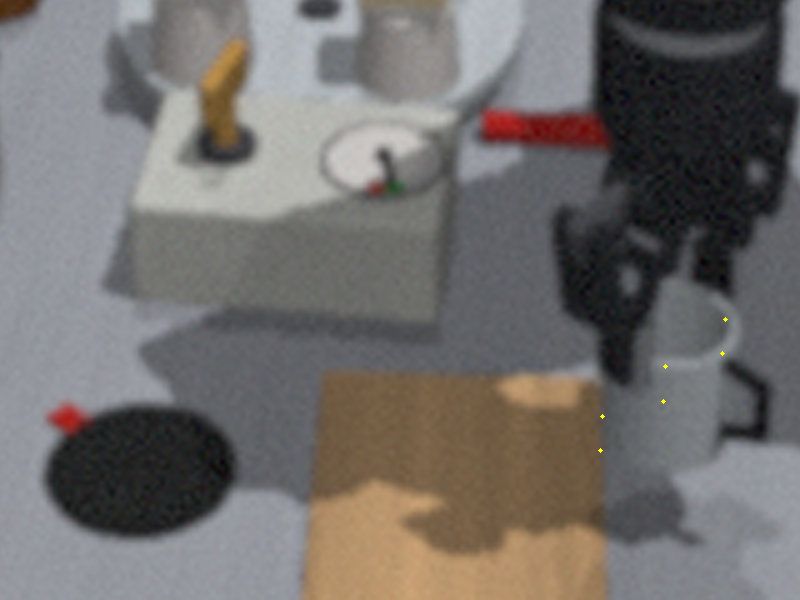

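View pics/t45.png

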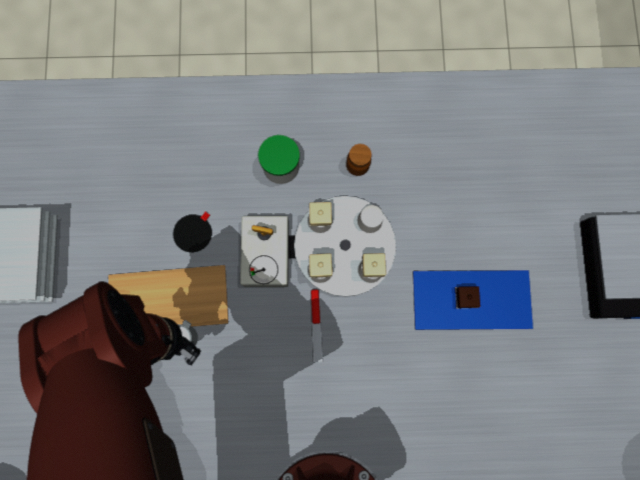

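{"method": "carry_out", "body": {"plan": "-0.4 0.29 0 0 0 0;-0.83 0.61 0 0 0 0;-0.83 0.61 0 0 0 0;-0.83 0.61 0 0 0 0;-0.83 0.61 0 0 0 0;-0.83 0.61 0 0 0 0;-0.83 0.61 0 0 0 0;-0.83 0.61 0 0 0 0;-0.83 0.61 0 0 0 0;-0.44 0.33 0 0 0 0"}}

```text
clock: 63.32
eef_pos: [0.6073, 0.2856, 0.0756]
eef_rot: [0.987, 2.981, 0.001]
wrist_force: [0.0, -0.4, -1.9]
width: 0.638
```

{"method": "carry_out", "body": {"plan": "0 0 0.5 0 0 0;0 0 0.5 0 0 0;0 0 0.3 0 0 0;0 0 0 0 0 0;0 0 0 0 0 0;0 0 0 0 0 0"}}

```text
clock: 63.82
eef_pos: [0.604, 0.2866, 0.044]
eef_rot: [0.986, 2.982, 0.001]
wrist_force: [0.3, 0.7, -2.4]
width: 0.64
```

```bash
python3 go.py .6034 .2861 .0297 143.2;python3 sv.py side 240 285 100 75 s46.png
python3 - <<'E'
from h import *
t=grab("top"); crop(t,"t46.png",140,180,100,75,8)
E
```

```text
t63.8 pos [0.604  0.2866 0.044 ] psi 143.41 q6 0.97 q1 0.33 w 0.640 F [ 0.3  0.7 -2.4]
ROT [0.01 0.   0.04] SHIFT [ 0.007 -0.031  0.572]
63.8167 [0.60399849 0.28661832 0.04399088] 0.6398510058591004
```

View pics/s46.png

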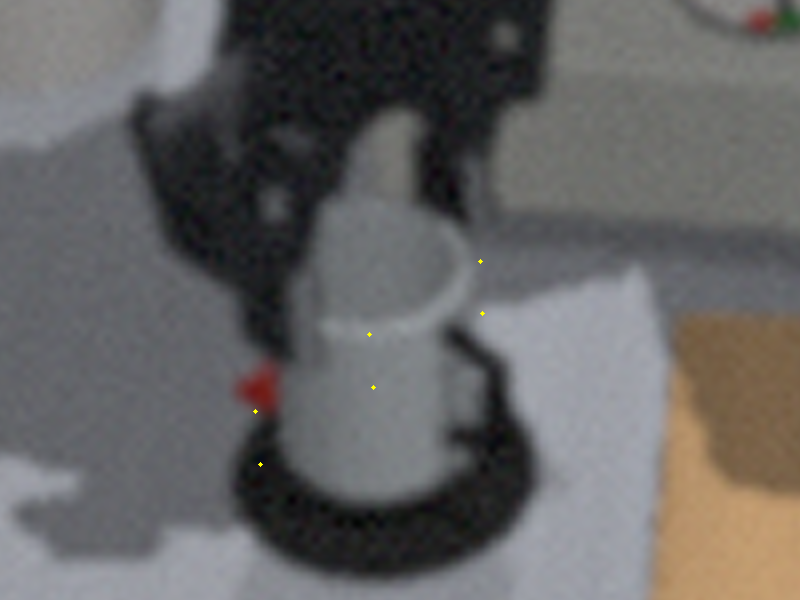

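View pics/t46.png

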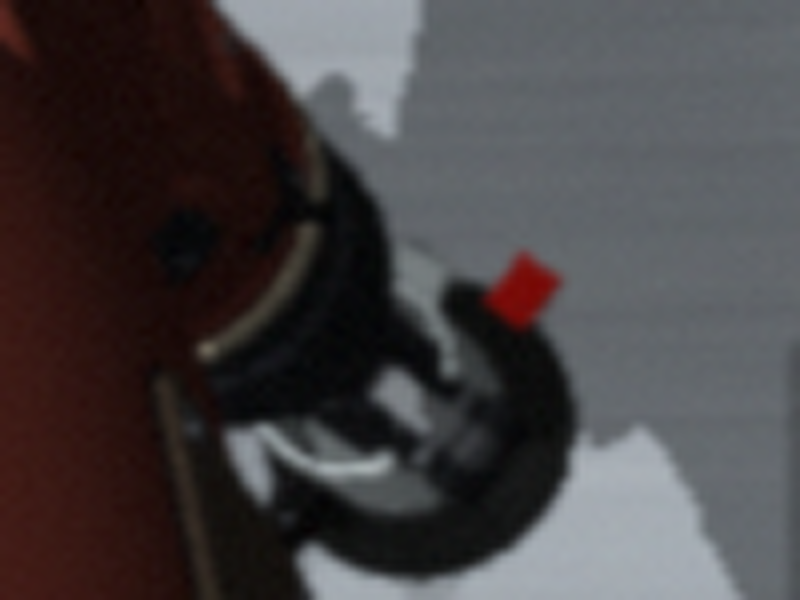

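{"method": "carry_out", "body": {"plan": "0 -0.02 0.2 0 0 0.04;0 0 0.2 0 0 0;0 0 0.1 0 0 0;0 0 0 0 0 0;0 0 0 0 0 0;0 0 0 0 0 0"}}

```text
clock: 64.42
eef_pos: [0.6032, 0.2862, 0.0308]
eef_rot: [-0.992, -2.981, 0.0]
wrist_force: [-0.3, 0.3, -1.9]
width: 0.64
```

```bash
python3 go.py .6034 .2861 .0297 143.2
```

```text
t64.4 pos [0.6032 0.2862 0.0308] psi 143.17 q6 0.98 q1 0.33 w 0.640 F [-0.3  0.3 -1.9]
ROT [-0. -0. -0.] SHIFT [-0.01   0.001  0.045]
```

{"method": "carry_out", "body": {"plan": "0 0 0.04 0 0 0;0 0 0.02 0 0 0;0 0 0 0 0 0"}}

```text
clock: 64.67
eef_pos: [0.6035, 0.2863, 0.0298]
eef_rot: [0.992, 2.98, 0.001]
wrist_force: [-0.3, 0.3, 1.4]
width: 0.636
```

{"method": "carry_out", "body": {"plan": "0 0 0.02 0 0 0;0 0 0 0 0 0"}}

```text
clock: 64.83
eef_pos: [0.6035, 0.2863, 0.0297]
eef_rot: [0.992, 2.98, 0.001]
wrist_force: [-2.5, -0.6, 6.2]
width: 0.638
```

Contact on the mat. Release and lift, then back off.

{"method": "carry_out", "body": {"plan": "0 0 -0.01 0 0 0;0 0 0 0 0 0;0 0 0 0 0 0;0 0 0 0 0 0;0 0 0 0 0 0;0 0 0 0 0 0", "fingers": 1}}

```text
clock: 65.33
eef_pos: [0.6032, 0.2862, 0.029]
eef_rot: [-0.992, -2.981, 0.0]
wrist_force: [0.9, 0.4, 0.3]
width: 1.002
```

{"method": "carry_out", "body": {"plan": "0 0 -0.3 0 0 0;0 0 -0.7 0 0 0;0 0 -1 0 0 0;0 0 -1 0 0 0;0 0 -1 0 0 0;0 0 -1 0 0 0;0.5 0 0 0 0 0;1 0 0 0 0 0;1 0 0 0 0 0;1 0 0 0 0 0"}}

```text
clock: 66.17
eef_pos: [0.5323, 0.3391, 0.1544]
eef_rot: [0.993, 2.98, 0.001]
wrist_force: [-0.1, 0.2, -0.6]
width: 1.002
```

{"method": "carry_out", "body": {"plan": "1 0 0 0 0 0;1 0 0 0 0 0;1 0 0 0 0 0;1 0 0 0 0 0;1 0 0 0 0 0;1 0 0 0 0 0;0.5 0 0 0 0 0;0 0 0 0 0 0"}}

```text
clock: 66.83
eef_pos: [0.401, 0.4374, 0.1544]
eef_rot: [-0.988, -2.982, -0.0]
wrist_force: [-0.3, 1.7, -0.1]
width: 1.001
```

Run:
```python
from h import *
t=grab("top"); cv2.imwrite("pics/t47.png",t["frame"][:,:,::-1]); crop(t,"j47.png",155,195,80,60,10)
d=grab("side"); cv2.imwrite("pics/s47.png",d["frame"][:,:,::-1]); crop(d,"js47.png",250,300,80,60,10)
```

```text
(no output)
```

View pics/t47.png

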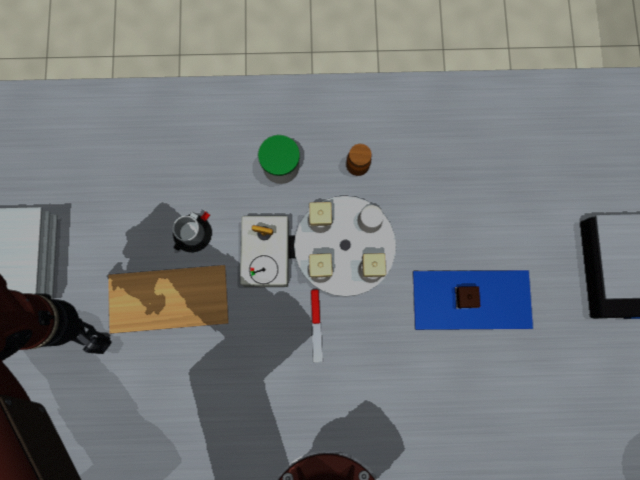

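View pics/j47.png

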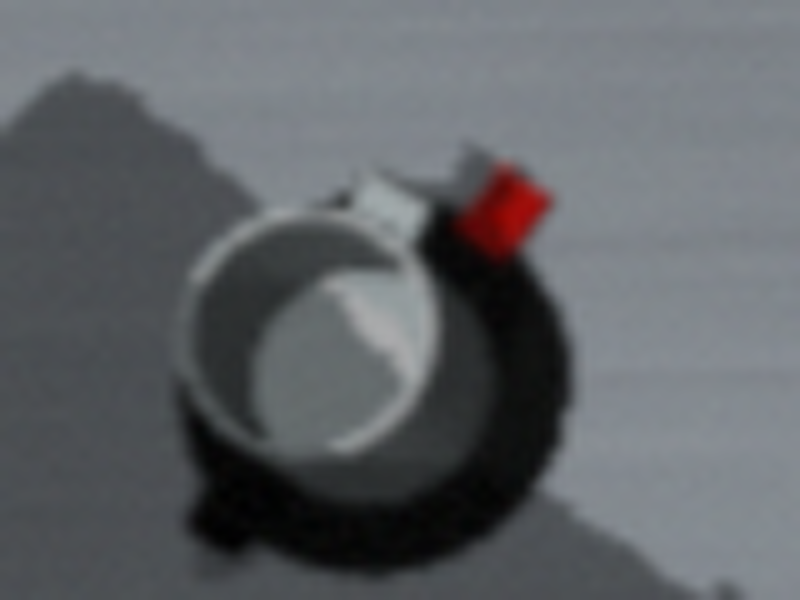

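View pics/s47.png

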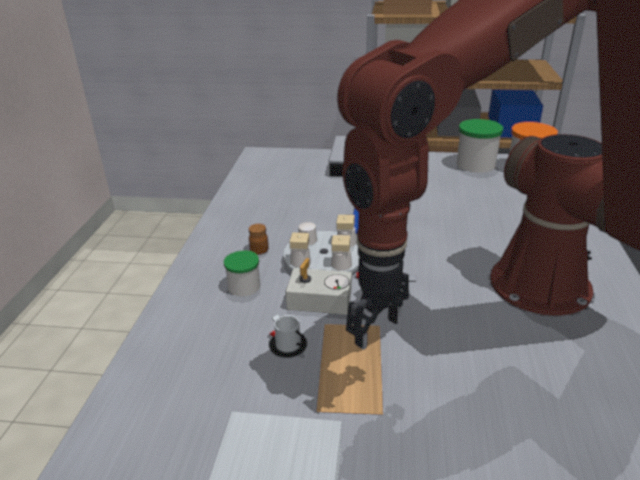

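Run:
```python
from h import *
t=grab("top"); f=lambda x,y:np.array([x,y])/10+[155,195]-.5
c=plane(t,f(308,332),.063)[:2]; print(c,"mat .6034 .2861")
for p,z in(((400,195),.061),((415,195),.061),((215,530),.05),((220,540),.046)):
    v=plane(t,f(*p),z)[:2]-c; print(p,np.degrees(np.arctan2(v[1],v[0])).round(1),np.linalg.norm(v).round(4))
u=f(505,212); m=plane(t,u,.003)[:2]; v=m-c; print("mark",np.degrees(np.arctan2(v[1],v[0])),m)
H=hsv(t); m=(H[...,0]>18)&(H[...,0]<38)&(H[...,1]>30)&(H[...,1]<110)&(H[...,2]>110); m[:,:295]=0; m[:,395:]=0
for a,cc,k in blobs(m,100):
    r=cv2.minAreaRect(cv2.findContours(k.astype(np.uint8),0,1)[0][0]); print(a,r,plane(t,r[0],.11)[:2].round(4))
crop(t,"g47.png",240,250,48,36,16); crop(t,"tt47.png",290,190,108,81,7.4)
crop(grab("side"),"ss47.png",275,215,80,60,10); crop(grab("side"),"js47.png",250,300,80,60,10)
```

```text
[0.60393047 0.28642054] mat .6034 .2861
(400, 195) -32.1 0.0354
(415, 195) -36.4 0.0372
(215, 530) 150.8 0.0461
(220, 540) 151.8 0.0474
mark -37.07537157305783 [0.64299361 0.25690371]
495 ((320.0, 212.5), (21.0, 22.0), 90.0) [ 0.6192 -0.0019]
518 ((320.16925048828125, 264.7081604003906), (22.64331817626953, 22.955209732055664), 86.42366790771484) [0.5107 0.0007]
510 ((374.0, 264.0), (22.0, 22.0), 90.0) [ 0.5094 -0.1086]
```

View pics/tt47.png

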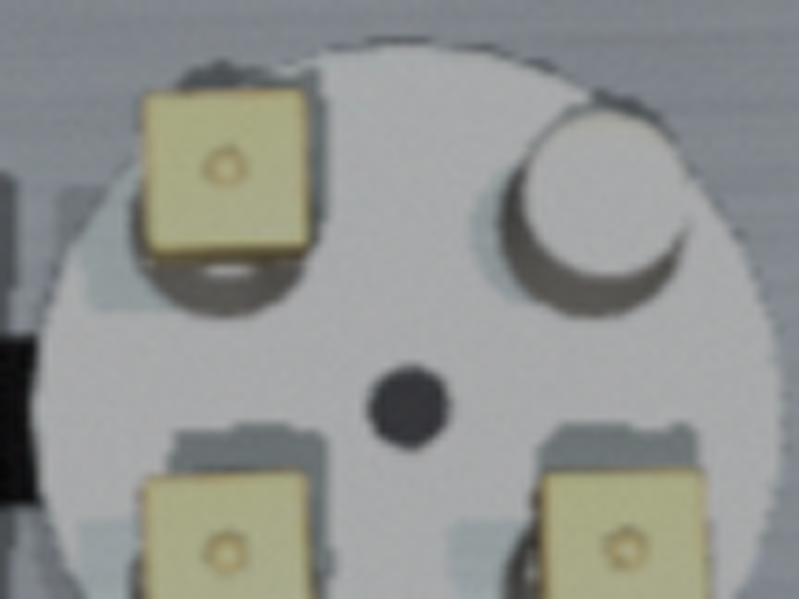

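View pics/js47.png

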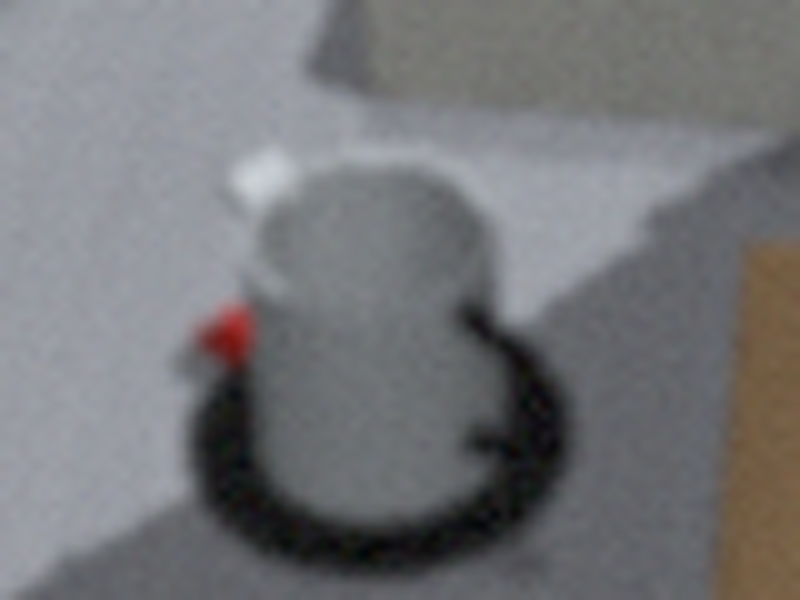

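View pics/ss47.png

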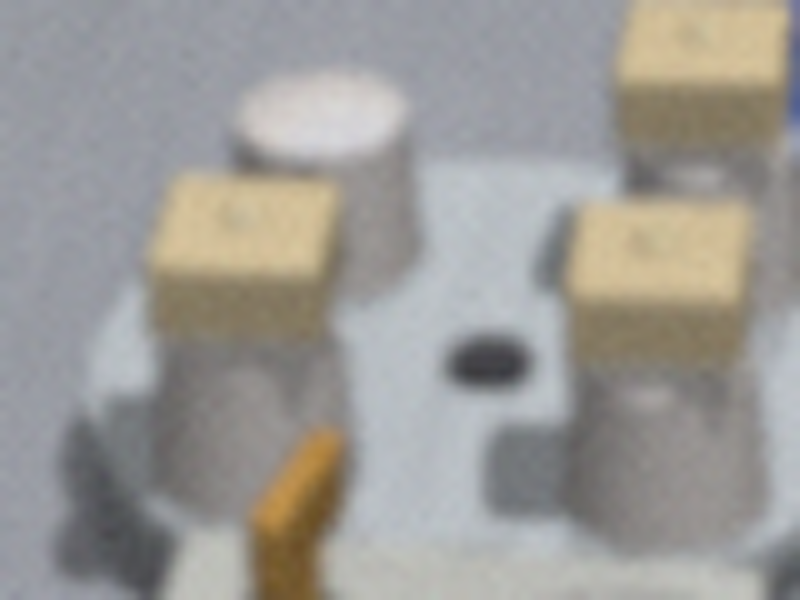

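View pics/g47.png

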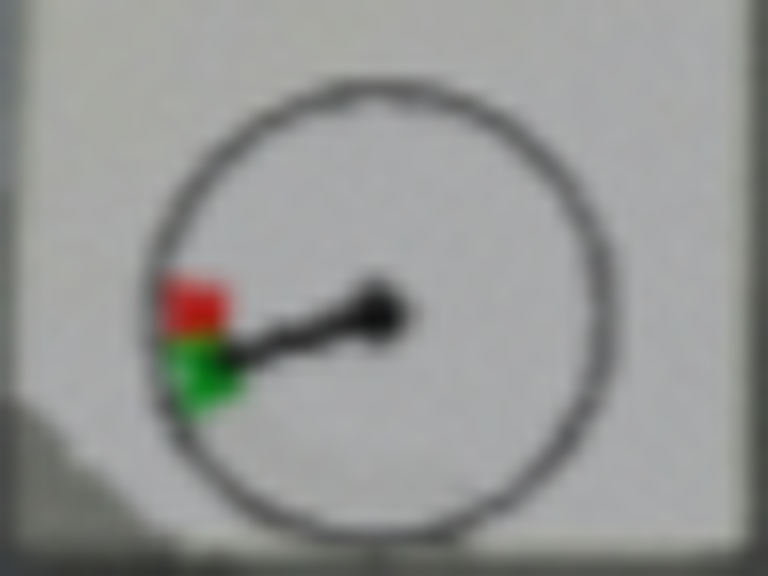

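Run:
```python
from h import *
t=grab("top"); s=grab("side")
c=np.array([.6039,.2864])
ft=lambda x,y:np.array([x,y])/10+[155,195]-.5
fs=lambda x,y:np.array([x,y])/10+[250,300]-.5
X,e=tri(t,ft(388,208),s,fs(264,178)); print(X,e)
v=X[:2]-c; print(np.degrees(np.arctan2(v[1],v[0])),np.linalg.norm(v))
for z in(.052,.056,.06):
  v=plane(t,ft(388,208),z)[:2]-c; print(z,np.degrees(np.arctan2(v[1],v[0])))
# side-only: rim centre and spout
cs=plane(s,fs(372,240),.063)[:2]; v=plane(s,fs(264,178),.058)[:2]-cs; print("side",cs,np.degrees(np.arctan2(v[1],v[0])))
# handle: dark outer end, triangulate
X,e=tri(t,ft(222,535),s,fs(545,400)); v=X[:2]-c; print("handle",X,e,np.degrees(np.arctan2(v[1],v[0])))
# mask of handle in top
f=t["frame"].astype(int).sum(2)
```

```text
[0.62985332 0.26980238 0.06194446] 0.0020882055910053368
-32.59964794376199 0.03080675211939826
0.052 -25.87477639776506
0.056 -28.05753961712909
0.06 -30.29357374799309
side [0.60071911 0.28953575] -39.52239422435038
handle [0.56222756 0.31008042 0.03902503] 0.0042872427145659465 150.3925439379385
```

```bash
python3 go.py .6036 .2863 .1544 143.2
```

```text
t67.2 pos [0.404  0.4355 0.154 ] psi 143.09 q6 1.34 q1 0.70 w 0.998 F [-0.8  0.4 -0.2]
ROT [-0.    0.   -0.02] SHIFT [-9.968e+00  6.000e-03 -1.500e-02]
```

{"method": "carry_out", "body": {"plan": "-0.47 0 0 0 0 0;-1 0 0 0 0 0;-1 0 0 0 0 0;-1 0 0 0 0 0;-1 0 0 0 0 0;-1 0 0 0 0 0;-1 0 0 0 0 0;-1 0 0 0 0 0;-1 0 0 0 0 0;-1 0 0 0 0 0"}}

```text
clock: 68.02
eef_pos: [0.5943, 0.2921, 0.154]
eef_rot: [0.994, 2.98, -0.0]
wrist_force: [-0.0, 0.4, 0.3]
width: 1.004
```

{"method": "carry_out", "body": {"plan": "-0.5 0 0 0 0 0;0 0 0 0 0 0;0 0 0.5 0 0 0;0 0 0.8 0 0 0;0 0 0.8 0 0 0;0 0 0 0 0 0;0 0 0 0 0 0"}}

```text
clock: 68.6
eef_pos: [0.6012, 0.2868, 0.101]
eef_rot: [-0.991, -2.979, 0.002]
wrist_force: [-0.3, 0.3, 0.7]
width: 1.001
```

```bash
python3 go.py .6036 .2863 .030 143.2; python3 sv.py side 240 270 100 75 s48.png
```

```text
t68.6 pos [0.6012 0.2868 0.101 ] psi 143.20 q6 0.98 q1 0.34 w 1.001 F [-0.3  0.3  0.7]
ROT [-0.02 -0.02  0.  ] SHIFT [-0.087  0.042  2.841]
68.6 [0.60123604 0.2867581  0.10101278] 1.0009539300344192
```

View pics/s48.png

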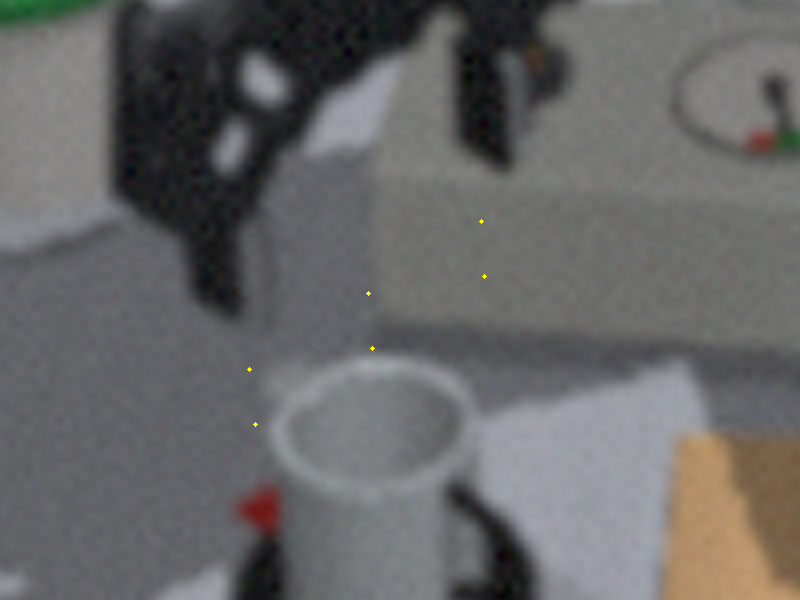

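{"method": "carry_out", "body": {"plan": "0 0.03 0.4 0 0 0;0 0 0.7 0 0 0;0 0 0.7 0 0 0;0 0 0.6 0 0 0;0 0 0.4 0 0 0;0 0 0 0 0 0;0 0 0 0 0 0;0 0 0 0 0 0"}}

```text
clock: 69.32
eef_pos: [0.6039, 0.2876, 0.0328]
eef_rot: [0.992, 2.98, 0.002]
wrist_force: [0.0, -0.6, 0.3]
width: 1.001
```

```bash
python3 go.py .6036 .2863 .030 143.2
```

```text
t69.3 pos [0.6039 0.2876 0.0328] psi 143.18 q6 0.98 q1 0.34 w 1.001 F [ 0.  -0.6  0.3]
ROT [ 0.01  0.01 -0.  ] SHIFT [-0.023 -0.049  0.11 ]
```

{"method": "carry_out", "body": {"plan": "-0.02 -0.05 0.06 0 0 0;0 0 0 0 0 0;0 0 0 0 0 0;0 0 0 0 0 0;0 0 0 0 0 0;0 0 0 0 0 0;0 0 0 0 0 0;0 0 0 0 0 0", "fingers": 0, "force": 40}}

```text
clock: 69.98
eef_pos: [0.6032, 0.286, 0.0312]
eef_rot: [0.992, 2.98, 0.001]
wrist_force: [-1.9, 0.1, 4.7]
width: 0.644
```

{"method": "carry_out", "body": {"plan": "0 0 -0.2 0 0 0;0 0 0 0 0 0.35;0 0 0 0 0 0.35;0 0 0 0 0 0;0 0 0 0 0 0"}}

```text
clock: 70.4
eef_pos: [0.6027, 0.2859, 0.0352]
eef_rot: [-1.095, -2.945, 0.0]
wrist_force: [-0.3, 0.5, -2.1]
width: 0.639
```

```bash
python3 go.py .6034 .2861 .030 139.2
```

```text
t70.4 pos [0.6027 0.2859 0.0352] psi 139.22 q6 1.05 q1 0.33 w 0.639 F [-0.3  0.5 -2.1]
ROT [-0. -0.  0.] SHIFT [-0.017  0.023  0.21 ]
```

{"method": "carry_out", "body": {"plan": "-0.02 0.02 0.1 0 0 0;0 0 0.06 0 0 0;0 0 0 0 0 0;0 0 0 0 0 0"}}

```text
clock: 70.73
eef_pos: [0.6037, 0.286, 0.0313]
eef_rot: [1.095, 2.944, 0.0]
wrist_force: [-1.5, -0.8, 1.3]
width: 0.638
```

{"method": "carry_out", "body": {"plan": "0 0 0.03 0 0 0;0 0 0 0 0 0"}}

```text
clock: 70.9
eef_pos: [0.6037, 0.2861, 0.0312]
eef_rot: [1.095, 2.944, 0.001]
wrist_force: [-1.4, -1.9, 7.8]
width: 0.64
```

Down in contact; release, rise, retreat.

{"method": "carry_out", "body": {"plan": "0 0 -0.01 0 0 0;0 0 0 0 0 0;0 0 0 0 0 0;0 0 0 0 0 0;0 0 0 0 0 0;0 0 0 0 0 0", "fingers": 1}}

```text
clock: 71.4
eef_pos: [0.6034, 0.286, 0.0305]
eef_rot: [-1.096, -2.944, 0.0]
wrist_force: [0.7, -0.2, -0.0]
width: 1.001
```

{"method": "carry_out", "body": {"plan": "0 0 -0.3 0 0 0;0 0 -0.7 0 0 0;0 0 -1 0 0 0;0 0 -1 0 0 0;0 0 -1 0 0 0;0 0 -1 0 0 0;0.5 0 0 0 0 0;1 0 0 0 0 0;1 0 0 0 0 0;1 0 0 0 0 0"}}

```text
clock: 72.23
eef_pos: [0.5364, 0.3437, 0.156]
eef_rot: [1.097, 2.944, 0.001]
wrist_force: [0.6, 0.2, 0.1]
width: 1.002
```

{"method": "carry_out", "body": {"plan": "1 0 0 0 0 0;1 0 0 0 0 0;1 0 0 0 0 0;1 0 0 0 0 0;1 0 0 0 0 0;1 0 0 0 0 0;0.5 0 0 0 0 0;0 0 0 0 0 0"}}

```text
clock: 72.9
eef_pos: [0.4122, 0.451, 0.1559]
eef_rot: [-1.092, -2.945, -0.0]
wrist_force: [0.0, 0.1, 0.3]
width: 1.0
```

Run:
```python
from h import *
t=grab("top"); cv2.imwrite("pics/t50.png",t["frame"][:,:,::-1]); crop(t,"j50.png",155,195,80,60,10)
d=grab("side"); cv2.imwrite("pics/s50.png",d["frame"][:,:,::-1])
```

```text
(no output)
```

View pics/j50.png

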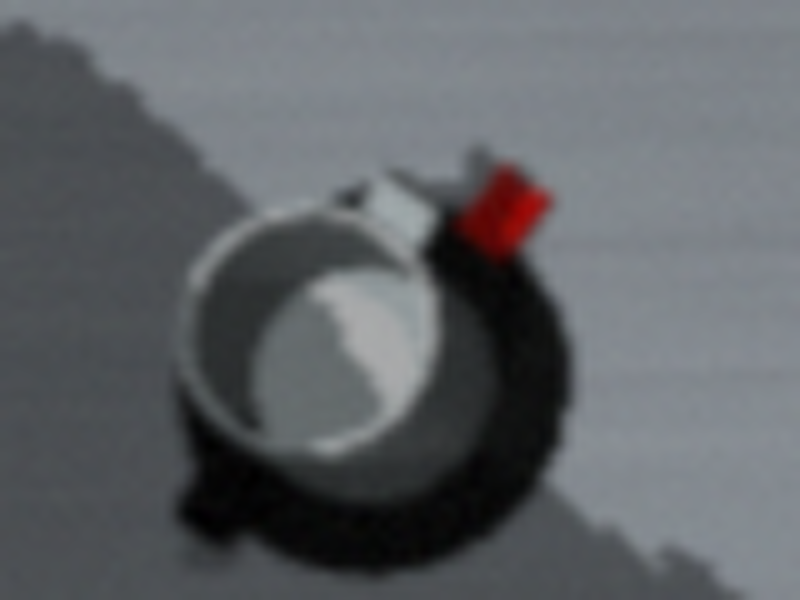

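View pics/t50.png

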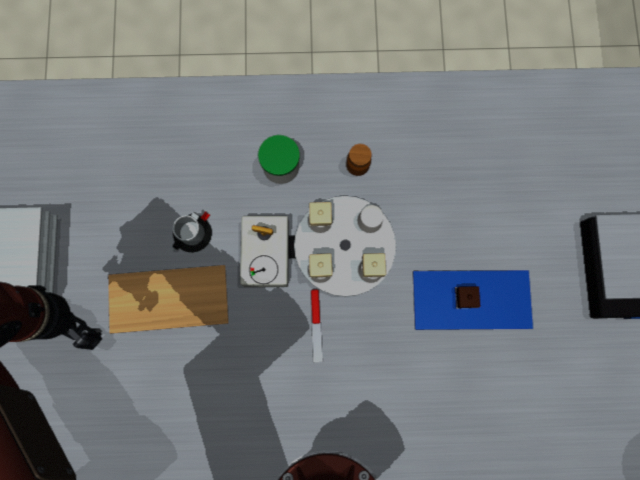

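View pics/s50.png

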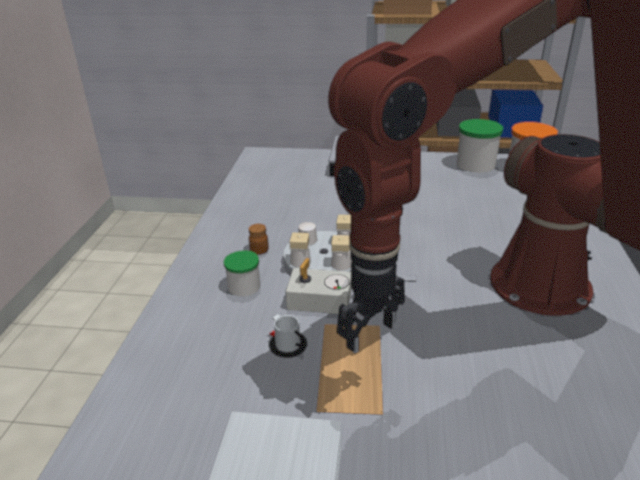

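Run:
```python
from h import *
t=grab("top"); f=lambda x,y:np.array([x,y])/10+[155,195]-.5
c=plane(t,f(308,330),.063)[:2]
for p in((412,191),):
    v=plane(t,f(*p),.061)[:2]-c; print(c,np.degrees(np.arctan2(v[1],v[0])),np.linalg.norm(v))
s=arm.read_state(); print(s["clock"],s["joint_vel"].round(3)); print(arm.sign_off())
```

```text
[0.60436711 0.28642698] -35.1711182176826 0.03718510580532867
73.05 [-0.015  0.002 -0.     0.     0.001  0.001]
the job is handed in; nothing more can be done
None
```

I handed the job in at about 73 s with every part of the task done, in the order asked. My last look through the cameras was just before hand-in, and the hand-in itself gives no verdict.

- **Finished cake:** there was only one. I took it off its cup and stood it on the blue tray.
- **Key:** with the platter empty, I wound it about 7.1 rad clockwise in two grips. By my reckoning it stands near 8.0. The top-view picture shows the pointer mid-green, and it never entered the red.
- **Cream cakes:** there were three, each now on a cup of its own. They look level from the side. From above, each is about 2 mm or less off its cup's centre.
- **Jug:** it was knocked aside partway through, so I measured it again before picking it up. It stands within about 1 mm of the mat's centre.
- **Jug spout:** after the first placing the spout looked about 5° off the mark, so I gripped it again and turned it 4°. The last check from above reads -35° against the mark's -37°.
- **Checks that disagreed:** on the first placing, readings of the spout's direction from the handle, the spout tip and the side camera differed by up to about 10°. I went by the top view. The side camera also reads about 1 mm different from the top one in x.

I did not touch the tub, jar or spatula. The gripper finished clear of everything, and forces in the readings I took stayed under about 15 N.

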